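# Third hand for fitting a microscope lamp head

## Robot

A 7-joint arm with a two-finger parallel gripper is mounted at the origin on the work surface. World frame = base frame: x ahead of the robot, y to its left, z up, the work surface at z = 0. Lengths are in mm, angles in rad, forces in N, time in s.
With the tool pointing down it reaches from about 425 to 925 mm from the base axis. Payload 6.8 kg.
Tool frame: the origin (TCP) lies at the centre of the arm's flange, where the gripper is bolted on; the fingertips stand 173 mm ahead of it and the grasp point (between the pads) lies 155 mm ahead of it (tip_reach is the distance from the TCP to the fingertips, in mm); y points along the fingers, x is the direction in which the jaws open and shut, and the axes are right-handed (so a half turn about y gives the same grasp; the last joint's range is limited). The gripper opens to 85 mm and grips with 20 to 120 N. Pads are 22 mm wide; open, the fingers measure 114 mm over their backs; the gripper's body (76 mm by 85 mm) begins 54 mm behind the grasp point. The pads swing forward as they close: fully open they stand 13 mm farther back than shut.
Start: joints at [-1.255, 0.477, 0.022, 1.555, -0.011, 1.109, -0.083], TCP at [277.578, 615.299, 404.708] pointing down, gripper open.
Joint ranges: [-2.96, 2.96], [-0.34, 2.1], [-1.41, 1.46], [0.24, 2.44], [-1.37, 4.51], [0.17, 1.92], [-2.96, 2.96]. Speed limits (rad/s): [2.39, 2.39, 3.14, 3.14, 3.14, 3.14, 3.14].

## Interface

Orientations are given as a unit quaternion [w, x, y, z].
In Python, from station import get_obs, read_camera, sign_off, search_frame, tip_reach gives the robot as it stands. The module is installed in compiled form; this text tells all that it offers.
- The arm moves only by the tool drive_tool, never from a script. Its argument "increments" is a list of rows, each an object of numbers: "tx", "ty", "tz": the shift along the tool's x, y, z in m; "rx", "ry", "rz": the turn, a rotation vector about the tool's x, y, z in rad; "jaw": the opening in per cent of the stroke, from 0 (shut) to 100 (fully open). In form: [{"tx": .., "ty": .., "tz": .., "rx": .., "ry": .., "rz": .., "jaw": ..}, ...]. A call has 1 to 5 rows; each row shifts and turns the commanded pose from where the row before left it, along the tool's axes as they then stand; what a row does not reach is not made up. A row lasts 1/12 s, in which the tool goes at most 41.7 mm and 7.16 degrees, less where a joint would pass 70% of its speed; a pose out of reach is approached as far as the arm can. A call is refused whole if a number of a shift passes 0.0417 or a number of a turn 0.125, either way. A call with a gripper value outside its range is refused whole. The fingers move at their own pace and stop on an object; "newtons" is the grip in N (left out, the last holds). Time passes only in rows, so rows that do not move let the fingers close. It gives the time, the measured TCP pose, the force and the opening at its end, in the units of the state.
- get_obs(): the state, without advancing time (a new reading comes with each control period).
- read_camera(name): name is "scene" or "top" or "wrist"; returns a dict with "img" (480x640x3 uint8, red, green, blue), "vertical_fov" (degrees; the focal length in pixels is half the picture's height over the tangent of half this angle, whatever the lens; pixels are square), "cx", "cy" (the principal point, pixels), "extrinsics" (4x4, takes a point from camera to world coordinates). Camera axes: x right, y down, z forward; pixel columns grow to the right and rows downward; lengths in mm; the calibration is good to about 2 mm. A picture is of the moment at which its call begins. There is no depth.
- sign_off(): hands the job in, once; it reports no verdict.
Trained networks look in a picture, given as the dict that the camera call returned (one of the last four; its "shot" number tells which), for a name from the list of things; names that differ only in an ending like _2 or _b are one class to them, and where a whole thing is asked for, a point or a joint stands for the part that bears it (a point fixed in the world has none). Each returns a list of dicts, best first, with "score" (0 to 1); they miss things now and then, are a little off and sometimes report something else, mostly with a low value. They report only what shows in the picture. A call takes as long as a camera call. They do not tell look-alikes from the thing itself.
- search_frame(picture, thing): "at" ([x, y, z] in mm, in the coordinates of the camera as it stood for that picture, good to about 4 mm: the middle of the surface that is visible of it).
The state is a dict: "time_s": time; "q": joint angles; "joint_vel": joint speeds; "tau": joint torques, N m; "tcp_pos": TCP position; "orientation": TCP orientation; "ft_force": force on the tool from outside, world axes, zero at the start; "ft_torque": the same for the moment, N m; "opening": opening from 0.0 (shut) to 1.0 (fully open).
Only numpy, scipy, OpenCV 4.12 (cv2) and the standard library are available. Lean on these libraries where they do the work, as an engineer would, in place of code of your own. Each camera call takes 0.05 s, during which the arm holds its last target.

## Task

Pull the LED lamp head straight up out of its spring-catch parking socket and, without setting it down, hold its flat back square against the sprung mounting plate of the lamp carrier, upright and with its edges flush with the plate's edges, so that a colleague can put the screws in. Press with a steady force of about 10 N, which pushes the plate about half way back, never so hard that the plate hits its end stop, and finish while still holding and pressing it like that. Leave the bottle, the screwdriver and the slide box alone.

Things in the scene. Friction and masses are not known exactly. Their poses are not given: they have to be found in the camera images.
- lamp: LED lamp head: black box 50 mm deep (x), 44 mm wide (y), 62 mm tall (z up), 0.25 to 0.49 kg. Origin: centre of the box's underside. +x points out of its flat back (four small brass screw points); from the -x side a lens barrel of 32 mm diameter sticks out 18 mm. Its plain sides (+y, -y) are free to grasp from above. Starts fully plugged in, its underside on the socket's top
- lamp_back (a point): centre of the lamp head's flat back face: 25 mm along +x and 31 mm up from the lamp's origin; axes as the lamp's
- blade_tip (a point): centre of the lower end of the lamp's white blade plug, 24 mm below the lamp's origin; axes as the lamp's. The blade is 11 (x) by 30 mm (y); a rounded ridge on each narrow side makes it 34 mm wide at 16 mm below the underside
- socket: grey parking socket, fixed, 90 (x) by 80 (y) by 40 mm tall, a slot in its top 30 mm deep for the blade. Origin: centre of its underside, on the bench; z up, yaw as the parked lamp's. Two sprung balls in the slot catch above the blade's ridges: pulling straight up takes about 7 to 12 N more than the weight for the first 8 mm or so, then the plug is free; its tip is clear after 24 mm
- carrier: lamp carrier, fixed on the bench: white foot 130 by 80 by 12 mm (x from -5 to 125 mm) and white column 24 mm wide (y), 152 mm high (x from 30 to 75 mm). Origin on the bench, under the centre of the front face of the mounting plate at rest; +x points from the plate into the column (the pressing direction), z up
- plate_face (a point): centre of the front face of the sprung mounting plate: upright, aluminium, 44 mm wide (y), 62 mm tall (from 90 to 152 mm above the bench), 10 mm thick, four dark screw holes, on two guide rods through the column. It faces the carrier's -x; axes as the carrier's; moves with the plate. 121 mm above the bench; at rest the gap between the plate's back and the column is 20 mm
- plate (a joint): how far the mounting plate has been pushed back along the carrier's +x, 0 (rest) to 0.020 m (end stop, gap to the column closed). The spring pushes back with 5 N at the very start and 0.5 N more per mm: 10 N at 10 mm, half way
- bottle: amber bottle, 60 mm diameter, 120 mm high, bystander; origin at the centre of its underside
- driver: screwdriver lying on the bench, 170 mm long along its x, bystander; origin under its middle
- slidebox: grey closed slide box, 85 by 40 by 32 mm, bystander; origin at the centre of its underside
There are look-alikes about, which are no part of the job. What is shaped like the lamp but green is not meant.

How it is judged (in metres and radians):
On the way, in this order (a step that is already met when the one before it is completed fails the run):
1. the lamp head has been pulled clear of its socket (z of blade_tip in the frame of socket above 0.045 m), for 0.2 s.
2. the lamp head bears against the mounting plate, back first (value of joint plate above 0.002 m and x of lamp_back in the frame of plate_face between -0.006 and 0.006 m), for 0.2 s.
At the end, for the whole second after the job is handed in: The gripper still holds the lamp head still and upright, its flat back square on the plate (4 mm, 0.08 rad), edges flush within 5 mm sideways and in height, pressing with 6.5 to 14 N, the plate pushed back steadily by 4 to 16 mm (10 mm, or 10 N, is best) (contact force between lamp and carrier between 6.5 and 14 N and value of joint plate between 0.004 and 0.016 m and velocity of joint plate between -0.005 and 0.005 m/s and x of lamp_back in the frame of plate_face between -0.004 and 0.004 m and y of lamp_back in the frame of plate_face between -0.005 and 0.005 m and z of lamp_back in the frame of plate_face between -0.005 and 0.005 m and angle between the x axis of lamp and the x axis of plate_face, either way round below 0.08 rad and angle between lamp's own z axis and vertical below 0.08 rad and contact force between the fingers and lamp above 3 N and linear speed of lamp below 0.01 m/s); the arm keeps its last pose, push and grip.
It fails at once if the mounting plate was driven onto its end stop (value of joint plate above 0.0195 m).
It fails at once if the lamp head was dropped or set down (height (world z) of lamp below 0.034 m).
It fails at once if a bystander was disturbed (distance of any of bottle, driver, slidebox from where it was at the start of the episode above 0.03 m).
It also fails if it takes over 45 s, if anything falls off the work surface, if the arm or the gripper's body presses on something with over 40 N, if the wrist force passes 120 N, or if a joint passes its speed limit or range.

## Working session

There is one attempt and no reset: what is moved stays moved. The work goes in short steps, Python scripts to look and compute and a tool call to move; the robot and the scene stay as the last step left them, time stands still between calls to the robot, and variables do not carry over. Pictures are saved under pics/ and viewed, and the job is handed in when it is done.

Besides the shell and the picture viewer there is one more tool, called after "Call:" as a command line: name --argument value ..., lists and objects as JSON in quotes. drive_tool: Moves the arm, as the interface text tells. Its arguments: {"type":"object","properties":{"increments":{"type":"array"},"newtons":{"type":"number"}},"required":["increments"]}

```bash
mkdir -p pics; cat > h.py <<'E'
import numpy as np, cv2
from station import *
from scipy.spatial.transform import Rotation as R
def save(p,n,crop=None,s=1):
    im=p["img"][:,:,::-1]
    if crop: x0,y0,x1,y1=crop; im=im[y0:y1,x0:x1]
    im=cv2.resize(im,None,fx=s,fy=s,interpolation=cv2.INTER_CUBIC); cv2.imwrite("pics/"+n,im)
def foc(p): return 240/np.tan(np.radians(p["vertical_fov"])/2)
def w(p,at): return (np.array(p["extrinsics"])@np.r_[at,1])[:3]
def px(p,W):
    c=np.linalg.inv(np.array(p["extrinsics"]))@np.r_[W,1]; f=foc(p); return np.array([p["cx"]+f*c[0]/c[2],p["cy"]+f*c[1]/c[2]])
def ray(p,u,v,z):
    E=np.array(p["extrinsics"]);f=foc(p); d=E[:3,:3]@np.array([(u-p["cx"])/f,(v-p["cy"])/f,1]); o=E[:3,3]
    return o+d*(z-o[2])/d[2]
def RT():
    o=get_obs(); q=o["orientation"]; return np.array(o["tcp_pos"]),R.from_quat([q[1],q[2],q[3],q[0]]),o
E
python3 - <<'E'
from h import *
t,r,o=RT(); print(o["time_s"],t,r.as_matrix().round(3),o["ft_force"])
for n in ["top","scene"]:
    p=read_camera(n); save(p,n+"0.png"); print(n,p["vertical_fov"],np.array(p["extrinsics"]).round(2).tolist())
    for th in ["lamp","socket","carrier","plate_face","bottle","driver","slidebox"]:
        for d in search_frame(p,th)[:4]:
            W=w(p,d["at"]); print(th,round(d["score"],2),W.round(0),px(p,W).round(0))
E
```

```text
0.0 [277.45937331 615.03665272 403.72190478] [[ 0.411 -0.001 -0.912]
 [ 0.912 -0.002  0.411]
 [-0.002 -1.    -0.   ]] [ 0.4135422   0.1810957  -0.08143657]
top 46.64135248192796 [[0.01, -0.99, 0.11, 434.28], [-1.0, -0.01, -0.01, 15.21], [0.01, -0.11, -0.99, 1100.91], [0.0, 0.0, 0.0, 1.0]]
lamp 0.85 [570. 185. 107.] [222. 225.]
lamp 0.71 [550. 307.  90.] [156. 237.]
socket 0.67 [573. 168.  41.] [237. 229.]
socket 0.65 [529.  15.  21.] [316. 254.]
carrier 0.63 [ 627. -170.   12.] [410. 206.]
plate_face 0.63 [ 586. -171.  146.] [424. 216.]
bottle 0.72 [715.  12.  87.] [319. 151.]
driver 0.83 [529.  15.  19.] [316. 254.]
slidebox 0.79 [376. -26.  33.] [337. 334.]
slidebox 0.61 [572. 188. 105.] [221. 224.]
scene 48.444724698092166 [[-0.24, 0.57, -0.79, 1192.04], [0.97, 0.13, -0.2, 208.72], [-0.01, -0.81, -0.58, 580.23], [0.0, 0.0, 0.0, 1.0]]
lamp 0.94 [607. 189.  92.] [415. 283.]
lamp 0.85 [573. 320.  69.] [507. 294.]
socket 0.9 [626. 194.  31.] [413. 324.]
carrier 0.78 [ 647. -173.   52.] [171. 285.]
plate_face 0.86 [ 596. -167.  126.] [181. 227.]
bottle 0.62 [747.  22.  71.] [271. 346.]
driver 0.63 [546.  22.  19.] [312. 279.]
slidebox 0.55 [398. -22.  32.] [309. 220.]
```

View pics/top0.png

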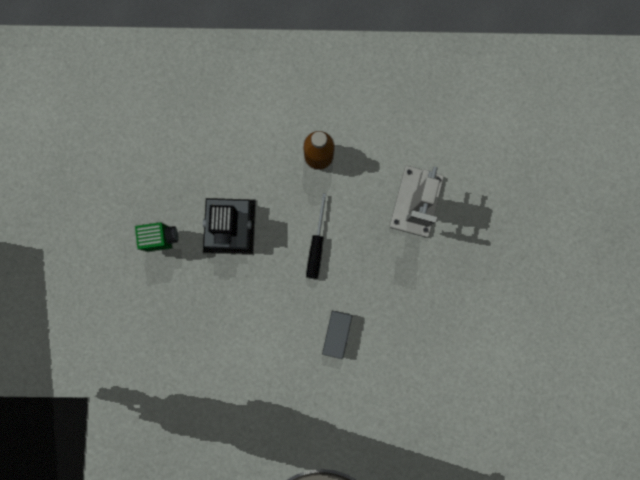

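View pics/scene0.png

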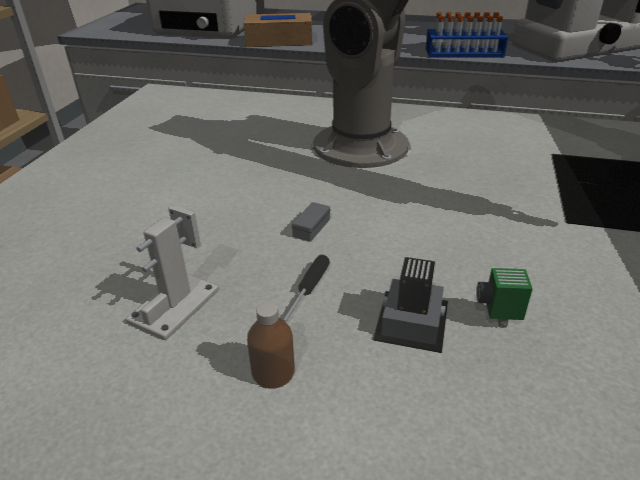

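```bash
python3 - <<'E'
from h import *
p=read_camera("top"); save(p,"top_l.png",(190,180,270,270),8); save(p,"top_c.png",(380,155,450,245),6)
s=read_camera("scene"); save(s,"sc_l.png",(360,240,460,360),5); save(s,"sc_c.png",(120,190,230,340),4)
np.savez("cal.npz",te=p["extrinsics"],se=s["extrinsics"]); print(tip_reach() if callable(tip_reach) else tip_reach, p["cx"],p["cy"],s["cx"],s["cy"])
E
```

```text
173.4 321.26633255547466 238.36622600458898 322.792289319586 239.57754395805622
```

View pics/top_l.png

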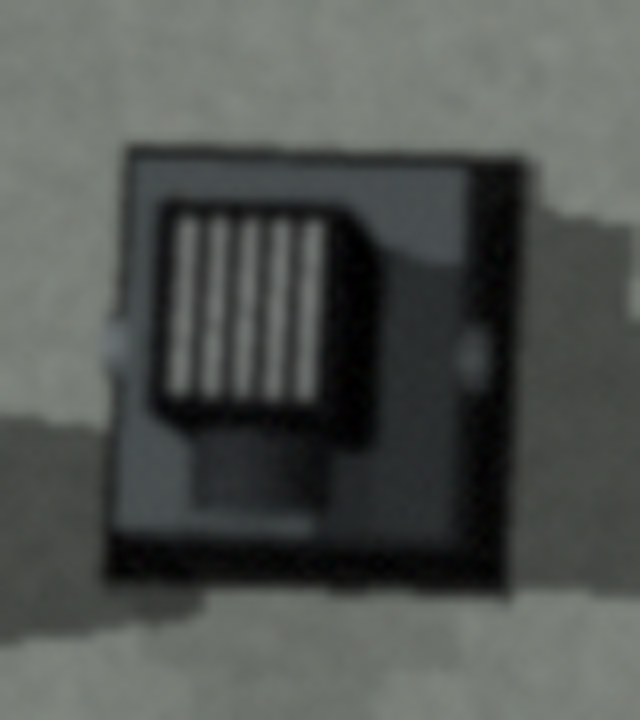

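View pics/top_c.png

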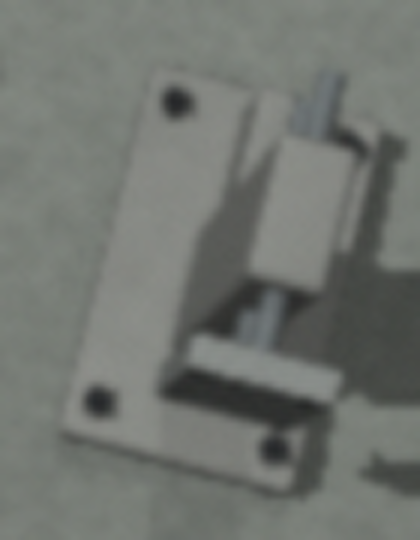

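View pics/sc_l.png

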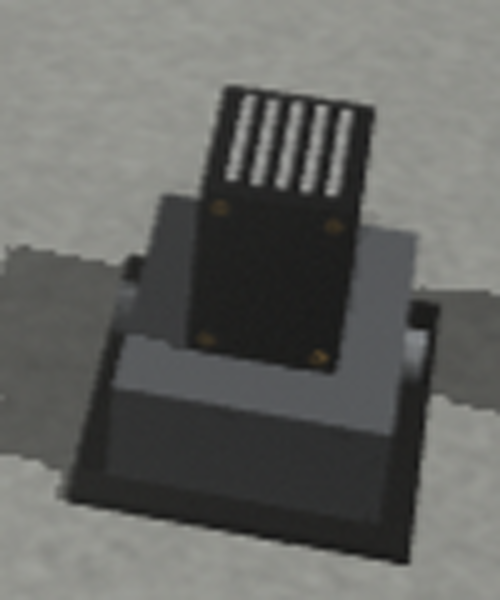

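View pics/sc_c.png

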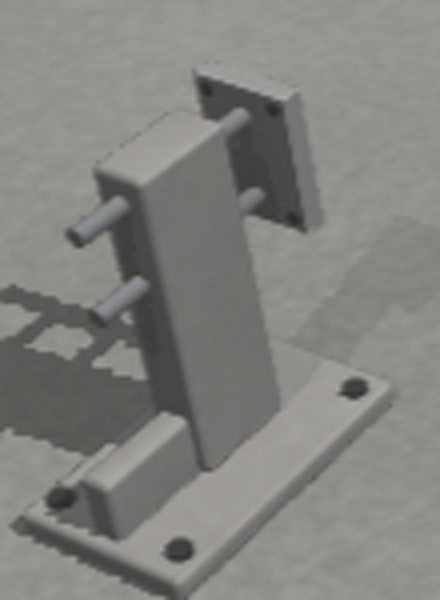

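```bash
cat > fit.py <<'E'
from h import *
from scipy.optimize import least_squares
def un(pts,o,s): return [(np.array(a)+.5)/s-.5+np.array(o) for a in pts]
def fit(obs,x0,name,free=False):
    # obs: list (cam, uv, local xyz)
    def f(x,full=False):
        c,sn=np.cos(x[2]),np.sin(x[2]); r=[]
        for p,uv,l in obs:
            W=np.array([x[0]+c*l[0]-sn*l[1],x[1]+sn*l[0]+c*l[1],l[2]]); r.append(px(p,W)-uv)
        return np.array(r) if full else np.array(r).ravel()
    s=least_squares(f,x0,loss="soft_l1",x_scale=[1,1,.01]); print(name,s.x.round(3)); print(f(s.x,True).round(1).tolist()); return s.x
E
python3 - <<'E'
from fit import *
T=read_camera("top");S=read_camera("scene")
def mk(p,pts,o,s,loc): return [(p,u,l) for u,l in zip(un(pts,o,s),loc)]
tl=mk(T,[(168,205),(338,205),(325,408),(152,408)],(190,180),8,[(25,22,102),(25,-22,102),(-25,-22,102),(-25,22,102)])
sl=mk(S,[(225,87),(375,107),(357,212),(203,195),(188,347),(335,372)],(360,240),5,[(-25,-22,102),(-25,22,102),(25,22,102),(25,-22,102),(25,-22,40),(25,22,40)])
for n,o in [("lamp T",tl),("lamp S",sl),("lamp",tl+sl)]: fit(o,[560,185,0],n)
ts=mk(T,[(135,160),(468,168),(460,545),(110,530)],(190,180),8,[(45,40,40),(45,-40,40),(-45,-40,40),(-45,40,40)])
ss=mk(S,[(163,195),(417,232),(390,435),(115,388)],(360,240),5,[(-45,-40,40),(-45,40,40),(45,40,40),(45,-40,40)])
fit(ts,[560,185,0],"sockT");fit(ts+ss,[560,185,0],"sock")
tc=mk(T,[(198,333),(345,375),(335,402),(185,365),(285,138),(357,152),(320,292),(250,272),(155,68),(62,432),(295,492)],(380,155),6,
 [(10,22,152),(10,-22,152),(0,-22,152),(0,22,152),(75,12,152),(75,-12,152),(30,-12,152),(30,12,152),(125,40,12),(-5,40,12),(-5,-40,12)])
sc=mk(S,[(95,170),(145,187),(183,110),(233,128),(12,520),(180,592),(393,385),(198,67),(300,92)],(120,190),4,
 [(75,-12,152),(75,12,152),(30,-12,152),(30,12,152),(125,-40,12),(125,40,12),(-5,40,12),(0,-22,152),(0,22,152)])
for n,o in [("carT",tc),("carS",sc),("car",tc+sc)]: fit(o,[585,-170,-.2],n)
E
```

```text
lamp T [ 5.84817e+02  1.89776e+02 -1.20000e-02]
[[-1.8, -1.3], [1.2, -0.7], [1.6, 1.3], [-1.1, 0.6]]
lamp S [ 5.86509e+02  1.90697e+02 -1.00000e-02]
[[-0.2, -0.8], [0.1, -0.5], [0.6, 0.2], [-0.5, -1.2], [-0.5, 1.1], [0.5, 1.0]]
lamp [ 5.85723e+02  1.90576e+02 -1.10000e-02]
[[-2.2, -1.8], [0.8, -1.2], [1.2, 0.7], [-1.5, 0.1], [-0.2, -1.2], [0.1, -0.9], [0.5, -0.2], [-0.5, -1.6], [-0.5, 0.7], [0.4, 0.7]]
sockT [ 5.83705e+02  1.88906e+02 -1.60000e-02]
[[0.1, 0.0], [-0.0, 0.3], [-1.1, -0.5], [0.8, 0.2]]
sock [ 5.84804e+02  1.89979e+02 -1.80000e-02]
[[-0.4, -0.6], [-0.5, -0.3], [-1.7, -1.0], [0.2, -0.5], [-0.6, -1.1], [0.1, -0.5], [0.3, -0.6], [-0.9, -0.9]]
carT [ 5.80354e+02 -1.68679e+02 -2.48000e-01]
[[-0.3, -0.0], [-0.1, -0.5], [0.2, 0.6], [0.4, 0.2], [-0.4, -1.6], [1.0, -0.4], [1.1, 0.8], [-0.6, 0.6], [-0.2, -1.3], [-0.5, 0.1], [-0.1, 0.5]]
carS [ 5.85210e+02 -1.63738e+02 -2.44000e-01]
[[-1.2, 0.3], [-0.8, 0.5], [-1.5, -0.3], [-1.4, -0.7], [1.8, 0.4], [0.2, 0.0], [1.0, -0.0], [3.1, -0.8], [0.5, -0.0]]
car [ 5.81252e+02 -1.67994e+02 -2.30000e-01]
[[-0.9, -0.3], [-0.6, -1.2], [-0.2, -0.2], [-0.0, -0.1], [-1.5, -2.2], [-0.1, -1.3], [0.4, 0.1], [-1.4, 0.2], [-1.7, -1.7], [-0.9, 0.0], [-0.3, -0.3], [-2.0, -1.4], [-1.5, -1.3], [-2.7, -1.9], [-2.5, -2.5], [1.2, -1.2], [0.0, -2.2], [-0.3, -2.2], [1.6, -2.4], [-0.9, -1.9]]
```

Call:
drive_tool --increments '[{"ry": -0.11,"jaw": 100},{"ry": -0.11},{"ry": -0.11},{"ry": -0.11},{}]' --newtons 60

```text
validation failed for argument at $.in...
```

```bash
cat > go.py <<'E'
from h import *
def go(W,yaw):
    # W target TCP, yaw: target tool x angle
    t,r,o=RT(); m=r.as_matrix()
    d=m.T@(np.array(W)-t)/1000
    a=np.arctan2(m[1,0],m[0,0]); print("t",round(o["time_s"],2),"pos",t.round(1),"F",np.round(o["ft_force"],1),"open",round(o["opening"],3),"tilt",m[2].round(3))
    print("tool shift m",d.round(4),"ry",round(-(yaw-a),4),"q",np.round(o["q"],2))
E
python3 -c "
from go import *
go([585,190,300],np.pi/2-.015)"
```

```text
t 1.0 pos [277.6 615.3 404.7] F [ 0.5 -0.3 -0.1] open 1.003 tilt [-0. -1.  0.]
tool shift m [-0.2612  0.1047 -0.4551] ry -0.4088 q [-1.26  0.48  0.02  1.56 -0.01  1.11 -0.08]
```

Call:
drive_tool --increments '[{"tx": 0,"ty": 0,"tz": 0,"rx": 0,"ry": -0.1,"rz": 0,"jaw": 100},{"tx": 0,"ty": 0,"tz": 0,"rx": 0,"ry": -0.1,"rz": 0,"jaw": 100},{"tx": 0,"ty": 0,"tz": 0,"rx": 0,"ry": -0.1,"rz": 0,"jaw": 100},{"tx": 0,"ty": 0,"tz": 0,"rx": 0,"ry": -0.1,"rz": 0,"jaw": 100},{"tx": 0,"ty": 0,"tz": 0,"rx": 0,"ry": 0,"rz": 0,"jaw": 100}]' --newtons 60

```text
time_s: 1.42
tcp_pos: [277.7, 615.2, 404.7]
orientation: [0.505, -0.505, -0.495, 0.495]
ft_force: [-0.7, -1.3, -0.5]
opening: 1.0
```

```bash
python3 -c "
from go import *
go([585,190,300],np.pi/2-.015)"
```

```text
t 1.42 pos [277.7 615.2 404.7] F [-0.7 -1.3 -0.5] open 1.0 tilt [ 0. -1.  0.]
tool shift m [-0.4189  0.1046 -0.316 ] ry -0.0055 q [-1.19  0.48 -0.06  1.55  0.03  1.11  0.28]
```

Call:
drive_tool --increments '[{"tx": -0.028,"ty": 0,"tz": -0.021,"rx": 0,"ry": 0,"rz": 0,"jaw": 100},{"tx": -0.028,"ty": 0,"tz": -0.021,"rx": 0,"ry": 0,"rz": 0,"jaw": 100},{"tx": -0.028,"ty": 0,"tz": -0.021,"rx": 0,"ry": 0,"rz": 0,"jaw": 100},{"tx": -0.028,"ty": 0,"tz": -0.021,"rx": 0,"ry": 0,"rz": 0,"jaw": 100},{"tx": -0.028,"ty": 0,"tz": -0.021,"rx": 0,"ry": 0,"rz": 0,"jaw": 100}]'

```text
time_s: 1.83
tcp_pos: [380.0, 471.4, 404.8]
orientation: [0.507, -0.507, -0.493, 0.493]
ft_force: [0.8, 0.4, 0.4]
opening: 1.003
```

Call:
drive_tool --increments '[{"tx": -0.028,"ty": 0,"tz": -0.021,"rx": 0,"ry": 0,"rz": 0,"jaw": 100},{"tx": -0.028,"ty": 0,"tz": -0.021,"rx": 0,"ry": 0,"rz": 0,"jaw": 100},{"tx": -0.028,"ty": 0,"tz": -0.021,"rx": 0,"ry": 0,"rz": 0,"jaw": 100},{"tx": -0.028,"ty": 0,"tz": -0.021,"rx": 0,"ry": 0,"rz": 0,"jaw": 100},{"tx": -0.028,"ty": 0,"tz": -0.021,"rx": 0,"ry": 0,"rz": 0,"jaw": 100}]'

```text
time_s: 2.25
tcp_pos: [481.6, 328.8, 405.0]
orientation: [0.507, -0.507, -0.493, 0.493]
ft_force: [1.3, 0.0, 0.2]
opening: 1.002
```

Call:
drive_tool --increments '[{"tx": -0.028,"ty": 0.01,"tz": -0.021,"rx": 0,"ry": 0,"rz": 0,"jaw": 100},{"tx": -0.028,"ty": 0.01,"tz": -0.021,"rx": 0,"ry": 0,"rz": 0,"jaw": 100},{"tx": -0.028,"ty": 0.01,"tz": -0.021,"rx": 0,"ry": 0,"rz": 0,"jaw": 100},{"tx": -0.02,"ty": 0.01,"tz": -0.021,"rx": 0,"ry": 0,"rz": 0,"jaw": 100},{"tx": 0,"ty": 0,"tz": 0,"rx": 0,"ry": 0,"rz": 0,"jaw": 100}]'

```text
time_s: 2.67
tcp_pos: [565.7, 217.5, 363.0]
orientation: [-0.508, 0.51, 0.49, -0.492]
ft_force: [0.9, -0.4, 0.4]
opening: 0.997
```

```bash
python3 -c "
from go import *
go([585,190,300],np.pi/2-.015)
p=read_camera('wrist'); save(p,'w1.png'); print(p['vertical_fov'],np.array(p['extrinsics']).round(2))
for th in ['lamp','socket']:
  for d in search_frame(p,th)[:3]: W=w(p,d['at']); print(th,d['score'],W.round(1),px(p,W).round(0))
p=read_camera('top'); save(p,'t1.png')
"
```

```text
t 2.67 pos [565.7 217.5 363. ] F [ 0.9 -0.4  0.4] open 0.997 tilt [-0.005 -1.    -0.   ]
tool shift m [-0.0265  0.0631 -0.0203] ry -0.0215 q [-0.54  0.41  0.09  1.77 -0.04  0.97  1.1 ]
58.6529482236554 [[ 4.0000e-02  9.5000e-01  3.0000e-01  4.8915e+02]
 [ 1.0000e+00 -3.0000e-02 -1.0000e-02  2.2021e+02]
 [-0.0000e+00  3.0000e-01 -9.5000e-01  3.3240e+02]
 [ 0.0000e+00  0.0000e+00  0.0000e+00  1.0000e+00]]
lamp 0.82 [573.4 193.7 103.7] [273. 259.]
lamp 0.65 [530.   22.2  18.8] [ 48. 171.]
lamp 0.62 [550.3 312.9  86.1] [476. 206.]
```

View pics/w1.png

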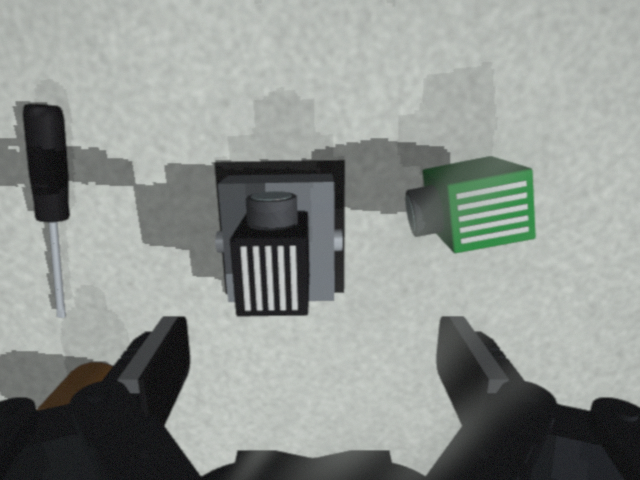

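```bash
python3 -c "
from h import *
im=cv2.imread('pics/w1.png')[150:330,205:355]; cv2.imwrite('pics/w1c.png',cv2.resize(im,None,fx=5,fy=5,interpolation=cv2.INTER_CUBIC)[:, :][:900].copy()[0:600*1+300])
im=cv2.imread('pics/w1.png')[180:325,205:355]; cv2.imwrite('pics/w1d.png',cv2.resize(im,None,fx=4,fy=4,interpolation=cv2.INTER_CUBIC))
"
```

```text
(no output)
```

View pics/w1d.png

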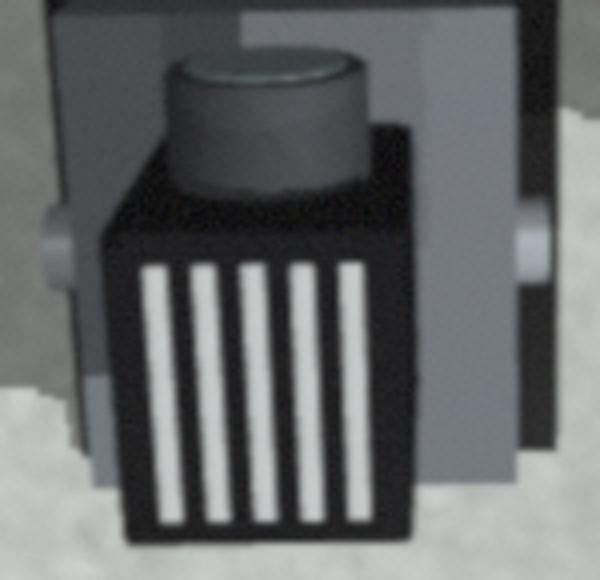

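```bash
python3 - <<'E'
from fit import *
p=read_camera("wrist")
def mk(p,pts,o,s,loc): return [(p,u,l) for u,l in zip(un(pts,o,s),loc)]
o=mk(p,[(105,233),(412,233),(411,538),(128,542)],(205,180),4,[(-25,-22,102),(-25,22,102),(25,22,102),(25,-22,102)])
x=fit(o,[585,190,0],"lampW")
from go import *
go([x[0],x[1],300],np.pi/2+x[2])
E
```

```text
lampW [ 5.82431e+02  2.00688e+02 -2.00000e-02]
[[-0.3, -0.7], [0.2, -1.0], [1.0, 1.6], [-0.9, 0.9]]
t 2.92 pos [561.7 226.  365.1] F [-0.6 -0.2  0. ] open 1.001 tilt [ 0.001 -1.    -0.   ]
tool shift m [-0.0249  0.0651 -0.0213] ry -0.0026 q [-0.55  0.4   0.08  1.77 -0.04  0.97  1.1 ]
```

Call:
drive_tool --increments '[{"tx": -0.012,"ty": 0.02,"tz": -0.008,"rx": 0,"ry": 0,"rz": 0,"jaw": 100},{"tx": -0.012,"ty": 0.02,"tz": -0.008,"rx": 0,"ry": 0,"rz": 0,"jaw": 100},{"tx": -0.011,"ty": 0.02,"tz": -0.008,"rx": 0,"ry": 0,"rz": 0,"jaw": 100},{"tx": 0,"ty": 0,"tz": 0,"rx": 0,"ry": 0,"rz": 0,"jaw": 100},{"tx": 0,"ty": 0,"tz": 0,"rx": 0,"ry": 0,"rz": 0,"jaw": 100}]'

```text
time_s: 3.33
tcp_pos: [584.9, 189.5, 304.4]
orientation: [0.506, -0.506, -0.493, 0.494]
ft_force: [-0.9, 0.2, 0.5]
opening: 1.005
```

```bash
python3 -c "
from go import *
p=read_camera('wrist'); save(p,'w2.png'); 
import pickle; pickle.dump(p,open('w2.pkl','wb'))
go([585.5,190.5,240],np.pi/2-.017)
"
```

```text
t 3.38 pos [585.1 190.4 305.5] F [-0.4  0.3 -0.1] open 1.001 tilt [ 0.001 -1.    -0.   ]
tool shift m [ 0.      0.0655 -0.0004] ry -0.0057 q [-0.48  0.49  0.08  1.8  -0.05  0.86  1.18]
```

View pics/w2.png

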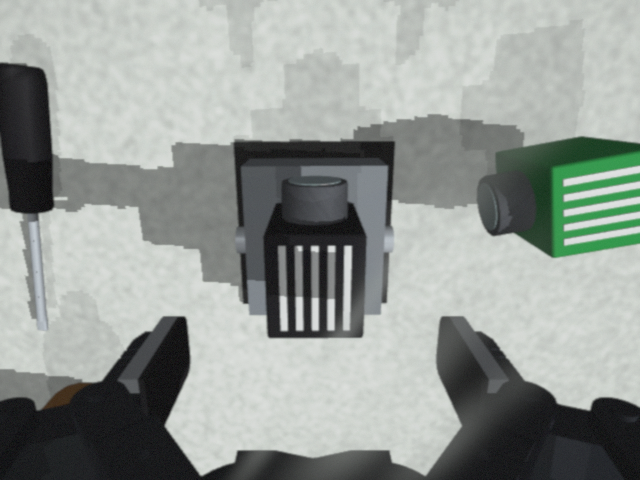

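```bash
python3 - <<'E'
from fit import *
import pickle; p=pickle.load(open('w2.pkl','rb'))
def mk(p,pts,o,s,loc): return [(p,u,l) for u,l in zip(un(pts,o,s),loc)]
o=mk(p,[(265,233),(366,233),(364,336),(268,338)],(0,0),1,[(-25,-22,102),(-25,22,102),(25,22,102),(25,-22,102)])
fit(o,[585,190,0],"lampW")
im=cv2.imread('pics/w2.png')[165:345,255:375]; cv2.imwrite('pics/w2c.png',cv2.resize(im,None,fx=3.3,fy=3.3,interpolation=cv2.INTER_CUBIC))
E
```

```text
lampW [ 5.84881e+02  1.90853e+02 -1.60000e-02]
[[-2.0, -0.0], [1.7, -0.8], [0.3, 1.4], [-0.3, 0.1]]
```

View pics/w2c.png

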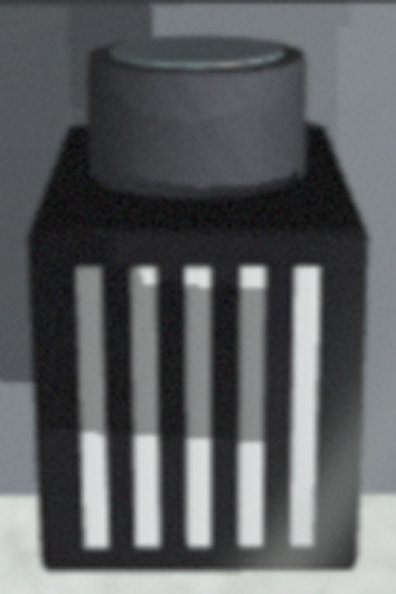

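Call:
drive_tool --increments '[{"tx": 0,"ty": 0.02,"tz": 0,"rx": 0,"ry": -0.005,"rz": 0,"jaw": 100},{"tx": 0,"ty": 0.02,"tz": 0,"rx": 0,"ry": 0,"rz": 0,"jaw": 100},{"tx": 0,"ty": 0.02,"tz": 0,"rx": 0,"ry": 0,"rz": 0,"jaw": 100},{"tx": 0,"ty": 0.02,"tz": 0,"rx": 0,"ry": 0,"rz": 0,"jaw": 100},{"tx": 0,"ty": 0,"tz": 0,"rx": 0,"ry": 0,"rz": 0,"jaw": 100}]'

```text
time_s: 3.8
tcp_pos: [583.9, 190.6, 222.9]
orientation: [0.505, -0.503, -0.495, 0.497]
ft_force: [-0.3, -0.6, 0.5]
opening: 1.0
```

```bash
python3 -c "
from go import *
p=read_camera('wrist'); save(p,'w3.png');p=read_camera('scene'); save(p,'s3.png',(300,150,560,380),2.5)
go([585,190.7,224],np.pi/2-.016)
"
```

```text
t 3.9 pos [585.4 190.4 225.9] F [-0.  -0.9  0.8] open 0.999 tilt [ 0.001 -1.    -0.   ]
tool shift m [0.0003 0.0019 0.0004] ry -0.0012 q [-0.47  0.59  0.07  1.84 -0.06  0.71  1.19]
```

View pics/w3.png

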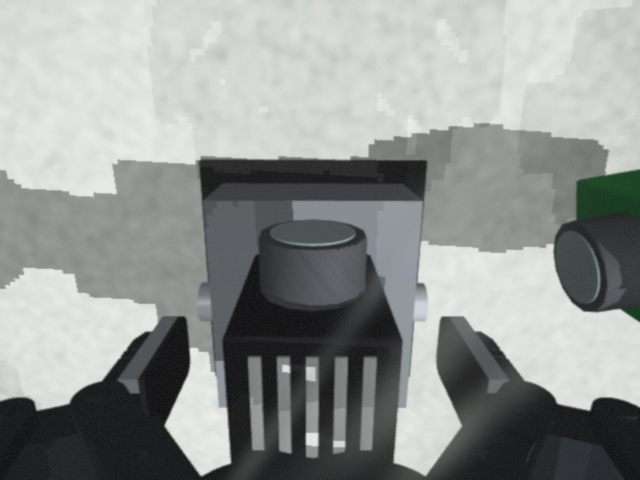

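View pics/s3.png

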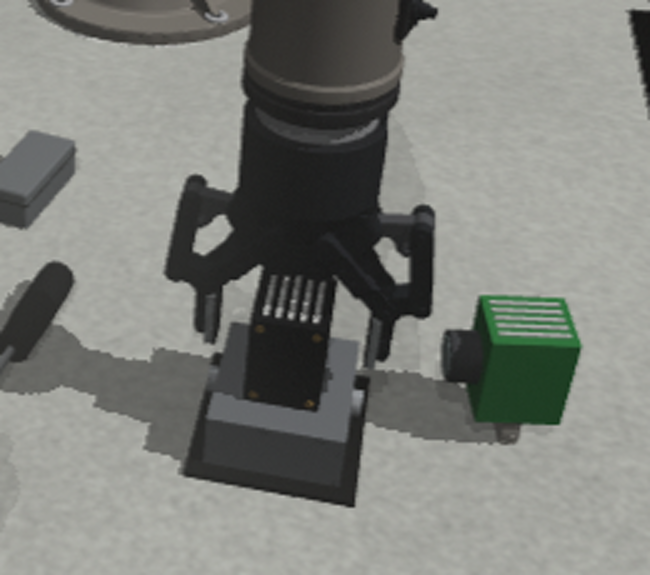

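Call:
drive_tool --increments '[{"tx": 0,"ty": 0,"tz": 0,"rx": 0,"ry": 0,"rz": 0,"jaw": 0},{"tx": 0,"ty": 0,"tz": 0,"rx": 0,"ry": 0,"rz": 0,"jaw": 0},{"tx": 0,"ty": 0,"tz": 0,"rx": 0,"ry": 0,"rz": 0,"jaw": 0},{"tx": 0,"ty": 0,"tz": 0,"rx": 0,"ry": 0,"rz": 0,"jaw": 0},{"tx": 0,"ty": 0,"tz": 0,"rx": 0,"ry": 0,"rz": 0,"jaw": 0}]' --newtons 90

```text
time_s: 4.32
tcp_pos: [586.1, 189.4, 226.3]
orientation: [-0.504, 0.505, 0.496, -0.494]
ft_force: [-0.7, 1.2, 6.2]
opening: 0.505
```

Call:
drive_tool --increments '[{"tx": 0,"ty": 0,"tz": 0,"rx": 0,"ry": 0,"rz": 0,"jaw": 0},{"tx": 0,"ty": 0,"tz": 0,"rx": 0,"ry": 0,"rz": 0,"jaw": 0},{"tx": 0,"ty": 0,"tz": 0,"rx": 0,"ry": 0,"rz": 0,"jaw": 0},{"tx": 0,"ty": 0,"tz": 0,"rx": 0,"ry": 0,"rz": 0,"jaw": 0},{"tx": 0,"ty": 0,"tz": 0,"rx": 0,"ry": 0,"rz": 0,"jaw": 0}]'

```text
time_s: 4.73
tcp_pos: [586.1, 189.4, 226.3]
orientation: [-0.504, 0.505, 0.496, -0.494]
ft_force: [-2.0, 1.3, 6.7]
opening: 0.506
```

```bash
python3 -c "
from go import *
p=read_camera('wrist'); save(p,'w4.png')
go([585,190.7,224],np.pi/2-.016);print(tip_reach)
"
```

```text
t 4.78 pos [586.1 189.4 226.3] F [-2.4  0.4  5.9] open 0.507 tilt [ 0.001 -1.    -0.002]
tool shift m [0.0013 0.0023 0.0011] ry -0.0027 q [-0.47  0.59  0.07  1.84 -0.06  0.71  1.19]
173.4
```

View pics/w4.png

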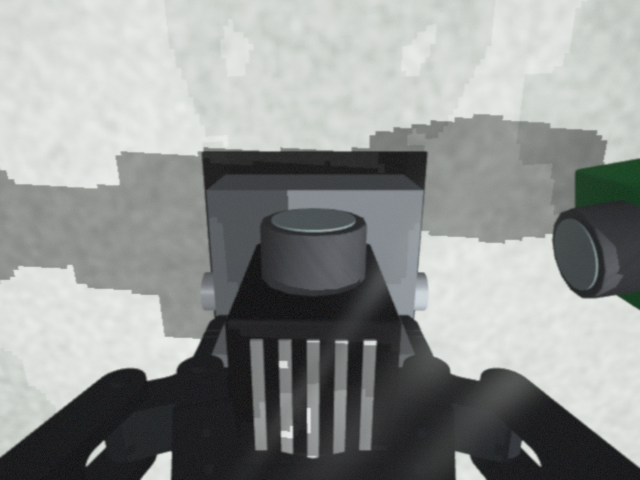

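Call:
drive_tool --increments '[{"tx": 0,"ty": -0.004,"tz": 0,"rx": 0,"ry": 0,"rz": 0,"jaw": 0},{"tx": 0,"ty": -0.004,"tz": 0,"rx": 0,"ry": 0,"rz": 0,"jaw": 0},{"tx": 0,"ty": -0.004,"tz": 0,"rx": 0,"ry": 0,"rz": 0,"jaw": 0},{"tx": 0,"ty": -0.004,"tz": 0,"rx": 0,"ry": 0,"rz": 0,"jaw": 0},{"tx": 0,"ty": -0.004,"tz": 0,"rx": 0,"ry": 0,"rz": 0,"jaw": 0}]'

```text
time_s: 5.2
tcp_pos: [585.3, 188.7, 245.0]
orientation: [0.505, -0.505, -0.495, 0.496]
ft_force: [0.3, -1.0, -4.0]
opening: 0.503
```

Call:
drive_tool --increments '[{"tx": 0,"ty": -0.006,"tz": 0,"rx": 0,"ry": 0,"rz": 0,"jaw": 0},{"tx": 0,"ty": -0.006,"tz": 0,"rx": 0,"ry": 0,"rz": 0,"jaw": 0},{"tx": 0,"ty": -0.006,"tz": 0,"rx": 0,"ry": 0,"rz": 0,"jaw": 0},{"tx": 0,"ty": -0.006,"tz": 0,"rx": 0,"ry": 0,"rz": 0,"jaw": 0},{"tx": 0,"ty": -0.006,"tz": 0,"rx": 0,"ry": 0,"rz": 0,"jaw": 0}]'

```text
time_s: 5.62
tcp_pos: [585.5, 188.6, 275.4]
orientation: [-0.505, 0.505, 0.495, -0.495]
ft_force: [-0.2, -0.0, -4.0]
opening: 0.503
```

Call:
drive_tool --increments '[{"tx": 0,"ty": -0.006,"tz": 0,"rx": 0,"ry": 0,"rz": 0,"jaw": 0},{"tx": 0,"ty": -0.006,"tz": 0,"rx": 0,"ry": 0,"rz": 0,"jaw": 0},{"tx": 0,"ty": 0,"tz": 0,"rx": 0,"ry": 0,"rz": 0,"jaw": 0},{"tx": 0,"ty": 0,"tz": 0,"rx": 0,"ry": 0,"rz": 0,"jaw": 0},{"tx": 0,"ty": 0,"tz": 0,"rx": 0,"ry": 0,"rz": 0,"jaw": 0}]'

```text
time_s: 6.03
tcp_pos: [585.4, 188.8, 286.5]
orientation: [0.505, -0.505, -0.495, 0.495]
ft_force: [-1.1, -0.7, -3.9]
opening: 0.504
```

```bash
python3 -c "
from go import *
p=read_camera('wrist'); save(p,'w5.png');p=read_camera('scene'); save(p,'s5.png',(300,150,560,380),2.5)
import pickle; pickle.dump(p,open('s5.pkl','wb')); p=read_camera('top'); save(p,'t5.png');pickle.dump(p,open('t5.pkl','wb'))
go([585,190.7,224],np.pi/2-.016)
"
```

```text
t 6.18 pos [585.3 188.8 286.2] F [-0.7  0.2 -3.5] open 0.505 tilt [-0.    -1.     0.001]
tool shift m [0.0019 0.0622 0.0003] ry -0.0028 q [-0.47  0.51  0.08  1.81 -0.05  0.82  1.19]
```

View pics/w5.png

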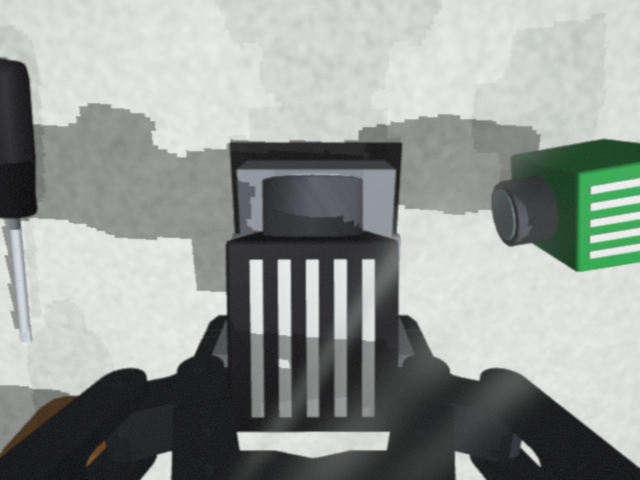

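View pics/s5.png

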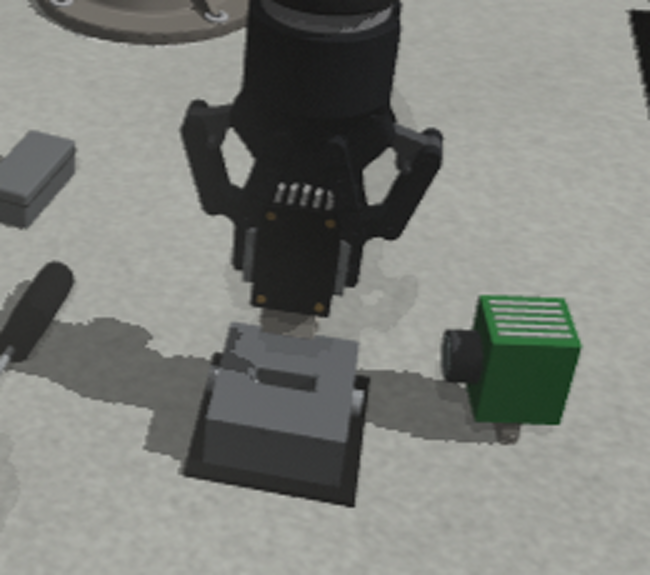

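```bash
python3 -c "
from h import *
import pickle
p=pickle.load(open('s5.pkl','rb')); save(p,'s5c.png',(385,210,455,290),7.5)
im=cv2.imread('pics/w5.png')[165:455,215:410]; cv2.imwrite('pics/w5c.png',cv2.resize(im,None,fx=2,fy=2,interpolation=cv2.INTER_CUBIC))
"
```

```text
(no output)
```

View pics/s5c.png

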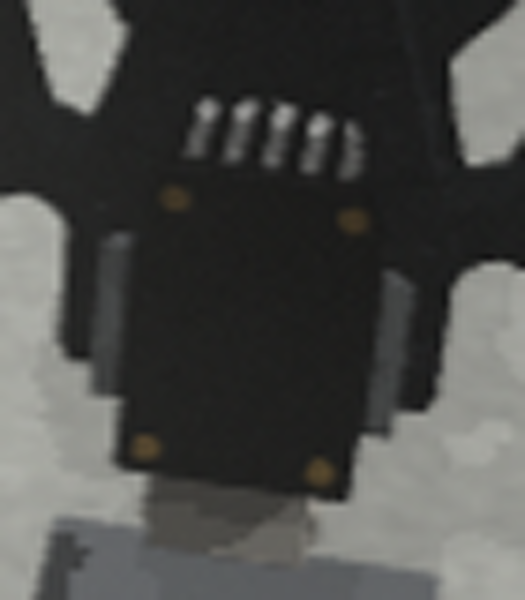

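View pics/w5c.png

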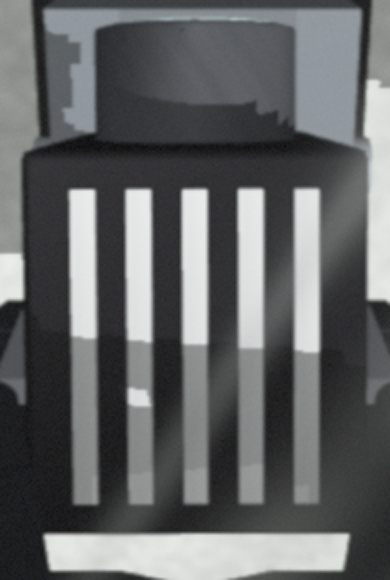

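```bash
cat > pose.py <<'E'
from fit import *
import pickle
def loc(W,x): 
    c,s=np.cos(x[2]),np.sin(x[2]); d=W-np.array([x[0],x[1],40]); return np.array([c*d[0]+s*d[1],-s*d[0]+c*d[1],d[2]])
def rayx(p,u,v,P,n):
    E=np.array(p["extrinsics"]);f=foc(p); d=E[:3,:3]@np.array([(u-p["cx"])/f,(v-p["cy"])/f,1]); o=E[:3,3]
    return o+d*((P-o)@n)/(d@n)
L=(585,190.7,-.016)
w2=pickle.load(open('w2.pkl','rb')); s5=pickle.load(open('s5.pkl','rb'))
SL=[loc(ray(w2,*u,102.),L) for u in un([(88,267),(308,267),(97,548),(302,548)],(255,165),3.3)]
n=np.array([np.cos(L[2]),np.sin(L[2]),0]); P=np.array([L[0],L[1],0])+25*n
SC=[loc(rayx(s5,*u,P,n),L) for u in un([(220,207),(334,226),(206,340),(318,357)],(360,240),5)]
if __name__=="__main__":
    print(np.round(SL,1).tolist(),np.round(SC,1).tolist())
E
cat > p6.py <<'E'
from pose import *
SLn=[np.array(a,float) for a in [(-19,-14,62),(-19,14,62),(19,-14,62),(19,14,62)]]
def fit6(obs,x0):
    def f(x):
        r=R.from_euler("ZYX",x[3:])
        return np.array([px(p,r.apply(l)+x[:3])-u for p,u,l in obs]).ravel()
    s=least_squares(f,x0,loss="soft_l1",x_scale=[1,1,1,.01,.01,.01]); print("xyz yaw pitch roll",s.x.round(3),f(s.x).round(1).tolist()); return s.x
E
python3 pose.py
```

```text
[[-19.5, -14.3, 62.0], [-19.3, 14.0, 62.0], [21.2, -14.3, 62.0], [21.4, 13.8, 62.0]] [[25.0, -16.1, 55.2], [25.0, 15.6, 54.8], [25.0, -16.4, 4.6], [25.0, 16.0, 5.3]]
```

```bash
cat >> p6.py <<'E'
SLn=[np.array(a,float) for a in [(-20.3,-14,62),(-20.3,14,62),(20.3,-14,62),(20.3,14,62)]]
SCn=[np.array(a,float) for a in [(25,-16,56),(25,16,56),(25,-16,6),(25,16,6)]]
E
python3 - <<'E'
from p6 import *
p=read_camera("wrist"); t,r,o=RT(); pickle.dump(p,open('w5.pkl','wb'))
wo=[(p,u,l) for u,l in zip(un([(84,188),(307,188),(86,503),(306,503)],(215,165),2),SLn)]
wo+=[(p,u,l) for u,l in zip(un([(25,155),(366,150)],(215,165),2),[np.array([-25,-22,62.]),np.array([-25,22,62.])])]
so=[(s5,u,l) for u,l in zip(un([(175,198),(353,221),(145,447),(320,472)],(385,210),7.5),SCn)]
for ob in (wo,so,wo+so): fit6(ob,[585,190,100,-.016,0,0])
print(t)
E
```

```text
xyz yaw pitch roll [ 5.84360e+02  1.89735e+02  9.94330e+01 -1.30000e-02 -2.98000e-01
  1.30000e-02] [1.0, 0.3, -1.5, -0.2, 1.0, 0.1, -0.3, 0.2, -0.7, -1.3, 0.3, 0.3]
xyz yaw pitch roll [ 5.80860e+02  1.88639e+02  9.96890e+01  4.00000e-03 -2.40000e-01
 -4.00000e-03] [-0.1, -0.0, 0.1, 0.0, 0.1, 0.0, -0.1, -0.0]
xyz yaw pitch roll [ 5.83937e+02  1.89272e+02  9.94940e+01 -1.40000e-02 -2.92000e-01
  6.00000e-03] [0.8, 0.3, -1.3, -0.2, 0.9, 0.3, -0.3, 0.1, -1.0, -1.4, 0.5, 0.3, -0.1, -0.2, 0.0, -0.2, 0.1, 0.5, -0.0, 0.6]
[585.3738426  188.80660851 286.26088287]
```

Call:
drive_tool --increments '[{"tx": 0,"ty": 0,"tz": 0,"rx": 0,"ry": 0,"rz": 0,"jaw": 0},{"tx": 0,"ty": 0,"tz": 0,"rx": 0.07,"ry": 0,"rz": 0,"jaw": 0},{"tx": 0,"ty": 0,"tz": 0,"rx": 0.07,"ry": 0,"rz": 0,"jaw": 0},{"tx": 0,"ty": 0,"tz": 0,"rx": 0.07,"ry": 0,"rz": 0,"jaw": 0},{"tx": 0,"ty": 0,"tz": 0,"rx": 0.07,"ry": 0,"rz": 0,"jaw": 0}]' --newtons 120

```text
time_s: 6.65
tcp_pos: [585.7, 188.9, 286.8]
orientation: [0.571, -0.428, -0.421, 0.56]
ft_force: [-0.5, 0.1, -4.7]
opening: 0.502
```

Call:
drive_tool --increments '[{"tx": 0,"ty": 0,"tz": 0,"rx": 0,"ry": 0,"rz": 0,"jaw": 0},{"tx": 0,"ty": 0,"tz": 0,"rx": 0,"ry": 0,"rz": 0,"jaw": 0}]'

```text
time_s: 6.82
tcp_pos: [586.0, 188.7, 286.3]
orientation: [0.57, -0.43, -0.422, 0.559]
ft_force: [0.3, -0.0, -4.8]
opening: 0.502
```

```bash
python3 - <<'E'
from p6 import *
from go import *
p=read_camera("wrist"); pickle.dump(p,open('w6.pkl','wb')); save(p,'w6.png',(200,150,420,460),1.9)
s=read_camera("scene"); pickle.dump(s,open('s6.pkl','wb')); save(s,'s6.png',(370,170,470,290),5)
go([585,190,286],np.pi/2-.016)
E
```

```text
t 6.92 pos [585.5 188.8 286.6] F [ 0.7 -1.4 -4.7] open 0.501 tilt [-0.    -0.962  0.274]
tool shift m [0.0012 0.0008 0.0004] ry -0.0029 q [-0.42  0.57  0.04  1.71 -0.14  1.12  1.25]
```

View pics/w6.png

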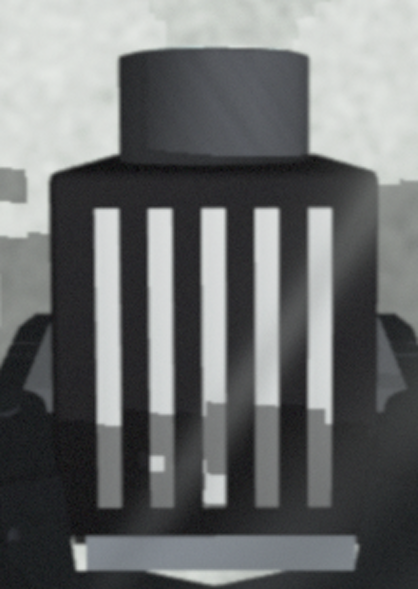

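View pics/s6.png

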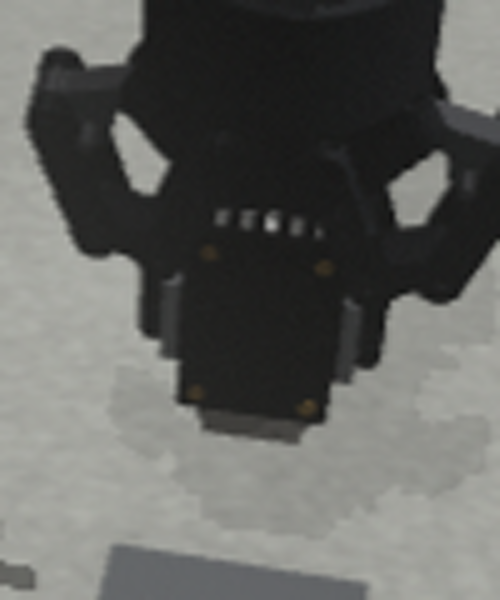

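```bash
python3 - <<'E'
from p6 import *
p=pickle.load(open('w6.pkl','rb'));s=pickle.load(open('s6.pkl','rb'))
wo=[(p,u,l) for u,l in zip(un([(109,208),(320,208),(111,507),(320,507)],(200,150),1.9),SLn)]
wo+=[(p,u,l) for u,l in zip(un([(52,178),(377,173)],(200,150),1.9),[np.array([-25,-22,62.]),np.array([-25,22,62.])])]
so=[(s,u,l) for u,l in zip(un([(209,253),(323,267),(195,392),(308,407)],(370,170),5),SCn)]
for ob in (wo,so,wo+so): fit6(ob,[545,190,100,-.016,0,0])
E
```

```text
xyz yaw pitch roll [ 5.33577e+02  1.90627e+02  1.07019e+02 -1.30000e-02 -1.20000e-02
  1.40000e-02] [0.8, 0.6, -1.0, 0.1, 1.0, 0.2, -0.5, 0.2, -0.5, -1.8, 0.3, -0.1]
xyz yaw pitch roll [ 5.32262e+02  1.90238e+02  1.09939e+02 -1.10000e-02  4.00000e-02
  8.00000e-03] [-0.2, -0.0, 0.2, 0.0, 0.2, 0.0, -0.2, -0.0]
xyz yaw pitch roll [ 5.32823e+02  1.90388e+02  1.07444e+02 -1.40000e-02 -1.00000e-03
  1.00000e-02] [0.5, 0.5, -0.7, -0.0, 0.8, 0.3, -0.5, 0.2, -1.0, -2.0, 0.8, -0.2, -0.1, 0.2, 0.1, 0.2, 0.1, 1.0, -0.3, 0.9]
```

Call:
drive_tool --increments '[{"tx": 0,"ty": 0,"tz": 0,"rx": 0,"ry": 0.0723,"rz": -0.0207,"jaw": 0},{"tx": 0,"ty": 0,"tz": 0,"rx": 0,"ry": 0.0723,"rz": -0.0207,"jaw": 0},{"tx": 0,"ty": 0,"tz": 0,"rx": 0,"ry": 0.0723,"rz": -0.0207,"jaw": 0},{"tx": 0,"ty": 0,"tz": 0,"rx": 0,"ry": 0,"rz": 0,"jaw": 0}]'

```text
time_s: 7.25
tcp_pos: [585.3, 188.7, 287.0]
orientation: [0.63, -0.475, -0.37, 0.491]
ft_force: [0.2, -0.7, -4.1]
opening: 0.503
```

```bash
python3 - <<'E'
from go import *
go([569,-166,275],np.pi/2-.24)
E
```

```text
t 7.25 pos [585.3 188.7 287. ] F [ 0.2 -0.7 -4.1] open 0.503 tilt [-0.    -0.962  0.275]
tool shift m [-0.3479 -0.008  -0.0715] ry -0.0072 q [-0.43  0.57  0.07  1.72 -0.22  1.09  1.09]
```

Call:
drive_tool --increments '[{"tx": -0.012,"ty": 0,"tz": -0.002,"rx": 0,"ry": 0,"rz": 0,"jaw": 0},{"tx": -0.022,"ty": 0,"tz": -0.0045,"rx": 0,"ry": 0,"rz": 0,"jaw": 0},{"tx": -0.022,"ty": 0,"tz": -0.0045,"rx": 0,"ry": 0,"rz": 0,"jaw": 0},{"tx": -0.022,"ty": 0,"tz": -0.0045,"rx": 0,"ry": 0,"rz": 0,"jaw": 0},{"tx": -0.022,"ty": 0,"tz": -0.0045,"rx": 0,"ry": 0,"rz": 0,"jaw": 0}]'

```text
time_s: 7.67
tcp_pos: [579.6, 85.2, 281.2]
orientation: [0.629, -0.474, -0.371, 0.493]
ft_force: [-0.0, 0.2, -4.0]
opening: 0.5
```

Call:
drive_tool --increments '[{"tx": -0.022,"ty": 0,"tz": -0.0045,"rx": 0,"ry": 0,"rz": 0,"jaw": 0},{"tx": -0.022,"ty": 0,"tz": -0.0045,"rx": 0,"ry": 0,"rz": 0,"jaw": 0},{"tx": -0.022,"ty": 0,"tz": -0.0045,"rx": 0,"ry": 0,"rz": 0,"jaw": 0},{"tx": -0.022,"ty": 0,"tz": -0.0045,"rx": 0,"ry": 0,"rz": 0,"jaw": 0},{"tx": -0.022,"ty": 0,"tz": -0.0045,"rx": 0,"ry": 0,"rz": 0,"jaw": 0}]'

```text
time_s: 8.08
tcp_pos: [573.8, -26.7, 275.1]
orientation: [0.629, -0.474, -0.371, 0.493]
ft_force: [1.8, 0.1, -3.9]
opening: 0.494
```

Call:
drive_tool --increments '[{"tx": -0.022,"ty": 0,"tz": -0.0045,"rx": 0,"ry": 0,"rz": 0,"jaw": 0},{"tx": -0.022,"ty": -0.002,"tz": -0.0045,"rx": 0,"ry": 0,"rz": 0,"jaw": 0},{"tx": -0.022,"ty": -0.002,"tz": -0.0045,"rx": 0,"ry": 0,"rz": 0,"jaw": 0},{"tx": -0.022,"ty": -0.002,"tz": -0.0045,"rx": 0,"ry": 0,"rz": 0,"jaw": 0},{"tx": -0.022,"ty": -0.002,"tz": -0.0045,"rx": 0,"ry": 0,"rz": 0,"jaw": 0}]'

```text
time_s: 8.5
tcp_pos: [570.2, -139.1, 276.8]
orientation: [0.629, -0.474, -0.371, 0.492]
ft_force: [0.2, 0.3, -4.2]
opening: 0.501
```

Call:
drive_tool --increments '[{"tx": -0.018,"ty": 0,"tz": -0.004,"rx": 0,"ry": 0,"rz": 0,"jaw": 0},{"tx": -0.01,"ty": 0,"tz": -0.002,"rx": 0,"ry": 0,"rz": 0,"jaw": 0},{"tx": 0,"ty": 0,"tz": 0,"rx": 0,"ry": 0,"rz": 0,"jaw": 0},{"tx": 0,"ty": 0,"tz": 0,"rx": 0,"ry": 0,"rz": 0,"jaw": 0},{"tx": 0,"ty": 0,"tz": 0,"rx": 0,"ry": 0,"rz": 0,"jaw": 0}]'

```text
time_s: 8.92
tcp_pos: [569.8, -164.2, 274.8]
orientation: [0.629, -0.473, -0.371, 0.492]
ft_force: [0.8, 0.4, -4.1]
opening: 0.5
```

```bash
python3 - <<'E'
from p6 import *
from go import *
p=read_camera("wrist"); pickle.dump(p,open('w7.pkl','wb')); save(p,'w7.png')
s=read_camera("scene"); pickle.dump(s,open('s7.pkl','wb')); save(s,'s7.png',(110,130,250,280),4)
s=read_camera("top"); pickle.dump(s,open('t7.pkl','wb')); save(s,'t7.png',(370,150,460,250),6)
go([569,-166,269.3],np.pi/2-.24)
E
```

```text
t 9.07 pos [ 569.9 -164.3  274.8] F [-0.5  0.1 -3.7] open 0.503 tilt [ 0.001 -0.961  0.277]
tool shift m [-0.0019  0.0054 -0.0011] ry -0.002 q [ 0.04  0.57  0.19  1.77 -0.12  1.09  1.62]
```

View pics/w7.png

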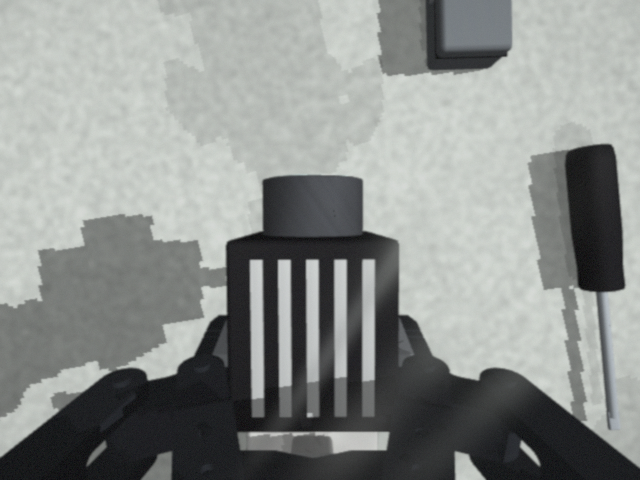

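View pics/s7.png

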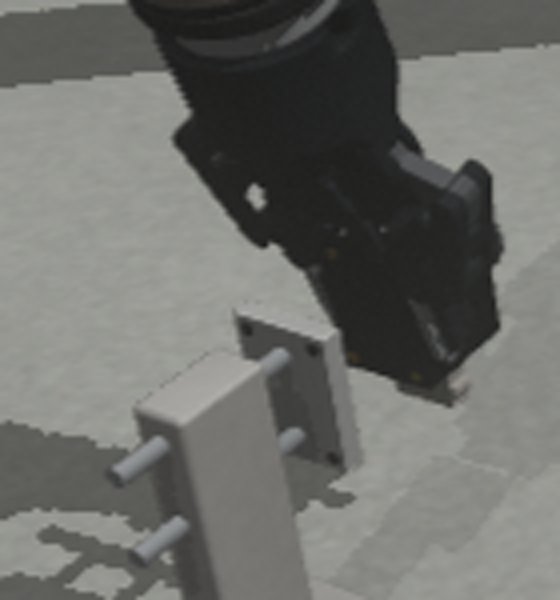

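View pics/t7.png

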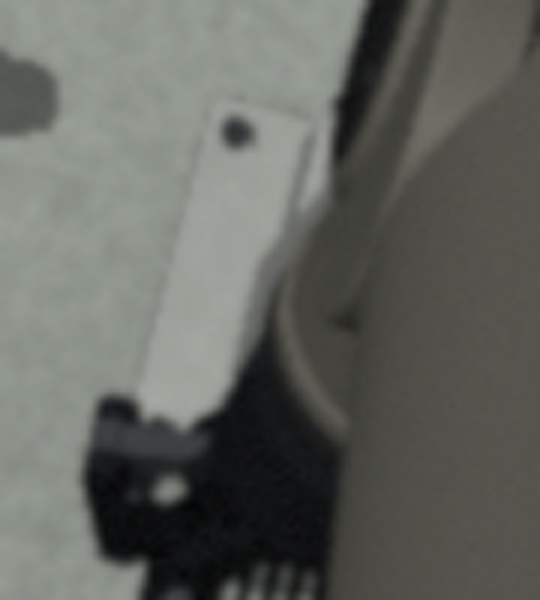

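```bash
python3 - <<'E'
from p6 import *
s=pickle.load(open('s7.pkl','rb')); 
for n,(x0,y0,x1,y1) in {'a':(160,195,210,255),'b':(130,205,190,250)}.items():
    im=s['img'][y0:y1,x0:x1,::-1]; im=np.clip(im.astype(float)*1.6,0,255).astype(np.uint8)
    cv2.imwrite(f'pics/s7{n}.png',cv2.resize(im,None,fx=10,fy=10,interpolation=cv2.INTER_CUBIC))
# predicted projections
p=pickle.load(open('w7.pkl','rb')); 
wo=[(p,u,l) for u,l in zip([(257,259),(368.5,259),(258,416.5),(368.5,416.5),(227.5,242),(398,240)],SLn+[np.array([-25,-22,62.]),np.array([-25,22,62.])])]
x=fit6(wo,[518,-152,95,-.24,0,0])
r=R.from_euler("ZYX",x[3:]); print("screws px", [px(s,r.apply(l)+x[:3]).round(1).tolist() for l in SCn])
for X in ([581,-168,-.24],[585,-164,-.244]):
    c,sn=np.cos(X[2]),np.sin(X[2])
    for l in [(0,-22,152),(0,22,152),(10,-22,152),(10,22,152),(10,22,90),(0,22,90),(30,-12,152),(30,12,152),(75,-12,152),(75,12,152)]:
        print(l,((px(s,np.array([X[0]+c*l[0]-sn*l[1],X[1]+sn*l[0]+c*l[1],l[2]]))-[160,195]+.5)*10-.5).round(0),end=' ')
    print()
E
```

```text
xyz yaw pitch roll [ 5.19241e+02 -1.50216e+02  9.57060e+01 -2.36000e-01 -1.90000e-02
  1.70000e-02] [1.0, 0.3, -1.4, -0.3, 1.1, 0.2, -0.6, 0.2, -0.6, -0.8, 0.4, 0.2]
screws px [[191.8, 192.9], [208.1, 197.3], [196.6, 219.8], [212.5, 224.4]]
(0, -22, 152) [114.  93.] (0, 22, 152) [342. 162.] (10, -22, 152) [ 70. 124.] (10, 22, 152) [299. 195.] (10, 22, 90) [363. 530.] (0, 22, 90) [403. 496.] (30, -12, 152) [ 31. 205.] (30, 12, 152) [157. 245.] (75, -12, 152) [-184.  359.] (75, 12, 152) [-55. 403.] 
(0, -22, 152) [126. 109.] (0, 22, 152) [355. 180.] (10, -22, 152) [ 82. 141.] (10, 22, 152) [311. 212.] (10, 22, 90) [375. 549.] (0, 22, 90) [416. 515.] (30, -12, 152) [ 42. 222.] (30, 12, 152) [169. 263.] (75, -12, 152) [-175.  378.] (75, 12, 152) [-45. 422.]
```

View pics/s7a.png

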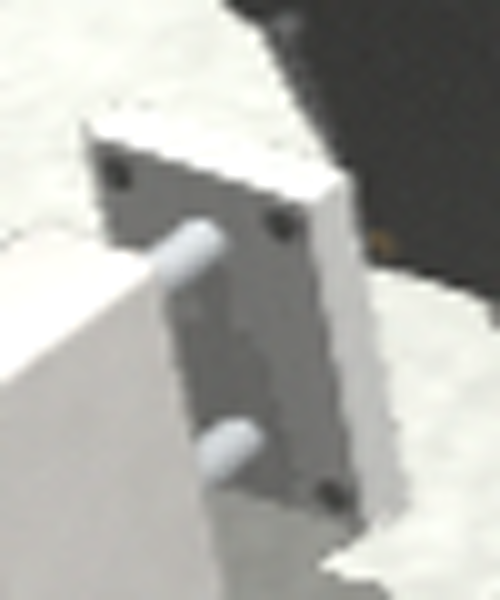

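View pics/s7b.png

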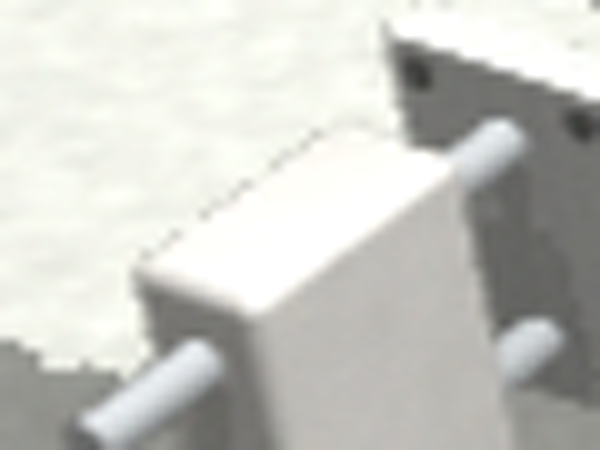

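```bash
python3 - <<'E'
from p6 import *
s=pickle.load(open('s7.pkl','rb')); T=pickle.load(open('t5.pkl','rb'))
def mk(p,pts,o,sc,loc): return [(p,u,l) for u,l in zip(un(pts,o,sc),loc)]
sc=mk(s,[(88,132),(308,200),(360,530),(350,178),(408,500),(-50,420),(-160,370),(160,264)],(160,195),10,[(10,-22,152),(10,22,152),(10,22,90),(0,22,152),(0,22,90),(75,12,152),(75,-12,152),(30,12,152)])
a=fit(sc,[582,-167,-.24],"S")
im=T['img'][155:245,380:450,::-1]; im=np.clip(im.astype(float)*1.6,0,255).astype(np.uint8)
cv2.imwrite('pics/t5c.png',cv2.resize(im,None,fx=8,fy=8,interpolation=cv2.INTER_CUBIC)[:720][120:])
E
```

```text
S [ 5.83103e+02 -1.65783e+02 -2.36000e-01]
[[-1.2, 0.1], [-0.1, 0.4], [1.0, 1.0], [-0.0, -0.7], [0.3, 0.6], [0.3, -0.6], [-1.7, 0.0], [0.5, -1.0]]
```

View pics/t5c.png

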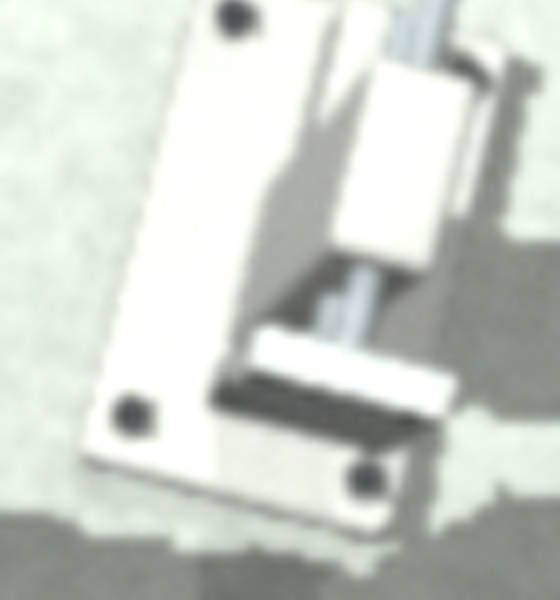

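```bash
python3 - <<'E'
from p6 import *
s=pickle.load(open('s7.pkl','rb')); T=pickle.load(open('t5.pkl','rb'))
def mk(p,pts,o,sc,loc): return [(p,u,l) for u,l in zip(un(pts,o,sc),loc)]
sc=mk(s,[(88,132),(308,200),(360,530),(350,178),(408,500),(-50,420),(-160,370),(160,264)],(160,195),10,[(10,-22,152),(10,22,152),(10,22,90),(0,22,152),(0,22,90),(75,12,152),(75,-12,152),(30,12,152)])
tc=mk(T,[(262,325),(458,378),(445,415),(250,370),(378,62),(470,85),(428,268),(335,245),(85,455),(385,530),(212,405),(375,450)],(380,170),8,[(10,22,152),(10,-22,152),(0,-22,152),(0,22,152),(75,12,152),(75,-12,152),(30,-12,152),(30,12,152),(-5,40,12),(-5,-40,12),(0,22,90),(0,-22,90)])
fit(tc,[582,-167,-.24],"T");fit(tc+sc,[582,-167,-.24],"TS")
E
```

```text
T [ 5.80833e+02 -1.68384e+02 -2.42000e-01]
[[-0.3, -0.3], [-0.1, -0.6], [0.2, 0.3], [-0.1, -0.4], [-0.5, -1.7], [1.4, -1.1], [0.7, 0.7], [-1.1, 0.1], [-1.0, 0.1], [0.9, 0.9], [-1.1, 0.5], [1.8, 0.8]]
TS [ 5.81163e+02 -1.67577e+02 -2.34000e-01]
[[-0.8, -0.4], [-0.6, -0.9], [-0.2, 0.1], [-0.6, -0.5], [-1.3, -1.9], [0.6, -1.4], [0.1, 0.4], [-1.7, -0.1], [-1.4, 0.1], [0.5, 0.6], [-1.6, 0.4], [1.3, 0.6], [-1.7, -0.7], [-0.6, -0.5], [0.5, 0.1], [-0.5, -1.6], [-0.2, -0.3], [-0.0, -1.5], [-2.0, -0.9], [0.1, -1.8]]
```

Call:
drive_tool --increments '[{"tx": -0.0005,"ty": -0.0007,"tz": -0.0076,"rx": 0,"ry": 0,"rz": 0,"jaw": 0},{"tx": -0.0005,"ty": -0.0007,"tz": -0.0076,"rx": 0,"ry": 0,"rz": 0,"jaw": 0},{"tx": -0.0005,"ty": -0.0007,"tz": -0.0076,"rx": 0,"ry": 0,"rz": 0,"jaw": 0},{"tx": -0.0004,"ty": -0.0007,"tz": -0.0076,"rx": 0,"ry": 0,"rz": 0,"jaw": 0},{"tx": 0,"ty": 0,"tz": 0,"rx": 0,"ry": 0,"rz": 0,"jaw": 0}]'

```text
time_s: 9.48
tcp_pos: [599.9, -175.3, 268.7]
orientation: [0.629, -0.475, -0.371, 0.492]
ft_force: [0.5, -0.7, -4.6]
opening: 0.502
```

```bash
cat > look.py <<'E'
from p6 import *
from go import *
import sys
n=sys.argv[1]
go([569,-166,269.3],np.pi/2-.238)
p=read_camera("wrist"); pickle.dump(p,open('w%s.pkl'%n,'wb')); save(p,'w%s.png'%n,(200,150,420,460),1.9)
s=read_camera("scene"); pickle.dump(s,open('s%s.pkl'%n,'wb')); 
im=s['img'][185:255,130:220,::-1]; im=np.clip(im.astype(float)*1.8,0,255).astype(np.uint8)
cv2.imwrite(f'pics/s{n}.png',cv2.resize(im,None,fx=8,fy=8,interpolation=cv2.INTER_CUBIC))
E
python3 look.py 8
```

```text
t 9.48 pos [ 599.9 -175.3  268.7] F [ 0.5 -0.7 -4.6] open 0.502 tilt [-0.    -0.961  0.275]
tool shift m [0.0016 0.0083 0.0312] ry -0.0062 q [ 0.05  0.62  0.2   1.7  -0.13  1.12  1.63]
```

View pics/w8.png

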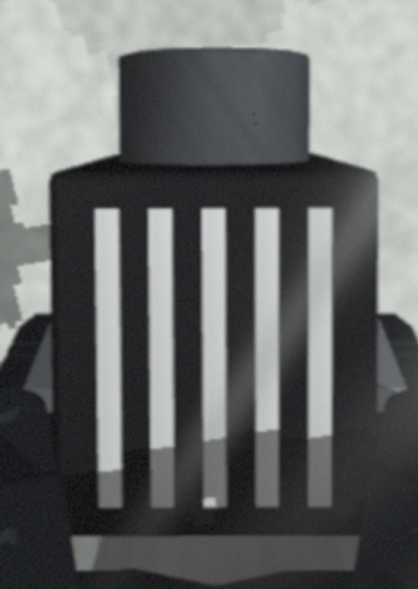

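View pics/s8.png

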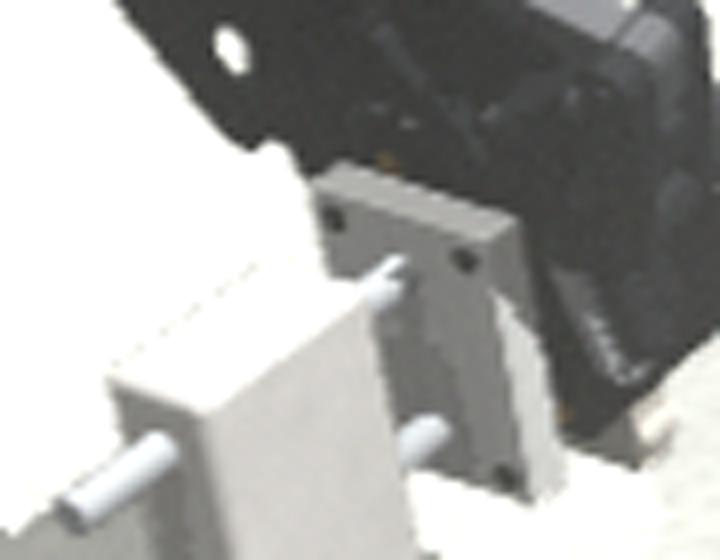

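Call:
drive_tool --increments '[{"tx": 0,"ty": -0.0005,"tz": -0.0019,"rx": 0,"ry": 0,"rz": 0,"jaw": 0},{"tx": 0,"ty": -0.0006,"tz": -0.0019,"rx": 0,"ry": 0,"rz": 0,"jaw": 0},{"tx": 0,"ty": -0.0005,"tz": -0.0019,"rx": 0,"ry": 0,"rz": 0,"jaw": 0},{"tx": 0,"ty": -0.0006,"tz": -0.0019,"rx": 0,"ry": 0,"rz": 0,"jaw": 0},{"tx": 0,"ty": 0,"tz": 0,"rx": 0,"ry": 0,"rz": 0,"jaw": 0}]'

```text
time_s: 10.0
tcp_pos: [604.8, -176.7, 268.7]
orientation: [0.63, -0.473, -0.369, 0.493]
ft_force: [-6.5, 0.8, -2.2]
opening: 0.503
```

Call:
drive_tool --increments '[{"tx": 0,"ty": -0.0003,"tz": -0.001,"rx": 0,"ry": 0,"rz": 0,"jaw": 0},{"tx": 0,"ty": 0,"tz": 0,"rx": 0,"ry": 0,"rz": 0,"jaw": 0}]'

```text
time_s: 10.17
tcp_pos: [605.5, -176.9, 268.7]
orientation: [0.631, -0.472, -0.369, 0.493]
ft_force: [-6.3, 1.6, -1.7]
opening: 0.502
```

Call:
drive_tool --increments '[{"tx": 0,"ty": -0.0003,"tz": -0.001,"rx": 0,"ry": 0,"rz": 0,"jaw": 0},{"tx": 0,"ty": 0,"tz": 0,"rx": 0,"ry": 0,"rz": 0,"jaw": 0}]'

```text
time_s: 10.33
tcp_pos: [606.4, -177.1, 268.7]
orientation: [0.631, -0.472, -0.369, 0.493]
ft_force: [-8.1, 1.9, -0.9]
opening: 0.501
```

```bash
python3 look.py 9
```

```text
t 10.33 pos [ 606.4 -177.1  268.7] F [-8.1  1.9 -0.9] open 0.501 tilt [-0.    -0.96   0.282]
tool shift m [0.0017 0.0104 0.0376] ry -0.0063 q [ 0.05  0.63  0.2   1.68 -0.13  1.13  1.63]
```

View pics/w9.png

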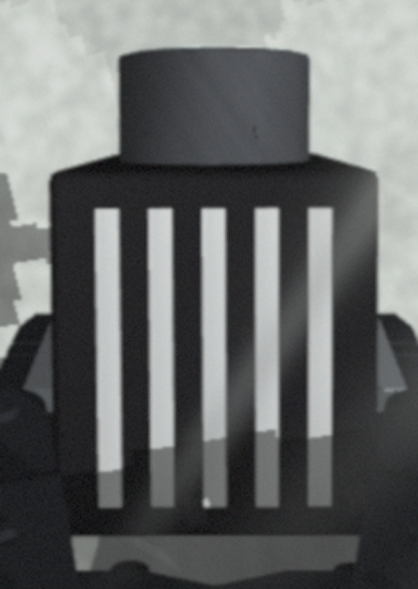

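View pics/s9.png

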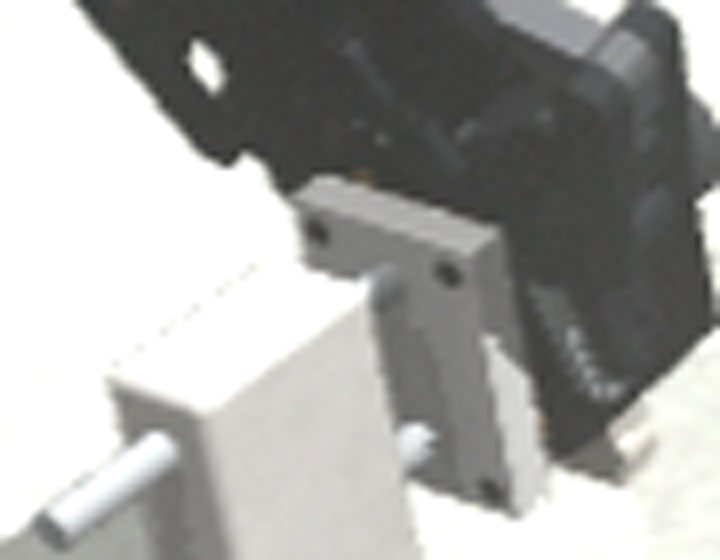

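```bash
cat > ov.py <<'E'
from p6 import *
import sys
n=sys.argv[1]; push=float(sys.argv[2])
s=pickle.load(open('s%s.pkl'%n,'rb')); p=pickle.load(open('w%s.pkl'%n,'rb'))
k=8;o=(130,185)
im=s['img'][185:255,130:220,::-1]; im=np.clip(im.astype(float)*1.8,0,255).astype(np.uint8)
im=cv2.resize(im,None,fx=k,fy=k,interpolation=cv2.INTER_CUBIC)
def P(W): q=(px(s,W)-o+.5)*k-.5; return tuple(int(v) for v in q)
wo=[(p,u,l) for u,l in zip(un([(109,208),(320,208),(111,507),(320,507),(52,178),(377,173)],(200,150),1.9),SLn+[np.array([-25,-22,62.]),np.array([-25,22,62.])])]
x=fit6(wo,[540,-160,90,-.24,0,0]); r=R.from_euler("ZYX",x[3:])
def box(f,x0,x1,y0,y1,z0,z1,col):
    c=[P(f(np.array([a,b,d],float))) for a in(x0,x1) for b in(y0,y1) for d in(z0,z1)]
    for i in range(8):
        for b in(1,2,4):
            if not i&b: cv2.line(im,c[i],c[i|b],col,1)
fl=lambda l:r.apply(l)+x[:3]
X=[float(a) for a in sys.argv[3:6]] if len(sys.argv)>3 else [581.7,-167.3,-.238]
fc=lambda l:R.from_euler("Z",[X[2]]).apply(l)[0]+[X[0],X[1],0]
box(fl,-25,25,-22,22,0,62,(0,0,255))
for q in SCn: cv2.circle(im,P(fl(q)),4,(0,0,255),1)
box(fc,push,push+10,-22,22,90,152,(0,255,0)); box(fc,30,75,-12,12,12,152,(255,0,0))
cv2.imwrite('pics/ov%s.png'%n,im)
d=fl(np.array([25,0,31.]))-fc(np.array([push,0,121.])); c,sn=np.cos(X[2]),np.sin(X[2]); print("back rel",(c*d[0]+sn*d[1]).round(1),(-sn*d[0]+c*d[1]).round(1),d[2].round(1))
E
python3 ov.py 9 5; cp pics/ov9.png pics/ov9a.png; python3 ov.py 8 0
```

```text
xyz yaw pitch roll [ 5.54466e+02 -1.63032e+02  8.98470e+01 -2.38000e-01 -4.00000e-03
  1.40000e-02] [0.8, 0.6, -1.0, 0.1, 1.0, 0.2, -0.5, 0.2, -0.5, -1.8, 0.3, -0.1]
back rel -7.6 -2.7 -0.0
xyz yaw pitch roll [ 5.49082e+02 -1.61558e+02  8.94970e+01 -2.38000e-01 -1.10000e-02
  1.40000e-02] [0.8, 0.6, -1.0, 0.1, 1.0, 0.2, -0.5, 0.2, -0.5, -1.8, 0.3, -0.1]
back rel -8.4 -2.5 -0.2
```

View pics/ov9a.png

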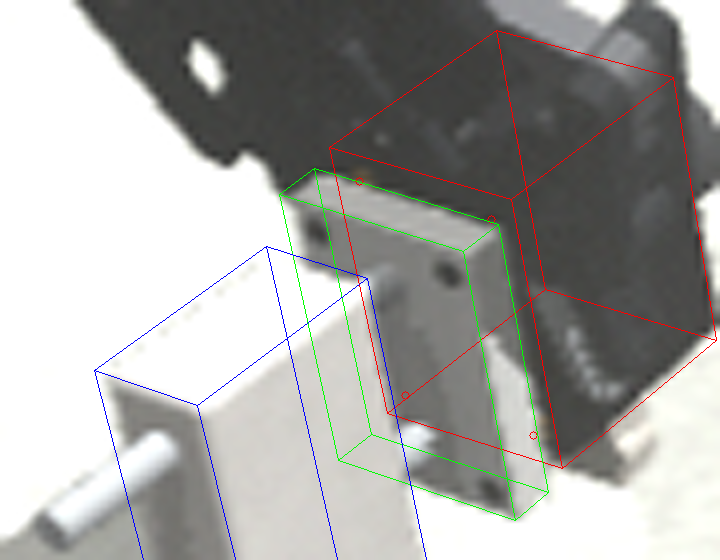

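View pics/ov8.png

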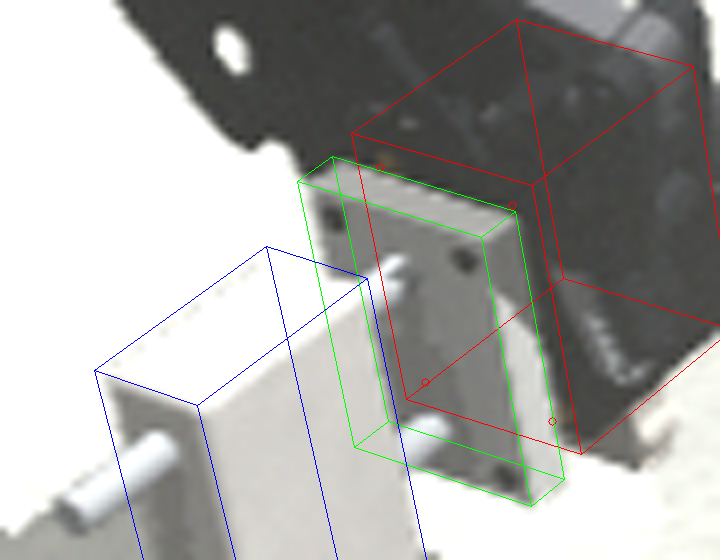

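```bash
python3 - <<'E'
from p6 import *
p=pickle.load(open('w9.pkl','rb'))
E=np.array(p['extrinsics']); print(E[:3,3].round(1), E[:3,2].round(2))
X=[581.7,-167.3,-.238]; c,s=np.cos(X[2]),np.sin(X[2])
for u in un([(130,562),(345,565),(75,537),(85,570),(357,537),(350,570)],(200,150),1.9):
  for z in (143,146,149,152):
    W=ray(p,*u,z); d=W-[X[0],X[1],0]; print(np.round(u),z,(c*d[0]+s*d[1]).round(1),(-s*d[0]+c*d[1]).round(1),end=' | ')
  print()
im=p['img'][415:480,220:420,::-1]; cv2.imwrite('pics/w9b.png',cv2.resize(np.clip(im.astype(float)*1.5,0,255).astype(np.uint8),None,fx=4,fy=4,interpolation=cv2.INTER_CUBIC))
p=pickle.load(open('w8.pkl','rb'))
im=p['img'][415:480,220:420,::-1]; cv2.imwrite('pics/w8b.png',cv2.resize(np.clip(im.astype(float)*1.5,0,255).astype(np.uint8),None,fx=4,fy=4,interpolation=cv2.INTER_CUBIC))
s=pickle.load(open('s9.pkl','rb')); save(s,'s9w.png',(80,60,280,300),2.4)
E
```

```text
[ 526.8 -157.1  261.1] [ 0.02 -0.01 -1.  ]
[268. 446.] 143 4.6 -15.8 | [268. 446.] 146 3.0 -15.5 | [268. 446.] 149 1.5 -15.2 | [268. 446.] 152 -0.0 -14.8 | 
[381. 447.] 143 5.2 15.8 | [381. 447.] 146 3.6 15.3 | [381. 447.] 149 2.1 14.8 | [381. 447.] 152 0.5 14.4 | 
[239. 432.] 143 0.8 -23.9 | [239. 432.] 146 -0.6 -23.3 | [239. 432.] 149 -2.1 -22.8 | [239. 432.] 152 -3.5 -22.3 | 
[244. 450.] 143 5.7 -22.5 | [244. 450.] 146 4.1 -22.0 | [244. 450.] 149 2.6 -21.5 | [244. 450.] 152 1.0 -21.0 | 
[388. 432.] 143 1.0 17.6 | [388. 432.] 146 -0.4 17.0 | [388. 432.] 149 -1.8 16.5 | [388. 432.] 152 -3.3 16.0 | 
[384. 450.] 143 5.9 16.5 | [384. 450.] 146 4.4 16.0 | [384. 450.] 149 2.8 15.5 | [384. 450.] 152 1.2 15.0 |
```

View pics/w9b.png

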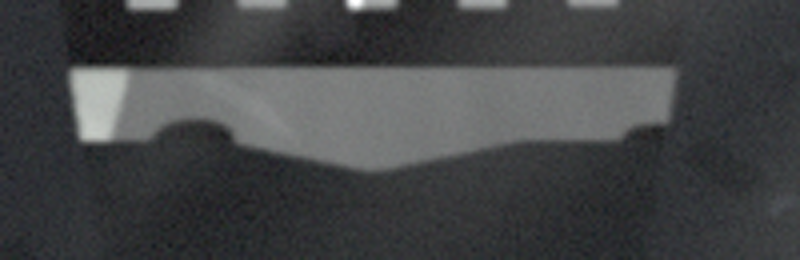

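View pics/w8b.png

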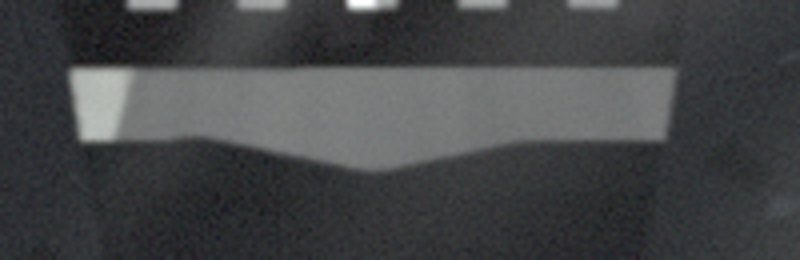

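View pics/s9w.png

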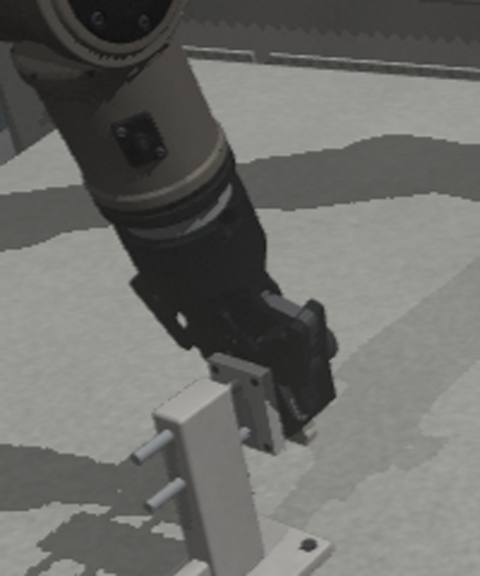

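Call:
drive_tool --increments '[{"tx": 0,"ty": 0.0018,"tz": 0.008,"rx": 0,"ry": 0,"rz": 0,"jaw": 0},{"tx": 0,"ty": 0.0018,"tz": 0.0127,"rx": 0,"ry": 0,"rz": 0,"jaw": 0},{"tx": 0,"ty": 0.0018,"tz": 0.0127,"rx": 0,"ry": 0,"rz": 0,"jaw": 0},{"tx": 0.0016,"ty": 0.0017,"tz": 0.0127,"rx": 0,"ry": 0,"rz": 0,"jaw": 0},{"tx": 0.0017,"ty": 0.0017,"tz": 0.0127,"rx": 0,"ry": 0,"rz": 0,"jaw": 0}]'

```text
time_s: 10.85
tcp_pos: [551.0, -159.9, 277.4]
orientation: [0.629, -0.475, -0.371, 0.491]
ft_force: [-0.0, 0.5, -4.0]
opening: 0.503
```

Call:
drive_tool --increments '[{"tx": 0,"ty": 0,"tz": 0,"rx": -0.07,"ry": 0,"rz": 0,"jaw": 0},{"tx": 0,"ty": 0,"tz": 0,"rx": -0.07,"ry": 0,"rz": 0,"jaw": 0},{"tx": 0,"ty": 0,"tz": 0,"rx": -0.07,"ry": 0,"rz": 0,"jaw": 0},{"tx": 0,"ty": 0,"tz": 0,"rx": -0.07,"ry": 0,"rz": 0,"jaw": 0},{"tx": 0,"ty": 0,"tz": 0,"rx": 0,"ry": 0,"rz": 0,"jaw": 0}]'

```text
time_s: 11.27
tcp_pos: [550.9, -159.9, 277.7]
orientation: [-0.556, 0.558, 0.436, -0.434]
ft_force: [-0.5, 0.8, -4.0]
opening: 0.501
```

Call:
drive_tool --increments '[{"tx": 0,"ty": 0,"tz": 0,"rx": 0,"ry": 0,"rz": 0,"jaw": 0}]'

```text
time_s: 11.35
tcp_pos: [551.1, -159.8, 277.4]
orientation: [0.558, -0.557, -0.435, 0.436]
ft_force: [-0.6, 0.9, -3.9]
opening: 0.497
```

```bash
python3 look.py 10; python3 - <<'E'
from p6 import *
s=pickle.load(open('s10.pkl','rb')); save(s,'s10w.png',(110,130,250,280),4)
E
```

```text
t 11.35 pos [ 551.1 -159.8  277.4] F [-0.6  0.9 -3.9] open 0.497 tilt [ 0.    -1.     0.001]
tool shift m [-0.0017  0.0081 -0.0189] ry -0.0065 q [ 0.03  0.47  0.19  1.92 -0.12  0.76  1.61]
```

View pics/w10.png

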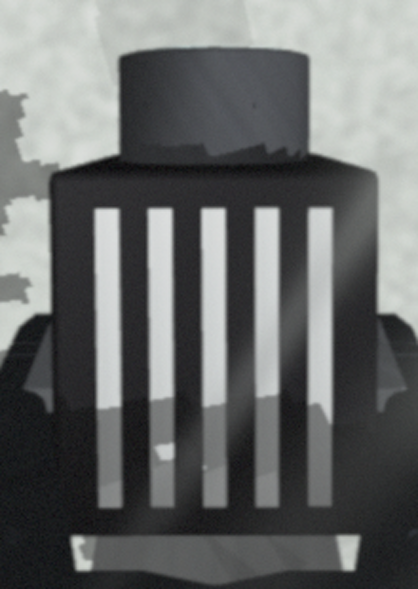

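View pics/s10w.png

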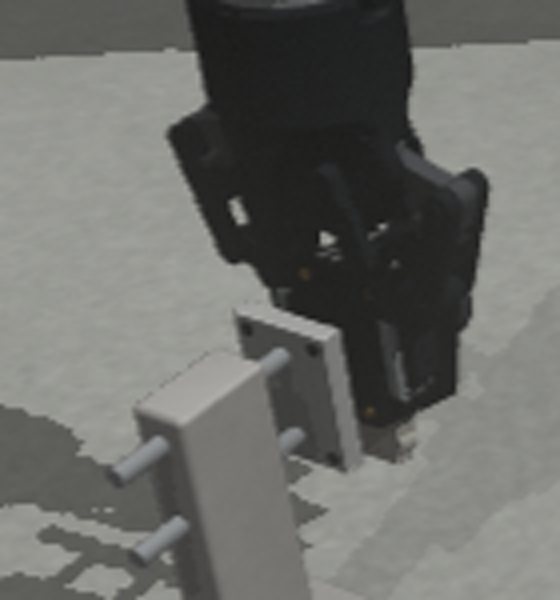

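Call:
drive_tool --increments '[{"tx": 0,"ty": 0,"tz": -0.002,"rx": 0,"ry": 0,"rz": 0,"jaw": 0},{"tx": 0,"ty": 0,"tz": -0.002,"rx": 0,"ry": 0,"rz": 0,"jaw": 0},{"tx": 0,"ty": 0,"tz": -0.002,"rx": 0,"ry": 0,"rz": 0,"jaw": 0},{"tx": 0,"ty": 0,"tz": 0,"rx": 0,"ry": 0,"rz": 0,"jaw": 0}]'

```text
time_s: 11.78
tcp_pos: [558.0, -161.5, 276.9]
orientation: [-0.557, 0.557, 0.435, -0.435]
ft_force: [0.6, 0.2, -4.2]
opening: 0.504
```

Call:
drive_tool --increments '[{"tx": 0,"ty": 0,"tz": -0.002,"rx": 0,"ry": 0,"rz": 0,"jaw": 0},{"tx": 0,"ty": 0,"tz": 0,"rx": 0,"ry": 0,"rz": 0,"jaw": 0}]'

```text
time_s: 11.95
tcp_pos: [559.7, -161.9, 276.9]
orientation: [-0.557, 0.557, 0.435, -0.435]
ft_force: [-0.5, -0.1, -4.8]
opening: 0.497
```

Call:
drive_tool --increments '[{"tx": 0,"ty": 0,"tz": -0.002,"rx": 0,"ry": 0,"rz": 0,"jaw": 0},{"tx": 0,"ty": 0,"tz": 0,"rx": 0,"ry": 0,"rz": 0,"jaw": 0}]'

```text
time_s: 12.12
tcp_pos: [561.6, -162.4, 277.0]
orientation: [-0.557, 0.557, 0.435, -0.435]
ft_force: [-0.4, -0.1, -3.9]
opening: 0.502
```

Call:
drive_tool --increments '[{"tx": 0,"ty": 0,"tz": -0.0015,"rx": 0,"ry": 0,"rz": 0,"jaw": 0},{"tx": 0,"ty": 0,"tz": 0,"rx": 0,"ry": 0,"rz": 0,"jaw": 0}]'

```text
time_s: 12.28
tcp_pos: [562.6, -162.7, 276.9]
orientation: [0.557, -0.557, -0.435, 0.436]
ft_force: [-1.2, 1.2, -3.8]
opening: 0.5
```

Call:
drive_tool --increments '[{"tx": 0,"ty": 0,"tz": -0.0015,"rx": 0,"ry": 0,"rz": 0,"jaw": 0},{"tx": 0,"ty": 0,"tz": 0,"rx": 0,"ry": 0,"rz": 0,"jaw": 0}]'

```text
time_s: 12.45
tcp_pos: [563.4, -162.9, 276.6]
orientation: [0.558, -0.557, -0.435, 0.436]
ft_force: [-5.3, 1.2, -1.8]
opening: 0.501
```

```bash
python3 look.py 11
```

```text
t 12.45 pos [ 563.4 -162.9  276.6] F [-5.3  1.2 -1.8] open 0.501 tilt [-0.    -1.     0.003]
tool shift m [-0.0016  0.0073 -0.0062] ry -0.0067 q [ 0.03  0.49  0.19  1.89 -0.13  0.78  1.61]
```

View pics/w11.png

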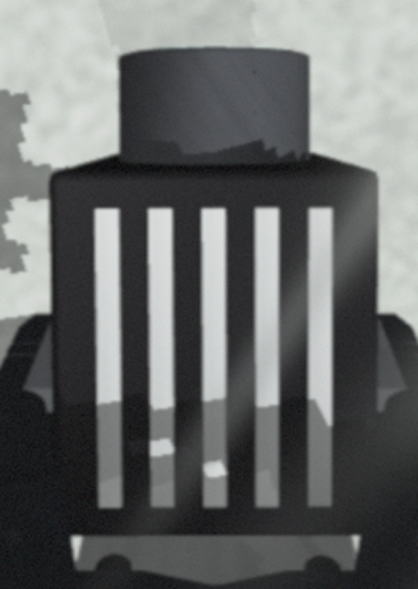

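View pics/s11.png

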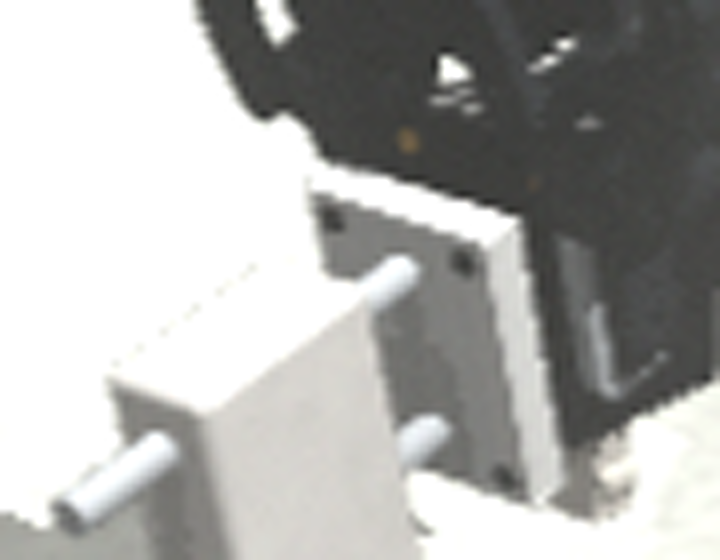

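Call:
drive_tool --increments '[{"tx": 0,"ty": 0,"tz": -0.0015,"rx": 0,"ry": 0,"rz": 0,"jaw": 0},{"tx": 0,"ty": 0,"tz": 0,"rx": 0,"ry": 0,"rz": 0,"jaw": 0}]' --newtons 35

```text
time_s: 12.72
tcp_pos: [564.8, -163.2, 276.5]
orientation: [0.558, -0.556, -0.435, 0.436]
ft_force: [-5.0, 1.9, -1.5]
opening: 0.501
```

Call:
drive_tool --increments '[{"tx": 0,"ty": 0,"tz": -0.0015,"rx": 0,"ry": 0,"rz": 0,"jaw": 0},{"tx": 0,"ty": 0,"tz": 0,"rx": 0,"ry": 0,"rz": 0,"jaw": 0}]'

```text
time_s: 12.88
tcp_pos: [566.1, -163.6, 276.5]
orientation: [0.558, -0.556, -0.434, 0.436]
ft_force: [-6.0, 1.7, 0.5]
opening: 0.505
```

Call:
drive_tool --increments '[{"tx": 0,"ty": 0,"tz": -0.0015,"rx": 0,"ry": 0,"rz": 0,"jaw": 0},{"tx": 0,"ty": 0,"tz": 0,"rx": 0,"ry": 0,"rz": 0,"jaw": 0}]'

```text
time_s: 13.05
tcp_pos: [567.4, -164.0, 276.4]
orientation: [0.558, -0.556, -0.434, 0.436]
ft_force: [-7.6, 1.2, -0.6]
opening: 0.503
```

Call:
drive_tool --increments '[{"tx": 0,"ty": 0,"tz": -0.0015,"rx": 0,"ry": 0,"rz": 0,"jaw": 0},{"tx": 0,"ty": 0,"tz": 0,"rx": 0,"ry": 0,"rz": 0,"jaw": 0}]'

```text
time_s: 13.22
tcp_pos: [568.7, -164.3, 276.4]
orientation: [0.559, -0.556, -0.434, 0.436]
ft_force: [-7.0, 2.4, -0.3]
opening: 0.506
```

```bash
python3 look.py 12
```

```text
t 13.22 pos [ 568.7 -164.3  276.4] F [-7.   2.4 -0.3] open 0.506 tilt [-0.    -1.     0.005]
tool shift m [-0.0016  0.007  -0.0008] ry -0.0068 q [ 0.03  0.5   0.19  1.88 -0.13  0.78  1.62]
```

View pics/w12.png

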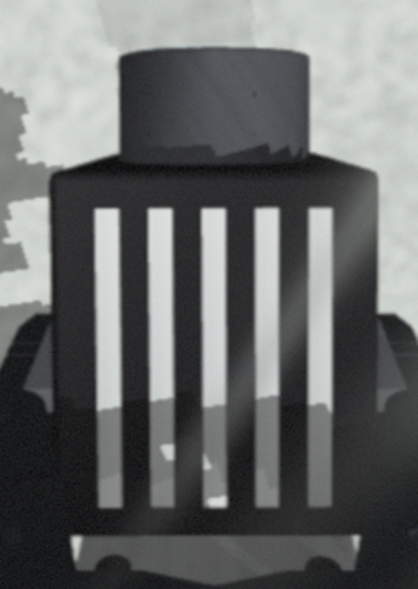

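View pics/s12.png

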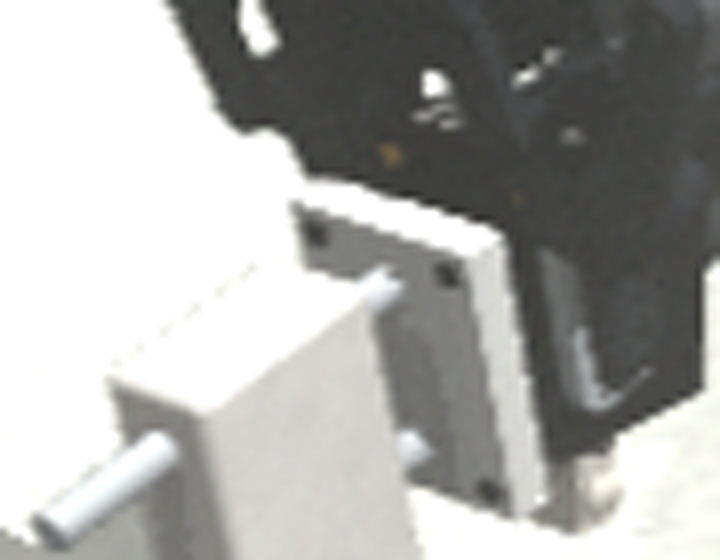

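Call:
drive_tool --increments '[{"tx": 0,"ty": 0,"tz": 0.005,"rx": 0,"ry": 0,"rz": 0,"jaw": 0},{"tx": 0,"ty": 0,"tz": 0.005,"rx": 0,"ry": 0,"rz": 0,"jaw": 0},{"tx": 0,"ty": 0.005,"tz": 0,"rx": 0,"ry": 0,"rz": 0,"jaw": 0},{"tx": 0,"ty": 0,"tz": -0.005,"rx": 0,"ry": 0,"rz": 0,"jaw": 0},{"tx": 0,"ty": 0,"tz": -0.003,"rx": 0,"ry": 0,"rz": 0,"jaw": 0}]'

```text
time_s: 13.73
tcp_pos: [567.6, -164.0, 271.3]
orientation: [0.558, -0.556, -0.434, 0.436]
ft_force: [-7.8, 2.4, -0.4]
opening: 0.502
```

Call:
drive_tool --increments '[{"tx": 0,"ty": 0,"tz": -0.002,"rx": 0,"ry": 0,"rz": 0,"jaw": 0},{"tx": 0,"ty": 0,"tz": -0.001,"rx": 0,"ry": 0,"rz": 0,"jaw": 0},{"tx": 0,"ty": 0,"tz": 0,"rx": 0,"ry": 0,"rz": 0,"jaw": 0}]' --newtons 20

```text
time_s: 13.98
tcp_pos: [570.2, -164.6, 271.3]
orientation: [0.559, -0.556, -0.434, 0.436]
ft_force: [-8.5, 2.3, 0.6]
opening: 0.501
```

Call:
drive_tool --increments '[{"tx": 0,"ty": -0.0015,"tz": 0,"rx": 0,"ry": 0,"rz": 0,"jaw": 0},{"tx": 0,"ty": -0.0015,"tz": 0,"rx": 0,"ry": 0,"rz": 0,"jaw": 0},{"tx": 0,"ty": 0,"tz": 0,"rx": 0,"ry": 0,"rz": 0,"jaw": 0}]'

```text
time_s: 14.23
tcp_pos: [569.3, -164.5, 273.2]
orientation: [0.559, -0.555, -0.433, 0.437]
ft_force: [-7.5, 2.2, -6.8]
opening: 0.501
```

```bash
python3 look.py 13
```

```text
t 14.23 pos [ 569.3 -164.5  273.2] F [-7.5  2.2 -6.8] open 0.501 tilt [-0.    -1.     0.008]
tool shift m [-0.0015  0.0039 -0.0001] ry -0.0068 q [ 0.03  0.5   0.19  1.88 -0.13  0.78  1.62]
```

View pics/w13.png

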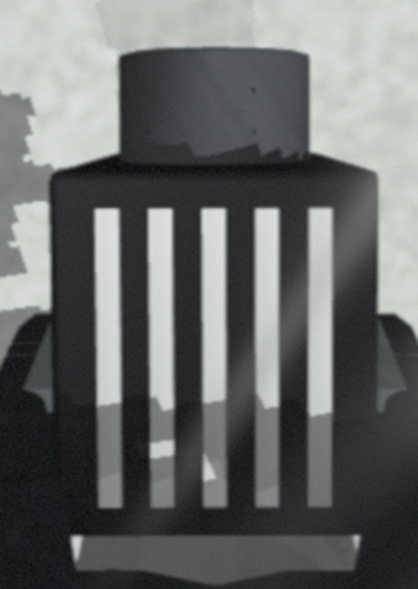

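View pics/s13.png

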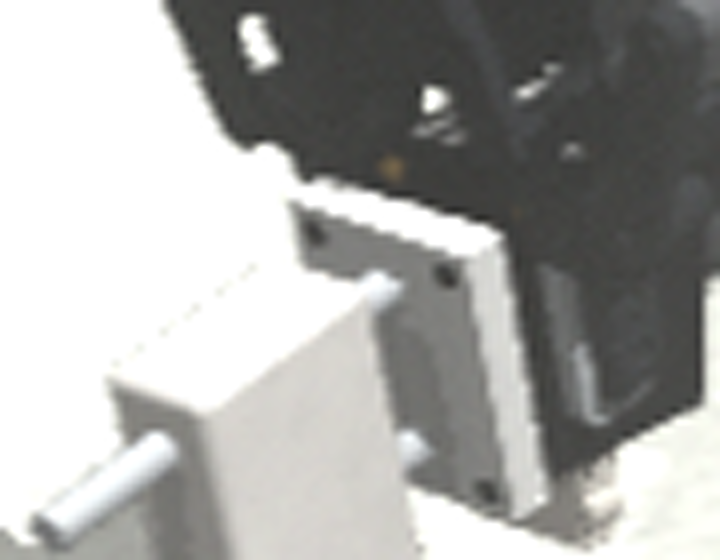

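Call:
drive_tool --increments '[{"tx": 0,"ty": 0,"tz": -0.002,"rx": 0,"ry": 0,"rz": 0,"jaw": 0},{"tx": 0,"ty": 0,"tz": -0.002,"rx": 0,"ry": 0,"rz": 0,"jaw": 0},{"tx": 0,"ty": 0,"tz": 0,"rx": 0,"ry": 0,"rz": 0,"jaw": 0}]'

```text
time_s: 14.58
tcp_pos: [573.1, -165.5, 273.2]
orientation: [0.559, -0.555, -0.433, 0.437]
ft_force: [-9.1, 2.4, -3.9]
opening: 0.498
```

Call:
drive_tool --increments '[{"tx": 0,"ty": 0,"tz": -0.002,"rx": 0,"ry": 0,"rz": 0,"jaw": 0},{"tx": 0,"ty": -0.001,"tz": -0.001,"rx": 0,"ry": 0,"rz": 0,"jaw": 0},{"tx": 0,"ty": 0,"tz": 0,"rx": 0,"ry": 0,"rz": 0,"jaw": 0}]'

```text
time_s: 14.83
tcp_pos: [575.3, -166.0, 273.5]
orientation: [0.56, -0.554, -0.433, 0.438]
ft_force: [-10.1, 2.1, -6.5]
opening: 0.5
```

Call:
drive_tool --increments '[{"tx": 0,"ty": -0.0015,"tz": 0,"rx": 0,"ry": 0,"rz": 0,"jaw": 0},{"tx": 0,"ty": -0.0015,"tz": 0,"rx": 0,"ry": 0,"rz": 0,"jaw": 0},{"tx": 0,"ty": 0,"tz": 0,"rx": 0,"ry": 0,"rz": 0,"jaw": 0}]'

```text
time_s: 15.08
tcp_pos: [575.0, -166.0, 276.3]
orientation: [0.56, -0.554, -0.433, 0.438]
ft_force: [-10.7, 2.7, -7.9]
opening: 0.496
```

```bash
python3 look.py 14
```

```text
t 15.08 pos [ 575.  -166.   276.3] F [-10.7   2.7  -7.9] open 0.496 tilt [-0.001 -1.     0.011]
tool shift m [-0.0014  0.0071  0.0057] ry -0.007 q [ 0.03  0.51  0.19  1.86 -0.13  0.8   1.62]
```

View pics/w14.png

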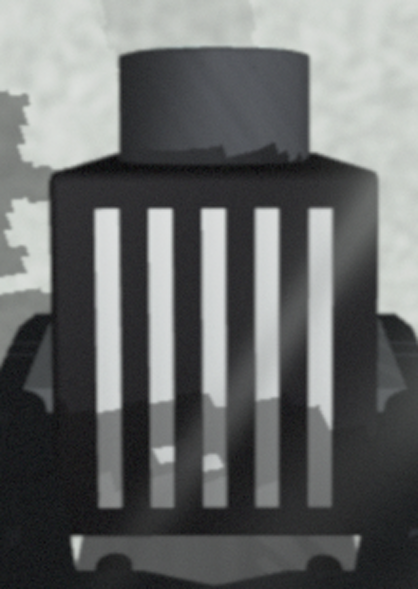

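View pics/s14.png

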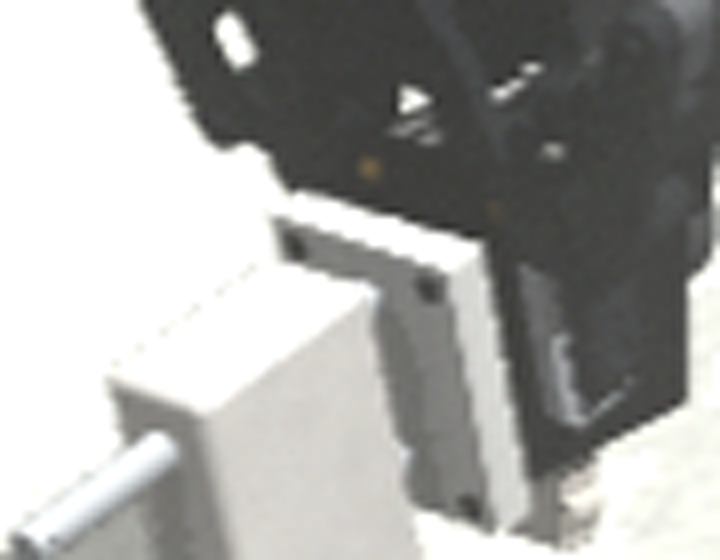

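Call:
drive_tool --increments '[{"tx": 0,"ty": 0,"tz": 0.008,"rx": 0,"ry": 0,"rz": 0,"jaw": 0},{"tx": 0,"ty": 0,"tz": 0.015,"rx": 0,"ry": 0,"rz": 0,"jaw": 0},{"tx": 0,"ty": 0,"tz": 0.007,"rx": 0,"ry": 0,"rz": 0,"jaw": 0},{"tx": 0,"ty": -0.02,"tz": 0,"rx": 0,"ry": 0,"rz": 0,"jaw": 0},{"tx": 0,"ty": -0.02,"tz": 0,"rx": 0,"ry": 0,"rz": 0,"jaw": 0}]' --newtons 60

```text
time_s: 15.6
tcp_pos: [548.8, -159.1, 318.8]
orientation: [0.557, -0.557, -0.435, 0.436]
ft_force: [1.0, -0.4, -4.6]
opening: 0.502
```

Call:
drive_tool --increments '[{"tx": 0,"ty": -0.02,"tz": 0,"rx": 0,"ry": 0,"rz": 0,"jaw": 0},{"tx": 0,"ty": -0.016,"tz": 0,"rx": 0,"ry": 0,"rz": 0,"jaw": 0},{"tx": 0,"ty": 0,"tz": 0,"rx": 0,"ry": 0,"rz": 0,"jaw": 0},{"tx": 0,"ty": 0,"tz": 0,"rx": 0,"ry": 0,"rz": 0,"jaw": 0}]'

```text
time_s: 15.93
tcp_pos: [549.6, -159.3, 355.9]
orientation: [-0.556, 0.558, 0.436, -0.435]
ft_force: [0.0, 0.9, -4.0]
opening: 0.498
```

```bash
python3 look.py 15;  python3 - <<'E'
from p6 import *
s=pickle.load(open('s15.pkl','rb')); save(s,'s15w.png',(110,90,250,280),4)
E
```

```text
t 15.93 pos [ 549.6 -159.3  355.9] F [ 0.   0.9 -4. ] open 0.498 tilt [ 0.    -1.    -0.004]
tool shift m [-0.0018  0.0866 -0.0201] ry -0.0063 q [ 0.    0.36  0.21  1.87 -0.09  0.92  1.59]
```

View pics/s15w.png

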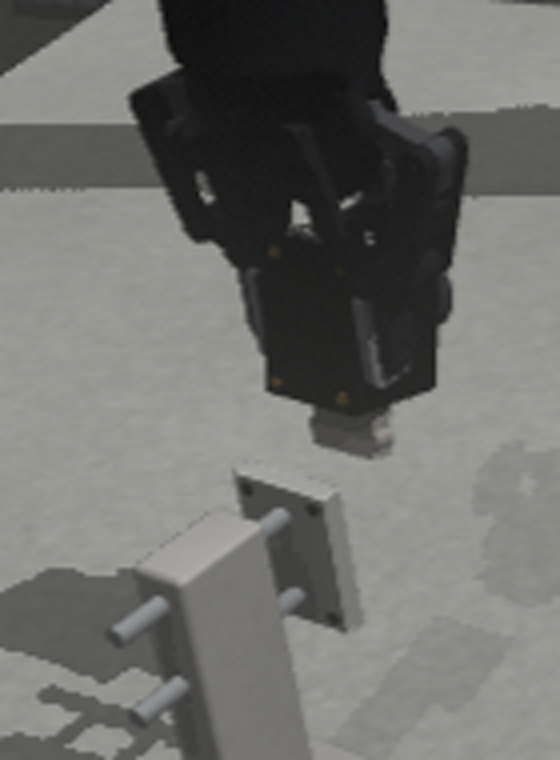

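Call:
drive_tool --increments '[{"tx": 0,"ty": 0.003,"tz": -0.005,"rx": 0,"ry": 0,"rz": 0,"jaw": 0},{"tx": 0,"ty": 0.003,"tz": -0.005,"rx": 0,"ry": 0,"rz": 0,"jaw": 0},{"tx": 0,"ty": 0,"tz": -0.005,"rx": 0,"ry": 0,"rz": 0,"jaw": 0},{"tx": 0,"ty": 0,"tz": -0.004,"rx": 0,"ry": 0,"rz": 0,"jaw": 0},{"tx": 0,"ty": 0,"tz": 0,"rx": 0,"ry": 0,"rz": 0,"jaw": 0}]' --newtons 20

```text
time_s: 16.45
tcp_pos: [568.1, -163.9, 348.6]
orientation: [-0.557, 0.557, 0.435, -0.435]
ft_force: [0.1, 0.1, -4.5]
opening: 0.501
```

Call:
drive_tool --increments '[{"tx": 0,"ty": 0,"tz": -0.002,"rx": 0,"ry": 0,"rz": 0,"jaw": 0},{"tx": 0,"ty": 0,"tz": -0.002,"rx": 0,"ry": 0,"rz": 0,"jaw": 0},{"tx": 0,"ty": 0,"tz": 0,"rx": 0,"ry": 0,"rz": 0,"jaw": 0}]'

```text
time_s: 16.7
tcp_pos: [571.3, -164.8, 349.0]
orientation: [-0.557, 0.557, 0.435, -0.435]
ft_force: [-0.2, -0.5, -3.8]
opening: 0.5
```

Call:
drive_tool --increments '[{"tx": 0,"ty": 0,"tz": -0.002,"rx": 0,"ry": 0,"rz": 0,"jaw": 0},{"tx": 0,"ty": 0,"tz": -0.002,"rx": 0,"ry": 0,"rz": 0,"jaw": 0},{"tx": 0,"ty": 0,"tz": 0,"rx": 0,"ry": 0,"rz": 0,"jaw": 0}]'

```text
time_s: 16.95
tcp_pos: [575.0, -165.7, 349.0]
orientation: [0.557, -0.557, -0.435, 0.435]
ft_force: [-0.6, 0.0, -3.6]
opening: 0.5
```

Call:
drive_tool --increments '[{"tx": 0,"ty": 0,"tz": -0.002,"rx": 0,"ry": 0,"rz": 0,"jaw": 0},{"tx": 0,"ty": 0,"tz": -0.002,"rx": 0,"ry": 0,"rz": 0,"jaw": 0},{"tx": 0,"ty": 0,"tz": 0,"rx": 0,"ry": 0,"rz": 0,"jaw": 0}]'

```text
time_s: 17.2
tcp_pos: [577.9, -166.5, 348.5]
orientation: [0.558, -0.556, -0.434, 0.436]
ft_force: [-5.7, 2.9, -0.8]
opening: 0.501
```

Call:
drive_tool --increments '[{"tx": 0,"ty": 0,"tz": -0.002,"rx": 0,"ry": 0,"rz": 0,"jaw": 0},{"tx": 0,"ty": 0,"tz": -0.002,"rx": 0,"ry": 0,"rz": 0,"jaw": 0},{"tx": 0,"ty": 0,"tz": 0,"rx": 0,"ry": 0,"rz": 0,"jaw": 0}]'

```text
time_s: 17.45
tcp_pos: [581.5, -167.4, 348.4]
orientation: [0.559, -0.556, -0.434, 0.436]
ft_force: [-7.6, 1.6, -0.1]
opening: 0.5
```

Call:
drive_tool --increments '[{"tx": 0,"ty": 0,"tz": -0.002,"rx": 0,"ry": 0,"rz": 0,"jaw": 0},{"tx": 0,"ty": 0,"tz": -0.002,"rx": 0,"ry": 0,"rz": 0,"jaw": 0},{"tx": 0,"ty": 0,"tz": 0,"rx": 0,"ry": 0,"rz": 0,"jaw": 0}]'

```text
time_s: 17.7
tcp_pos: [584.9, -168.4, 348.2]
orientation: [0.559, -0.555, -0.434, 0.437]
ft_force: [-8.6, 1.9, 0.4]
opening: 0.501
```

```bash
python3 look.py 16;  python3 - <<'E'
from p6 import *
s=pickle.load(open('s16.pkl','rb')); save(s,'s16w.png',(110,90,250,280),4)
E
```

```text
t 17.7 pos [ 584.9 -168.4  348.2] F [-8.6  1.9  0.4] open 0.501 tilt [-0.    -1.     0.007]
tool shift m [-0.0015  0.079   0.0155] ry -0.0068 q [ 0.02  0.43  0.21  1.78 -0.11  0.94  1.6 ]
```

View pics/s16w.png

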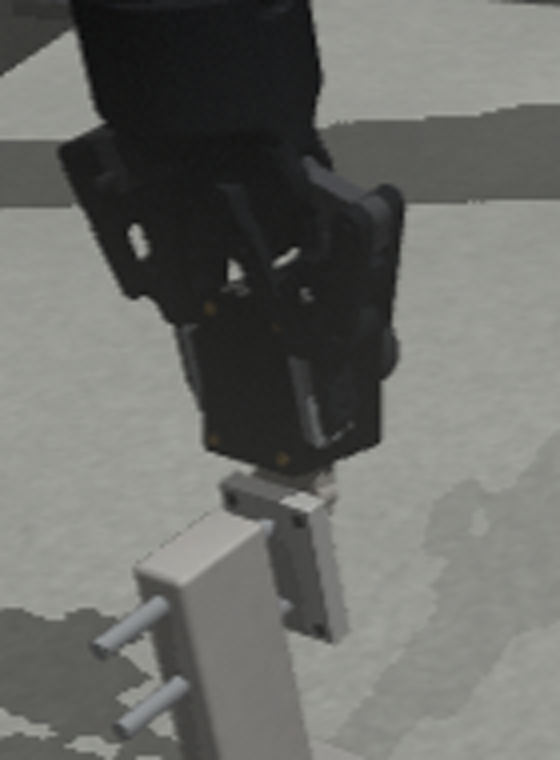

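View pics/w16.png

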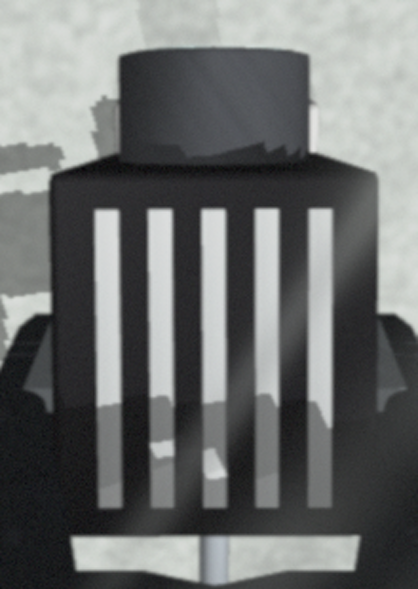

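Call:
drive_tool --increments '[{"tx": 0,"ty": 0,"tz": -0.002,"rx": 0,"ry": 0,"rz": 0,"jaw": 0},{"tx": 0,"ty": 0,"tz": -0.002,"rx": 0,"ry": 0,"rz": 0,"jaw": 0},{"tx": 0,"ty": 0,"tz": 0,"rx": 0,"ry": 0,"rz": 0,"jaw": 0}]'

```text
time_s: 18.05
tcp_pos: [588.4, -169.3, 348.1]
orientation: [0.56, -0.555, -0.433, 0.437]
ft_force: [-11.4, 2.4, 1.9]
opening: 0.501
```

Call:
drive_tool --increments '[{"tx": 0,"ty": 0,"tz": -0.002,"rx": 0,"ry": 0,"rz": 0,"jaw": 0},{"tx": 0,"ty": 0,"tz": -0.001,"rx": 0,"ry": 0,"rz": 0,"jaw": 0},{"tx": 0,"ty": 0,"tz": 0,"rx": 0,"ry": 0,"rz": 0,"jaw": 0}]'

```text
time_s: 18.3
tcp_pos: [591.0, -170.0, 347.9]
orientation: [0.56, -0.555, -0.433, 0.437]
ft_force: [-12.0, 3.6, 3.5]
opening: 0.499
```

```bash
python3 look.py 17;  python3 - <<'E'
from p6 import *
s=pickle.load(open('s17.pkl','rb')); save(s,'s17w.png',(110,90,250,280),4)
E
```

```text
t 18.3 pos [ 591.  -170.   347.9] F [-12.    3.6   3.5] open 0.499 tilt [-0.    -1.     0.009]
tool shift m [-0.0015  0.0788  0.0215] ry -0.0069 q [ 0.02  0.44  0.21  1.77 -0.11  0.95  1.6 ]
```

View pics/s17w.png

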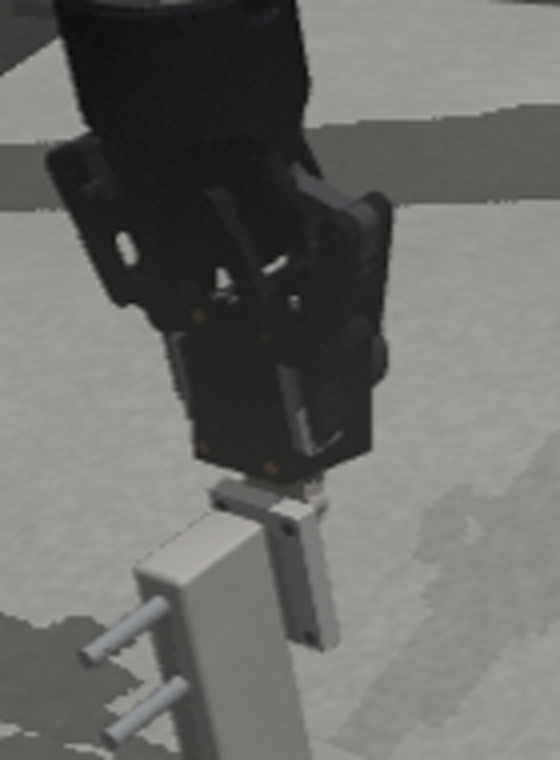

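View pics/w17.png

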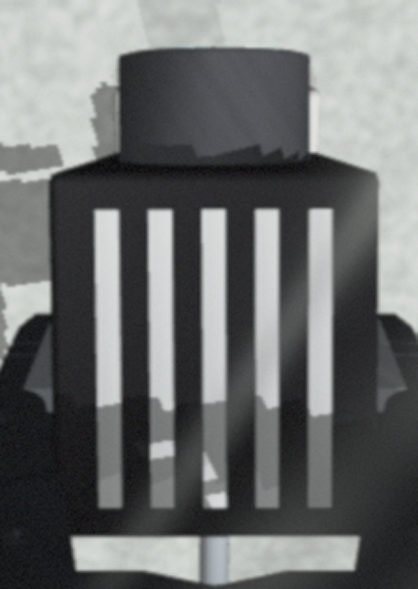

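Call:
drive_tool --increments '[{"tx": 0,"ty": 0,"tz": 0.01,"rx": 0,"ry": 0,"rz": 0,"jaw": 0},{"tx": 0,"ty": -0.01,"tz": 0.02,"rx": 0,"ry": 0,"rz": 0,"jaw": 0},{"tx": 0,"ty": -0.01,"tz": 0.02,"rx": 0,"ry": 0,"rz": 0,"jaw": 0},{"tx": 0,"ty": 0,"tz": 0.02,"rx": 0,"ry": -0.11,"rz": 0,"jaw": 0},{"tx": 0,"ty": 0,"tz": 0,"rx": 0,"ry": -0.11,"rz": 0,"jaw": 0}]' --newtons 60

```text
time_s: 18.82
tcp_pos: [522.6, -153.0, 369.3]
orientation: [0.505, -0.505, -0.495, 0.495]
ft_force: [-0.7, 0.1, -4.7]
opening: 0.499
```

Call:
drive_tool --increments '[{"tx": 0,"ty": 0,"tz": 0,"rx": 0,"ry": 0,"rz": 0,"jaw": 0}]'

```text
time_s: 18.9
tcp_pos: [524.8, -153.4, 369.5]
orientation: [-0.505, 0.506, 0.495, -0.495]
ft_force: [1.4, -0.1, -3.9]
opening: 0.499
```

```bash
python3 -c "
from go import *
go([512,190,300],np.pi/2-.016)"
```

```text
t 18.9 pos [ 524.8 -153.4  369.5] F [ 1.4 -0.1 -3.9] open 0.499 tilt [-0.    -1.    -0.001]
tool shift m [0.3431 0.0694 0.02  ] ry -0.0047 q [ 0.03  0.31  0.17  1.91 -0.06  0.93  1.78]
```

Call:
drive_tool --increments '[{"tx": 0.015,"ty": 0,"tz": 0.002,"rx": 0,"ry": 0,"rz": 0,"jaw": 0},{"tx": 0.03,"ty": 0,"tz": 0.002,"rx": 0,"ry": 0,"rz": 0,"jaw": 0},{"tx": 0.035,"ty": 0,"tz": 0.002,"rx": 0,"ry": 0,"rz": 0,"jaw": 0},{"tx": 0.035,"ty": 0,"tz": 0.002,"rx": 0,"ry": 0,"rz": 0,"jaw": 0},{"tx": 0.035,"ty": 0,"tz": 0.002,"rx": 0,"ry": 0,"rz": 0,"jaw": 0}]'

```text
time_s: 19.32
tcp_pos: [519.7, -1.8, 369.2]
orientation: [-0.507, 0.508, 0.493, -0.492]
ft_force: [0.4, 0.1, -3.9]
opening: 0.502
```

Call:
drive_tool --increments '[{"tx": 0.035,"ty": 0,"tz": 0.002,"rx": 0,"ry": 0,"rz": 0,"jaw": 0},{"tx": 0.035,"ty": 0,"tz": 0.002,"rx": 0,"ry": 0,"rz": 0,"jaw": 0},{"tx": 0.035,"ty": 0,"tz": 0.002,"rx": 0,"ry": 0,"rz": 0,"jaw": 0},{"tx": 0.035,"ty": 0,"tz": 0.002,"rx": 0,"ry": 0,"rz": 0,"jaw": 0},{"tx": 0.03,"ty": 0,"tz": 0.002,"rx": 0,"ry": 0,"rz": 0,"jaw": 0}]'

```text
time_s: 19.73
tcp_pos: [513.6, 170.0, 369.1]
orientation: [-0.507, 0.507, 0.494, -0.493]
ft_force: [-0.2, 0.4, -4.4]
opening: 0.503
```

Call:
drive_tool --increments '[{"tx": 0.018,"ty": 0.02,"tz": 0,"rx": 0,"ry": 0,"rz": 0,"jaw": 0},{"tx": 0.005,"ty": 0.03,"tz": 0,"rx": 0,"ry": 0,"rz": 0,"jaw": 0},{"tx": 0,"ty": 0.03,"tz": 0,"rx": 0,"ry": 0,"rz": 0,"jaw": 0},{"tx": 0,"ty": 0.02,"tz": 0,"rx": 0,"ry": 0,"rz": 0,"jaw": 0},{"tx": 0,"ty": 0,"tz": 0,"rx": 0,"ry": 0,"rz": 0,"jaw": 0}]'

```text
time_s: 20.15
tcp_pos: [512.7, 189.9, 264.7]
orientation: [0.507, -0.506, -0.491, 0.496]
ft_force: [-1.6, -0.6, -3.9]
opening: 0.495
```

```bash
python3 -c "
from go import *
go([514,190,237],np.pi/2-.016)
s=read_camera('scene'); save(s,'s18.png',(330,170,480,350),3.2)"
```

```text
t 20.15 pos [512.7 189.9 264.7] F [-1.6 -0.6 -3.9] open 0.495 tilt [-0.003 -1.     0.006]
tool shift m [ 0.0003  0.0277 -0.0015] ry -0.0109 q [-0.47  0.45  0.    1.98 -0.    0.72  1.08]
```

View pics/s18.png

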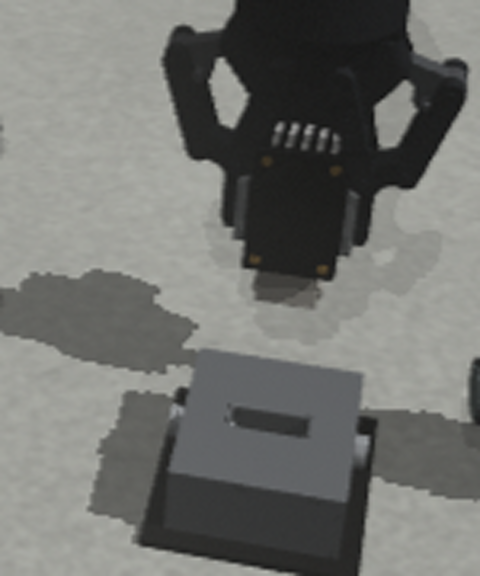

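Call:
drive_tool --increments '[{"tx": 0,"ty": 0.01,"tz": 0,"rx": 0,"ry": 0,"rz": 0,"jaw": 0},{"tx": 0,"ty": 0.01,"tz": 0,"rx": 0,"ry": 0,"rz": 0,"jaw": 0},{"tx": 0,"ty": 0.006,"tz": 0,"rx": 0,"ry": 0,"rz": 0,"jaw": 0},{"tx": 0,"ty": 0,"tz": -0.004,"rx": 0,"ry": 0,"rz": 0,"jaw": 0},{"tx": 0,"ty": 0,"tz": 0,"rx": 0,"ry": 0,"rz": 0,"jaw": 0}]'

```text
time_s: 20.62
tcp_pos: [518.6, 189.8, 243.1]
orientation: [-0.506, 0.506, 0.494, -0.493]
ft_force: [-0.5, -0.1, -2.8]
opening: 0.502
```

Call:
drive_tool --increments '[{"tx": 0,"ty": 0,"tz": -0.003,"rx": 0,"ry": 0,"rz": 0,"jaw": 0},{"tx": 0,"ty": 0,"tz": -0.003,"rx": 0,"ry": 0,"rz": 0,"jaw": 0},{"tx": 0,"ty": 0,"tz": 0,"rx": 0,"ry": 0,"rz": 0,"jaw": 0}]' --newtons 25

```text
time_s: 20.87
tcp_pos: [524.8, 189.8, 243.5]
orientation: [-0.506, 0.507, 0.494, -0.493]
ft_force: [-0.3, -0.3, -4.9]
opening: 0.499
```

Call:
drive_tool --increments '[{"tx": 0,"ty": 0,"tz": -0.002,"rx": 0,"ry": 0,"rz": 0,"jaw": 0},{"tx": 0,"ty": 0,"tz": -0.002,"rx": 0,"ry": 0,"rz": 0,"jaw": 0},{"tx": 0,"ty": 0,"tz": 0,"rx": 0,"ry": 0,"rz": 0,"jaw": 0}]'

```text
time_s: 21.12
tcp_pos: [528.2, 189.6, 243.1]
orientation: [-0.506, 0.506, 0.494, -0.494]
ft_force: [0.3, -0.5, -4.7]
opening: 0.499
```

Call:
drive_tool --increments '[{"tx": 0,"ty": 0.003,"tz": -0.001,"rx": 0,"ry": 0,"rz": 0,"jaw": 0},{"tx": 0,"ty": 0,"tz": -0.002,"rx": 0,"ry": 0,"rz": 0,"jaw": 0},{"tx": 0,"ty": 0,"tz": 0,"rx": 0,"ry": 0,"rz": 0,"jaw": 0}]'

```text
time_s: 21.37
tcp_pos: [531.0, 189.5, 239.7]
orientation: [-0.506, 0.506, 0.494, -0.494]
ft_force: [0.1, 0.5, -4.5]
opening: 0.503
```

Call:
drive_tool --increments '[{"tx": 0,"ty": 0,"tz": -0.002,"rx": 0,"ry": 0,"rz": 0,"jaw": 0},{"tx": 0,"ty": 0,"tz": 0,"rx": 0,"ry": 0,"rz": 0,"jaw": 0}]'

```text
time_s: 21.53
tcp_pos: [533.1, 189.5, 239.9]
orientation: [-0.506, 0.506, 0.494, -0.494]
ft_force: [0.4, -0.3, -4.3]
opening: 0.501
```

Call:
drive_tool --increments '[{"tx": 0,"ty": 0,"tz": -0.002,"rx": 0,"ry": 0,"rz": 0,"jaw": 0},{"tx": 0,"ty": 0,"tz": 0,"rx": 0,"ry": 0,"rz": 0,"jaw": 0}]'

```text
time_s: 21.7
tcp_pos: [534.3, 189.6, 239.7]
orientation: [0.506, -0.506, -0.493, 0.495]
ft_force: [-3.3, 0.8, -2.6]
opening: 0.502
```

Contact. Press on in small steps.

Call:
drive_tool --increments '[{"tx": 0,"ty": 0,"tz": -0.002,"rx": 0,"ry": 0,"rz": 0,"jaw": 0},{"tx": 0,"ty": 0,"tz": 0,"rx": 0,"ry": 0,"rz": 0,"jaw": 0}]' --newtons 20

```text
time_s: 21.87
tcp_pos: [535.2, 189.6, 239.3]
orientation: [0.507, -0.505, -0.492, 0.496]
ft_force: [-6.7, 0.5, 1.1]
opening: 0.502
```

Call:
drive_tool --increments '[{"tx": 0,"ty": 0,"tz": -0.002,"rx": 0,"ry": 0,"rz": 0,"jaw": 0},{"tx": 0,"ty": 0,"tz": 0,"rx": 0,"ry": 0,"rz": 0,"jaw": 0}]'

```text
time_s: 22.03
tcp_pos: [536.0, 189.8, 239.0]
orientation: [0.507, -0.504, -0.492, 0.497]
ft_force: [-10.3, 0.4, 1.4]
opening: 0.5
```

Call:
drive_tool --increments '[{"tx": 0,"ty": 0,"tz": -0.002,"rx": 0,"ry": 0,"rz": 0,"jaw": 0},{"tx": 0,"ty": 0,"tz": 0,"rx": 0,"ry": 0,"rz": 0,"jaw": 0}]'

```text
time_s: 22.2
tcp_pos: [536.9, 189.8, 238.7]
orientation: [0.508, -0.503, -0.491, 0.498]
ft_force: [-14.4, 0.1, 4.9]
opening: 0.5
```

```bash
python3 - <<'E'
from go import *
p=read_camera("wrist"); save(p,'w19.png',(200,150,420,460),1.9)
go([540,190,240],np.pi/2-.016)
E
```

```text
t 22.25 pos [536.8 189.8 238.6] F [-14.3   1.    3.7] open 0.506 tilt [-0.003 -1.     0.011]
tool shift m [ 0.0003 -0.0014 -0.0031] ry -0.007 q [-0.45  0.52  0.    1.94 -0.01  0.7   1.1 ]
```

View pics/w19.png

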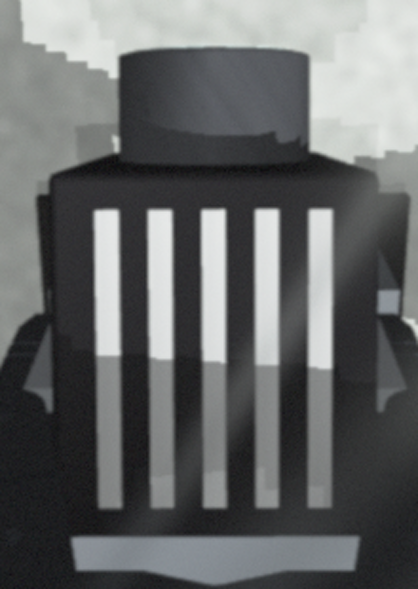

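Call:
drive_tool --increments '[{"tx": 0,"ty": 0,"tz": -0.003,"rx": 0,"ry": 0,"rz": 0,"jaw": 0},{"tx": 0,"ty": 0,"tz": 0,"rx": 0,"ry": 0,"rz": 0,"jaw": 0}]'

```text
time_s: 22.42
tcp_pos: [538.5, 189.9, 237.9]
orientation: [0.509, -0.503, -0.49, 0.499]
ft_force: [-17.5, 1.7, 3.5]
opening: 0.497
```

Call:
drive_tool --increments '[{"tx": 0,"ty": 0,"tz": -0.003,"rx": 0,"ry": 0,"rz": 0,"jaw": 0},{"tx": 0,"ty": 0,"tz": 0,"rx": 0,"ry": 0,"rz": 0,"jaw": 0}]'

```text
time_s: 22.58
tcp_pos: [541.5, 189.8, 237.6]
orientation: [0.509, -0.503, -0.49, 0.499]
ft_force: [-16.9, 0.8, 2.2]
opening: 0.502
```

```bash
python3 - <<'E'
from go import *
p=read_camera("wrist"); save(p,'w20.png',(200,150,420,460),1.9)
go([540,190,240],np.pi/2-.016)
E
```

```text
t 22.63 pos [541.5 189.8 237.6] F [-16.7   1.1   0.6] open 0.501 tilt [-0.004 -1.     0.015]
tool shift m [ 0.0002 -0.0023  0.0015] ry -0.0063 q [-0.45  0.53  0.    1.93 -0.01  0.71  1.11]
```

View pics/w20.png

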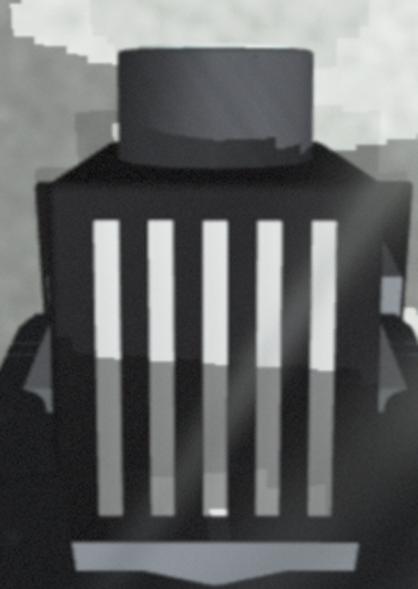

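Call:
drive_tool --increments '[{"tx": 0,"ty": 0,"tz": -0.003,"rx": 0,"ry": 0,"rz": 0,"jaw": 0},{"tx": 0,"ty": 0,"tz": 0,"rx": 0,"ry": 0,"rz": 0,"jaw": 0}]'

```text
time_s: 22.8
tcp_pos: [544.6, 189.7, 237.5]
orientation: [0.509, -0.503, -0.49, 0.499]
ft_force: [-17.3, 1.5, 0.0]
opening: 0.5
```

Call:
drive_tool --increments '[{"tx": 0,"ty": 0,"tz": -0.003,"rx": 0,"ry": 0,"rz": 0,"jaw": 0},{"tx": 0,"ty": 0,"tz": 0,"rx": 0,"ry": 0,"rz": 0,"jaw": 0}]'

```text
time_s: 22.97
tcp_pos: [547.5, 189.7, 237.3]
orientation: [0.509, -0.503, -0.49, 0.499]
ft_force: [-15.5, 0.9, -0.7]
opening: 0.498
```

```bash
python3 - <<'E'
from p6 import *
from go import *
p=read_camera("wrist"); save(p,'w21.png',(200,150,420,460),1.9); pickle.dump(p,open('w21.pkl','wb'))
s=read_camera("scene"); save(s,'s21.png',(360,170,460,320),4); pickle.dump(s,open('s21.pkl','wb'))
go([540,190,240],np.pi/2-.016)
E
```

```text
t 23.07 pos [547.5 189.6 237.3] F [-15.8   1.8  -2.4] open 0.501 tilt [-0.004 -1.     0.015]
tool shift m [ 0.0002 -0.0026  0.0075] ry -0.0062 q [-0.44  0.53  0.    1.91 -0.01  0.71  1.11]
```

View pics/w21.png

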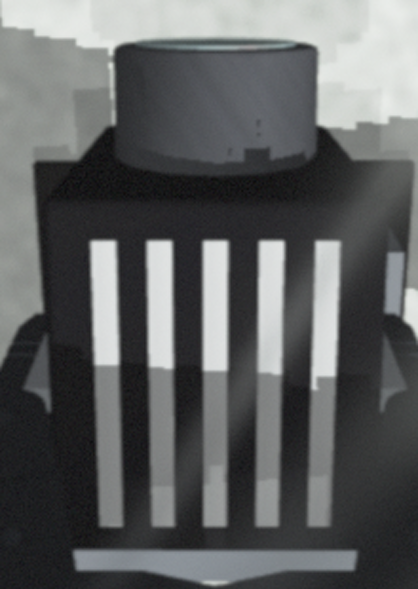

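View pics/s21.png

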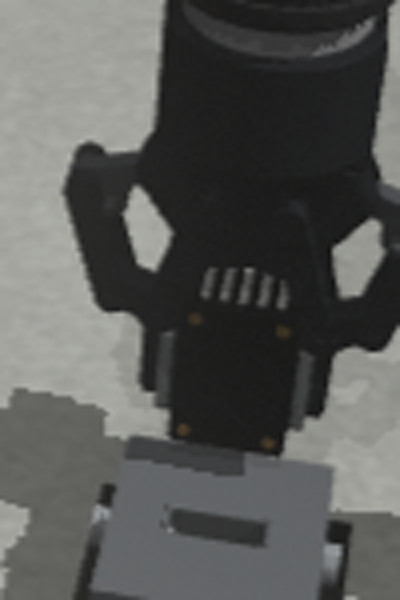

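Rotating as hoped. Measure the pitch from the picture.

```bash
cat > wp.py <<'E'
from p6 import *
def wfit(n,pts,x0,tool=None):
    p=pickle.load(open('w%s.pkl'%n,'rb'))
    wo=[(p,u,l) for u,l in zip(un(pts,(200,150),1.9),SLn+[np.array([-25,-22,62.]),np.array([-25,22,62.])])]
    x=fit6(wo,x0); t,r,o=RT(); print("tilt",r.as_matrix()[2].round(3),"lamp-TCP",(x[:3]-t).round(1)); return x
E
python3 - <<'E'
from wp import *
wfit('21',[(103,241),(327,240),(110,526),(320,526),(48,203),(382,202)],[546,190,50,-.016,-.1,0])
E
```

```text
xyz yaw pitch roll [ 5.38905e+02  1.89495e+02  5.05790e+01 -1.90000e-02 -1.47000e-01
 -1.00000e-03] [2.5, -1.1, -2.7, -0.7, 2.1, 0.3, -1.5, 0.2, -1.4, 0.4, 1.2, 0.6]
tilt [-0.004 -1.     0.015] lamp-TCP [-8.600e+00 -1.000e-01 -1.867e+02]
```

Call:
drive_tool --increments '[{"tx": 0,"ty": 0,"tz": -0.003,"rx": 0,"ry": 0,"rz": 0,"jaw": 0},{"tx": 0,"ty": 0,"tz": 0,"rx": 0,"ry": 0,"rz": 0,"jaw": 0}]'

```text
time_s: 23.23
tcp_pos: [550.2, 189.6, 237.0]
orientation: [0.509, -0.502, -0.489, 0.5]
ft_force: [-17.2, 1.6, -1.5]
opening: 0.5
```

Call:
drive_tool --increments '[{"tx": 0,"ty": 0,"tz": -0.0035,"rx": 0,"ry": 0,"rz": 0,"jaw": 0},{"tx": 0,"ty": 0,"tz": 0,"rx": 0,"ry": 0,"rz": 0,"jaw": 0}]'

```text
time_s: 23.4
tcp_pos: [553.3, 189.6, 236.7]
orientation: [0.509, -0.502, -0.489, 0.5]
ft_force: [-17.6, 2.4, -2.5]
opening: 0.506
```

```bash
python3 - <<'E'
from p6 import *
from go import *
p=read_camera("wrist"); save(p,'w22.png',(200,150,420,460),1.9); pickle.dump(p,open('w22.pkl','wb'))
go([540,190,240],np.pi/2-.016)
E
```

```text
t 23.45 pos [553.2 189.6 236.7] F [-17.2   1.8  -2.9] open 0.501 tilt [-0.004 -1.     0.018]
tool shift m [ 0.0001 -0.0031  0.0133] ry -0.006 q [-0.44  0.54  0.    1.9  -0.01  0.72  1.12]
```

View pics/w22.png

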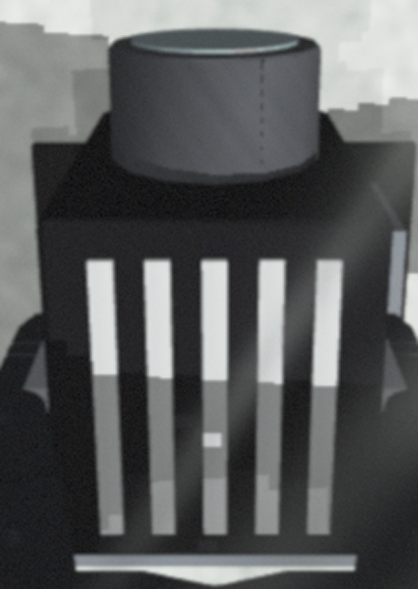

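```bash
python3 - <<'E'
from wp import *
wfit('22',[(100,260),(329,260),(111,534),(318,534),(43,222),(388,220)],[546,190,50,-.016,-.1,0])
E
```

```text
xyz yaw pitch roll [ 5.39802e+02  1.89159e+02  5.10390e+01 -2.10000e-02 -5.00000e-02
 -6.00000e-03] [2.4, -1.0, -2.0, -1.2, 1.7, 0.3, -1.1, 0.1, -1.8, 0.4, 1.1, 1.2]
tilt [-0.004 -1.     0.018] lamp-TCP [ -13.4   -0.5 -185.6]
```

Call:
drive_tool --increments '[{"tx": 0,"ty": 0,"tz": -0.0035,"rx": 0,"ry": 0,"rz": 0,"jaw": 0},{"tx": 0,"ty": 0,"tz": 0,"rx": 0,"ry": 0,"rz": 0,"jaw": 0}]'

```text
time_s: 23.62
tcp_pos: [556.2, 189.6, 236.2]
orientation: [0.509, -0.502, -0.489, 0.5]
ft_force: [-18.5, 1.3, -3.5]
opening: 0.496
```

Call:
drive_tool --increments '[{"tx": 0,"ty": 0,"tz": 0.01,"rx": 0,"ry": 0,"rz": 0,"jaw": 0},{"tx": 0,"ty": -0.003,"tz": 0.015,"rx": 0,"ry": 0,"rz": 0,"jaw": 0},{"tx": 0,"ty": -0.015,"tz": 0,"rx": 0,"ry": 0,"rz": 0,"jaw": 0},{"tx": 0,"ty": -0.02,"tz": 0,"rx": 0,"ry": 0,"rz": 0,"jaw": 0},{"tx": 0,"ty": 0,"tz": 0,"rx": 0,"ry": 0,"rz": 0,"jaw": 0}]' --newtons 100

```text
time_s: 24.03
tcp_pos: [539.4, 189.9, 281.4]
orientation: [-0.505, 0.507, 0.496, -0.491]
ft_force: [1.1, 0.5, -3.6]
opening: 0.504
```

Call:
drive_tool --increments '[{"tx": 0,"ty": 0,"tz": 0,"rx": 0,"ry": 0,"rz": 0,"jaw": 0}]'

```text
time_s: 24.12
tcp_pos: [538.6, 189.5, 279.0]
orientation: [-0.505, 0.507, 0.495, -0.492]
ft_force: [-0.5, 0.0, -4.8]
opening: 0.496
```

```bash
python3 - <<'E'
from p6 import *
from go import *
p=read_camera("wrist"); save(p,'w23.png',(200,150,420,460),1.9); pickle.dump(p,open('w23.pkl','wb'))
s=read_camera("scene"); save(s,'s23.png',(360,150,460,290),4.2); pickle.dump(s,open('s23.pkl','wb'))
go([512,190,260],np.pi/2-.016)
E
```

```text
t 24.22 pos [537.7 189.2 277.2] F [ 0.2 -0.2 -4.1] open 0.501 tilt [-0.001 -1.     0.   ]
tool shift m [0.0002 0.0172 0.0257] ry -0.0087 q [-0.45  0.46  0.01  1.92 -0.    0.76  1.1 ]
```

View pics/w23.png

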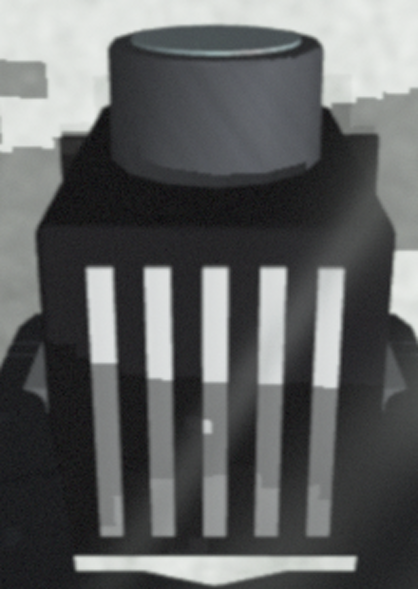

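View pics/s23.png

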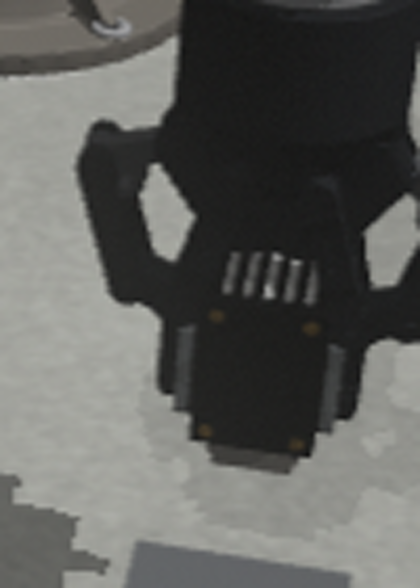

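```bash
python3 - <<'E'
from wp import *
wfit('23',[(100,267),(330,267),(111,536),(318,536),(39,230),(393,228)],[526,190,90,-.016,-.1,0])
s=pickle.load(open('s23.pkl','rb'))
so=[(s,u,l) for u,l in zip(un([(216,316),(311,328),(204,431),(296,444)],(360,150),4.2),SCn)]
fit6(so,[526,190,90,-.016,0,0])
p=pickle.load(open('w23.pkl','rb'))
wo=[(p,u,l) for u,l in zip(un([(100,267),(330,267),(111,536),(318,536),(39,230),(393,228)],(200,150),1.9),SLn+[np.array([-25,-22,62.]),np.array([-25,22,62.])])]
x=fit6(wo+so,[526,190,90,-.016,0,0])
# reference: original grasp picture check on w2 (lamp known pitch 0 at 585,190.7,40)
q=pickle.load(open('w2.pkl','rb'))
wo=[(q,u,l) for u,l in zip(un([(88,267),(308,267),(97,548),(302,548),(32,235),(365,232)],(255,165),3.3),SLn+[np.array([-25,-22,62.]),np.array([-25,22,62.])])]
fit6(wo,[585,190,40,-.016,0,0])
E
```

```text
xyz yaw pitch roll [ 5.26307e+02  1.89940e+02  9.40700e+01 -2.50000e-02 -2.30000e-02
 -4.00000e-03] [1.5, -0.7, -1.1, -0.9, 1.7, 0.4, -1.0, 0.0, -1.5, 0.2, 0.8, 1.0]
tilt [-0.001 -1.     0.   ] lamp-TCP [ -11.4    0.8 -183.1]
xyz yaw pitch roll [ 5.25052e+02  1.89450e+02  9.62520e+01 -5.00000e-03  2.50000e-02
 -2.00000e-03] [-0.0, -0.0, 0.0, 0.0, 0.0, 0.0, -0.0, -0.0]
xyz yaw pitch roll [ 5.25561e+02  1.89957e+02  9.44810e+01 -2.50000e-02 -1.50000e-02
 -3.00000e-03] [0.9, -0.6, -0.9, -0.8, 1.4, 0.3, -1.0, -0.0, -2.3, 0.2, 1.2, 1.0, 0.2, -0.4, 0.1, -0.1, 0.0, 0.4, -0.1, 0.6]
xyz yaw pitch roll [ 5.89613e+02  1.90743e+02  3.72240e+01 -1.80000e-02 -3.90000e-02
  5.00000e-03] [1.1, 0.3, -0.9, -0.0, 0.6, 0.2, -0.5, -0.0, -0.8, -0.4, 0.6, 0.0]
```

Call:
drive_tool --increments '[{"tx": 0,"ty": 0,"tz": 0.005,"rx": 0,"ry": 0.106,"rz": 0,"jaw": 0},{"tx": 0,"ty": 0,"tz": 0,"rx": 0,"ry": 0.107,"rz": 0,"jaw": 0},{"tx": 0,"ty": 0,"tz": 0,"rx": 0,"ry": 0,"rz": 0,"jaw": 0}]'

```text
time_s: 24.47
tcp_pos: [532.3, 189.4, 276.6]
orientation: [0.556, -0.556, -0.436, 0.437]
ft_force: [0.5, 0.2, -4.1]
opening: 0.502
```

```bash
python3 - <<'E'
from go import *
go([545,-158,280],np.pi/2-.238)
E
```

```text
t 24.47 pos [532.3 189.4 276.6] F [ 0.5  0.2 -4.1] open 0.502 tilt [-0.002 -1.     0.001]
tool shift m [-0.3344 -0.003  -0.0953] ry -0.003 q [-0.5   0.45  0.06  1.93 -0.04  0.76  0.91]
```

Call:
drive_tool --increments '[{"tx": -0.015,"ty": 0,"tz": -0.004,"rx": 0,"ry": 0,"rz": 0,"jaw": 0},{"tx": -0.028,"ty": 0,"tz": -0.008,"rx": 0,"ry": 0,"rz": 0,"jaw": 0},{"tx": -0.028,"ty": 0,"tz": -0.008,"rx": 0,"ry": 0,"rz": 0,"jaw": 0},{"tx": -0.028,"ty": 0,"tz": -0.008,"rx": 0,"ry": 0,"rz": 0,"jaw": 0},{"tx": -0.028,"ty": 0,"tz": -0.008,"rx": 0,"ry": 0,"rz": 0,"jaw": 0}]'

```text
time_s: 24.88
tcp_pos: [537.7, 56.3, 277.1]
orientation: [-0.555, 0.555, 0.438, -0.439]
ft_force: [0.9, -0.6, -4.5]
opening: 0.502
```

Call:
drive_tool --increments '[{"tx": -0.028,"ty": 0,"tz": -0.008,"rx": 0,"ry": 0,"rz": 0,"jaw": 0},{"tx": -0.028,"ty": 0,"tz": -0.008,"rx": 0,"ry": 0,"rz": 0,"jaw": 0},{"tx": -0.028,"ty": 0,"tz": -0.008,"rx": 0,"ry": 0,"rz": 0,"jaw": 0},{"tx": -0.028,"ty": 0,"tz": -0.008,"rx": 0,"ry": 0,"rz": 0,"jaw": 0},{"tx": -0.028,"ty": 0,"tz": -0.008,"rx": 0,"ry": 0,"rz": 0,"jaw": 0}]'

```text
time_s: 25.3
tcp_pos: [543.7, -89.4, 277.2]
orientation: [0.555, -0.555, -0.438, 0.439]
ft_force: [0.7, -0.1, -4.4]
opening: 0.498
```

Call:
drive_tool --increments '[{"tx": -0.028,"ty": 0,"tz": -0.008,"rx": 0,"ry": 0,"rz": 0,"jaw": 0},{"tx": -0.028,"ty": 0,"tz": -0.008,"rx": 0,"ry": 0,"rz": 0,"jaw": 0},{"tx": -0.012,"ty": 0,"tz": -0.002,"rx": 0,"ry": 0,"rz": 0,"jaw": 0},{"tx": 0,"ty": 0,"tz": 0,"rx": 0,"ry": 0,"rz": 0,"jaw": 0},{"tx": 0,"ty": 0,"tz": 0,"rx": 0,"ry": 0,"rz": 0,"jaw": 0}]'

```text
time_s: 25.72
tcp_pos: [545.0, -158.8, 277.2]
orientation: [0.556, -0.555, -0.437, 0.438]
ft_force: [-0.2, 0.6, -3.9]
opening: 0.501
```

```bash
python3 look.py 24; python3 - <<'E'
from go import *
go([552.5,-160.2,272],np.pi/2-.238)
import pickle
s=pickle.load(open('s24.pkl','rb')); save(s,'s24w.png',(110,130,250,280),4)
p=pickle.load(open('w24.pkl','rb')); save(p,'w24w.png')
E
```

```text
t 25.72 pos [ 545.  -158.8  277.2] F [-0.2  0.6 -3.9] open 0.501 tilt [-0.    -1.     0.001]
tool shift m [-0.0014  0.0079 -0.025 ] ry 0.0008 q [ 0.08  0.46  0.12  1.93 -0.07  0.76  1.57]
t 25.82 pos [ 545.4 -156.7  277.4] F [ 0.1  1.2 -4.8] open 0.499 tilt [ 0.001 -1.     0.001]
tool shift m [-0.0018  0.0054 -0.0077] ry 0.0035 q [ 0.08  0.46  0.11  1.93 -0.07  0.76  1.57]
```

View pics/s24w.png

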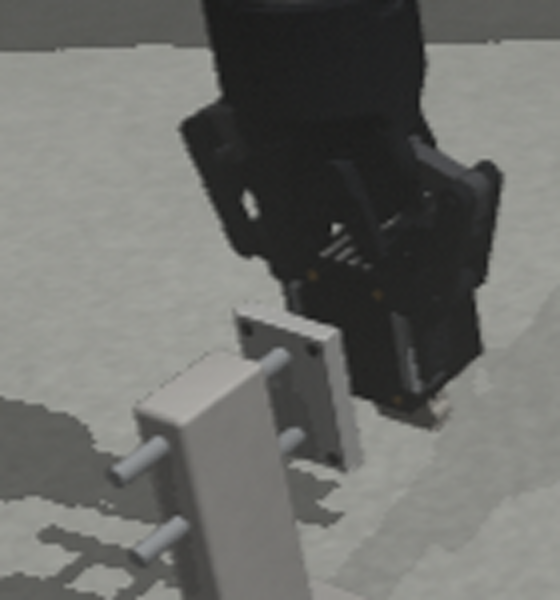

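View pics/w24w.png

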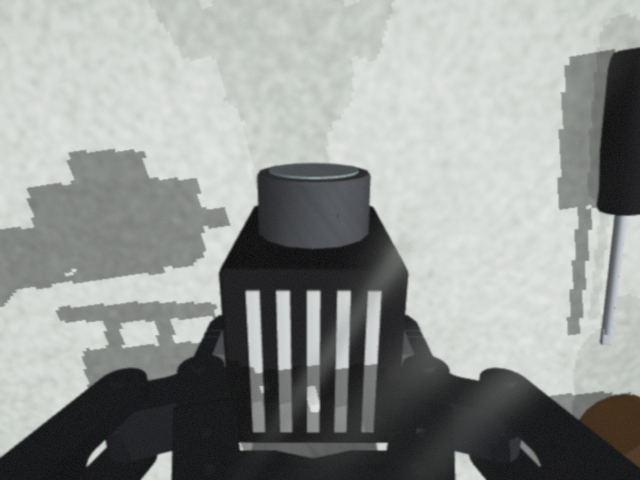

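Call:
drive_tool --increments '[{"tx": -0.0018,"ty": 0.0055,"tz": -0.005,"rx": 0,"ry": 0,"rz": 0,"jaw": 0},{"tx": 0,"ty": 0,"tz": -0.006,"rx": 0,"ry": 0,"rz": 0,"jaw": 0},{"tx": 0,"ty": 0,"tz": -0.006,"rx": 0,"ry": 0,"rz": 0,"jaw": 0},{"tx": 0,"ty": 0,"tz": -0.004,"rx": 0,"ry": 0,"rz": 0,"jaw": 0},{"tx": 0,"ty": 0,"tz": 0,"rx": 0,"ry": 0,"rz": 0,"jaw": 0}]'

```text
time_s: 26.23
tcp_pos: [566.7, -164.7, 272.6]
orientation: [-0.555, 0.556, 0.438, -0.437]
ft_force: [-0.1, -0.4, -4.4]
opening: 0.498
```

Call:
drive_tool --increments '[{"tx": 0,"ty": 0,"tz": 0,"rx": 0,"ry": 0,"rz": 0,"jaw": 0}]'

```text
time_s: 26.32
tcp_pos: [565.7, -164.7, 272.5]
orientation: [-0.556, 0.556, 0.437, -0.437]
ft_force: [0.2, 0.4, -4.2]
opening: 0.503
```

```bash
python3 look.py 25; python3 - <<'E'
from go import *
go([552.5,-160.2,272],np.pi/2-.238)
import pickle
p=pickle.load(open('w25.pkl','rb')); 
im=p['img'][415:480,220:420,::-1]; cv2.imwrite('pics/w25b.png',cv2.resize(np.clip(im.astype(float)*1.5,0,255).astype(np.uint8),None,fx=4,fy=4,interpolation=cv2.INTER_CUBIC))
E
```

```text
t 26.32 pos [ 565.7 -164.7  272.5] F [ 0.2  0.4 -4.2] open 0.503 tilt [-0. -1. -0.]
tool shift m [-0.0004  0.0032 -0.0035] ry 0.0009 q [ 0.09  0.49  0.12  1.88 -0.08  0.77  1.58]
t 26.42 pos [ 565.2 -164.8  272.4] F [-0.7  0.1 -4.2] open 0.502 tilt [-0. -1.  0.]
tool shift m [0.0015 0.0004 0.0134] ry 0.0006 q [ 0.09  0.49  0.12  1.88 -0.08  0.77  1.58]
```

View pics/s25.png

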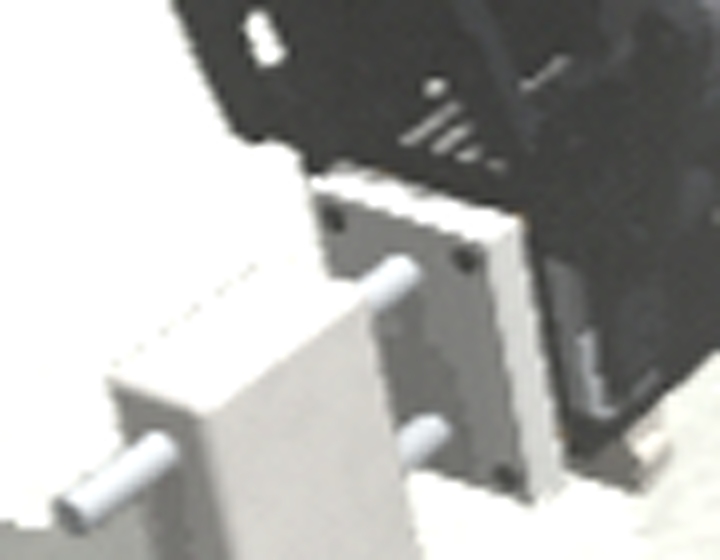

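View pics/w25b.png

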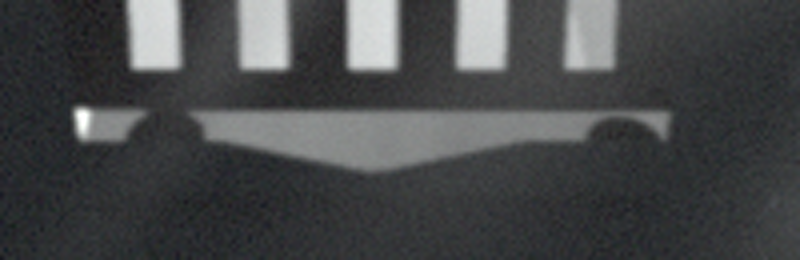

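Call:
drive_tool --increments '[{"tx": 0.0013,"ty": 0,"tz": -0.002,"rx": 0,"ry": 0.012,"rz": 0,"jaw": 0},{"tx": 0,"ty": 0,"tz": -0.002,"rx": 0,"ry": 0,"rz": 0,"jaw": 0},{"tx": 0,"ty": 0,"tz": -0.002,"rx": 0,"ry": 0,"rz": 0,"jaw": 0},{"tx": 0,"ty": 0,"tz": 0,"rx": 0,"ry": 0,"rz": 0,"jaw": 0}]'

```text
time_s: 26.75
tcp_pos: [570.9, -164.9, 272.1]
orientation: [0.559, -0.558, -0.433, 0.435]
ft_force: [-5.1, 1.7, -2.1]
opening: 0.501
```

Call:
drive_tool --increments '[{"tx": 0,"ty": 0,"tz": -0.0015,"rx": 0,"ry": 0,"rz": 0,"jaw": 0},{"tx": 0,"ty": 0,"tz": 0,"rx": 0,"ry": 0,"rz": 0,"jaw": 0}]'

```text
time_s: 26.92
tcp_pos: [571.9, -165.3, 271.9]
orientation: [0.559, -0.557, -0.433, 0.435]
ft_force: [-6.1, 1.1, -2.6]
opening: 0.498
```

Call:
drive_tool --increments '[{"tx": 0,"ty": 0,"tz": -0.0015,"rx": 0,"ry": 0,"rz": 0,"jaw": 0},{"tx": 0,"ty": 0,"tz": 0,"rx": 0,"ry": 0,"rz": 0,"jaw": 0}]'

```text
time_s: 27.08
tcp_pos: [573.2, -165.7, 271.8]
orientation: [0.559, -0.557, -0.433, 0.435]
ft_force: [-6.1, 1.5, -1.8]
opening: 0.499
```

```bash
python3 look.py 26; python3 - <<'E'
from go import *
import pickle
p=pickle.load(open('w26.pkl','rb')); 
im=p['img'][415:480,220:420,::-1]; cv2.imwrite('pics/w26b.png',cv2.resize(np.clip(im.astype(float)*1.5,0,255).astype(np.uint8),None,fx=4,fy=4,interpolation=cv2.INTER_CUBIC))
E
```

```text
t 27.08 pos [ 573.2 -165.7  271.8] F [-6.1  1.5 -1.8] open 0.499 tilt [-0.001 -1.     0.004]
tool shift m [-0.0013  0.0025  0.004 ] ry -0.0113 q [ 0.09  0.51  0.12  1.86 -0.08  0.78  1.57]
```

View pics/s26.png

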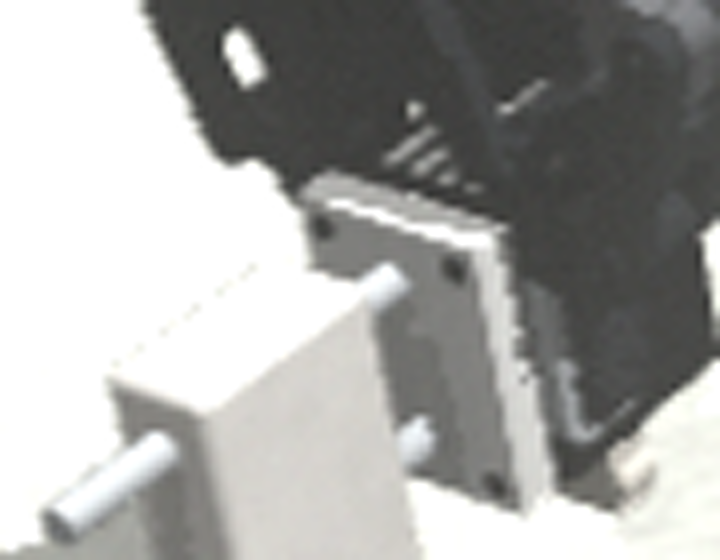

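View pics/w26b.png

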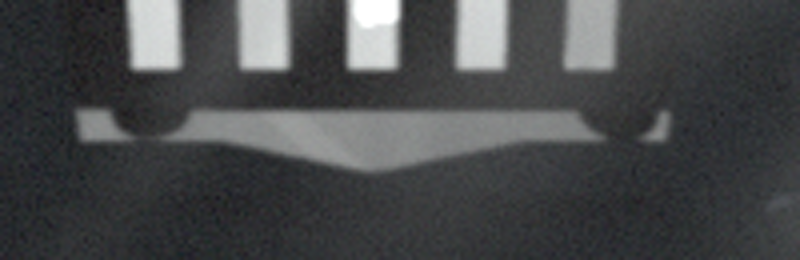

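View pics/w26.png

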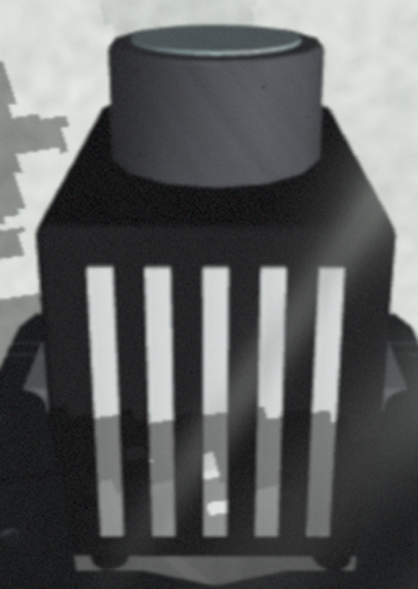

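Call:
drive_tool --increments '[{"tx": 0,"ty": 0,"tz": 0.005,"rx": 0,"ry": 0,"rz": 0,"jaw": 0},{"tx": 0,"ty": 0,"tz": 0.005,"rx": 0,"ry": 0,"rz": 0,"jaw": 0},{"tx": 0.0008,"ty": -0.003,"tz": 0,"rx": 0,"ry": 0,"rz": 0,"jaw": 0},{"tx": 0,"ty": 0,"tz": 0,"rx": 0,"ry": 0,"rz": 0,"jaw": 0}]'

```text
time_s: 27.52
tcp_pos: [565.3, -162.5, 276.4]
orientation: [-0.558, 0.559, 0.434, -0.433]
ft_force: [1.0, 0.2, -4.7]
opening: 0.505
```

Call:
drive_tool --increments '[{"tx": 0,"ty": 0,"tz": -0.003,"rx": 0,"ry": 0,"rz": 0,"jaw": 0},{"tx": 0,"ty": 0,"tz": -0.002,"rx": 0,"ry": 0,"rz": 0,"jaw": 0},{"tx": 0,"ty": 0,"tz": 0,"rx": 0,"ry": 0,"rz": 0,"jaw": 0}]'

```text
time_s: 27.77
tcp_pos: [570.2, -163.9, 275.6]
orientation: [-0.558, 0.558, 0.434, -0.434]
ft_force: [0.6, 0.9, -4.3]
opening: 0.499
```

Call:
drive_tool --increments '[{"tx": 0,"ty": 0,"tz": -0.003,"rx": 0,"ry": 0,"rz": 0,"jaw": 0},{"tx": 0,"ty": 0,"tz": -0.002,"rx": 0,"ry": 0,"rz": 0,"jaw": 0},{"tx": 0,"ty": 0,"tz": 0,"rx": 0,"ry": 0,"rz": 0,"jaw": 0}]'

```text
time_s: 28.02
tcp_pos: [574.0, -165.0, 275.2]
orientation: [0.559, -0.558, -0.433, 0.435]
ft_force: [-5.4, 2.4, 0.5]
opening: 0.501
```

```bash
python3 look.py 27; python3 - <<'E'
from go import *
import pickle
p=pickle.load(open('w27.pkl','rb')); 
im=p['img'][415:480,220:420,::-1]; cv2.imwrite('pics/w27b.png',cv2.resize(np.clip(im.astype(float)*1.5,0,255).astype(np.uint8),None,fx=4,fy=4,interpolation=cv2.INTER_CUBIC))
E
```

```text
t 28.02 pos [ 574.  -165.   275.2] F [-5.4  2.4  0.5] open 0.501 tilt [-0.    -1.     0.003]
tool shift m [-0.0022  0.0059  0.0046] ry -0.0118 q [ 0.08  0.5   0.12  1.86 -0.08  0.79  1.57]
```

View pics/s27.png

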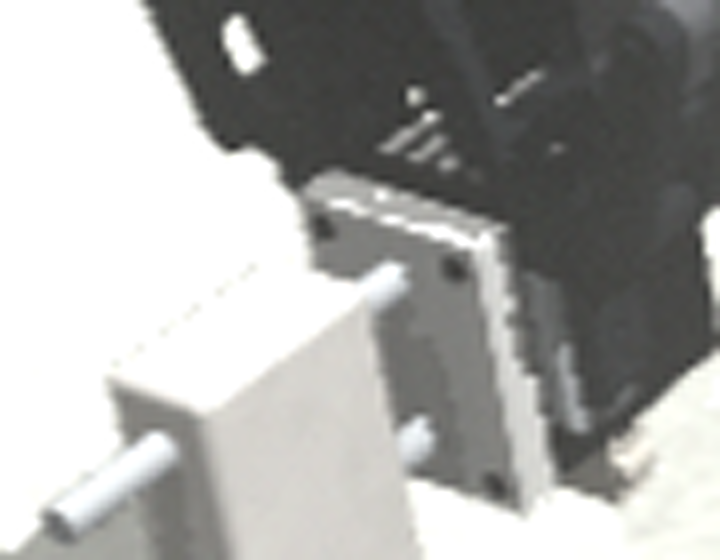

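View pics/w27b.png

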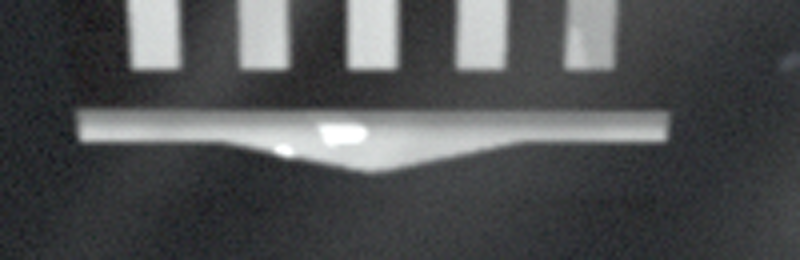

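Call:
drive_tool --increments '[{"tx": 0,"ty": 0,"tz": 0.012,"rx": 0,"ry": 0,"rz": 0,"jaw": 0},{"tx": 0,"ty": 0,"tz": 0.025,"rx": 0,"ry": 0,"rz": 0,"jaw": 0},{"tx": 0,"ty": 0,"tz": 0.03,"rx": 0,"ry": 0,"rz": 0,"jaw": 0},{"tx": 0,"ty": 0,"tz": 0,"rx": 0,"ry": 0.12,"rz": 0,"jaw": 0},{"tx": 0,"ty": 0,"tz": 0,"rx": 0,"ry": 0.12,"rz": 0,"jaw": 0}]'

```text
time_s: 28.53
tcp_pos: [508.3, -148.5, 275.4]
orientation: [0.608, -0.607, -0.362, 0.362]
ft_force: [0.7, 0.0, -4.1]
opening: 0.505
```

Call:
drive_tool --increments '[{"tx": 0,"ty": 0,"tz": 0,"rx": 0,"ry": 0.12,"rz": 0,"jaw": 0},{"tx": 0,"ty": 0,"tz": 0,"rx": 0,"ry": 0.12,"rz": 0,"jaw": 0},{"tx": 0,"ty": 0,"tz": 0,"rx": 0,"ry": 0.12,"rz": 0,"jaw": 0},{"tx": 0,"ty": 0,"tz": 0,"rx": 0,"ry": 0.12,"rz": 0,"jaw": 0},{"tx": 0,"ty": 0,"tz": 0,"rx": 0,"ry": 0.12,"rz": 0,"jaw": 0}]'

```text
time_s: 28.95
tcp_pos: [510.2, -148.5, 275.7]
orientation: [-0.687, 0.688, 0.167, -0.166]
ft_force: [-0.4, 0.9, -4.9]
opening: 0.503
```

Call:
drive_tool --increments '[{"tx": 0,"ty": 0,"tz": 0,"rx": 0,"ry": 0.12,"rz": 0,"jaw": 0},{"tx": 0,"ty": 0,"tz": 0,"rx": 0,"ry": 0.12,"rz": 0,"jaw": 0},{"tx": 0,"ty": 0,"tz": 0,"rx": 0,"ry": 0.12,"rz": 0,"jaw": 0},{"tx": 0,"ty": 0,"tz": 0,"rx": 0,"ry": 0.12,"rz": 0,"jaw": 0},{"tx": 0,"ty": 0,"tz": 0,"rx": 0,"ry": 0.12,"rz": 0,"jaw": 0}]'

```text
time_s: 29.37
tcp_pos: [510.2, -148.4, 275.6]
orientation: [-0.706, 0.706, -0.043, 0.044]
ft_force: [0.2, -0.0, -4.0]
opening: 0.501
```

Call:
drive_tool --increments '[{"tx": 0,"ty": 0,"tz": 0,"rx": 0,"ry": 0.12,"rz": 0,"jaw": 0}]'

```text
time_s: 29.45
tcp_pos: [510.2, -148.4, 275.6]
orientation: [-0.702, 0.702, -0.086, 0.086]
ft_force: [-0.2, -0.6, -4.5]
opening: 0.501
```

```bash
python3 - <<'E'
from go import *
t,r,o=RT()
c,s=np.cos(-.245),np.sin(-.245)
T=np.array([581.7,-167.3])+52*np.array([c,s])-110*np.array([-s,c]); print(T)
go([T[0],T[1],272],-.245)
E
```

```text
[ 605.46594517 -286.62803464]
t 29.45 pos [ 510.2 -148.4  275.6] F [-0.2 -0.6 -4.5] open 0.501 tilt [ 0.001 -1.    -0.   ]
tool shift m [ 0.1258  0.0038 -0.1111] ry 0.0011 q [-0.24  0.45  0.51  2.04 -0.33  0.73  0.23]
```

Call:
drive_tool --increments '[{"tx": 0,"ty": 0,"tz": -0.025,"rx": 0,"ry": 0,"rz": 0,"jaw": 0},{"tx": 0,"ty": 0,"tz": -0.035,"rx": 0,"ry": 0,"rz": 0,"jaw": 0},{"tx": 0.006,"ty": 0,"tz": -0.035,"rx": 0,"ry": 0,"rz": 0,"jaw": 0},{"tx": 0.025,"ty": 0.002,"tz": -0.016,"rx": 0,"ry": 0,"rz": 0,"jaw": 0},{"tx": 0.035,"ty": 0.002,"tz": 0,"rx": 0,"ry": 0,"rz": 0,"jaw": 0}]'

```text
time_s: 29.87
tcp_pos: [544.2, -278.0, 272.1]
orientation: [-0.701, 0.703, -0.088, 0.087]
ft_force: [0.2, -1.4, -3.9]
opening: 0.503
```

Call:
drive_tool --increments '[{"tx": 0.035,"ty": 0,"tz": 0,"rx": 0,"ry": 0,"rz": 0,"jaw": 0},{"tx": 0.025,"ty": 0,"tz": 0,"rx": 0,"ry": 0,"rz": 0,"jaw": 0},{"tx": 0,"ty": 0,"tz": 0,"rx": 0,"ry": 0,"rz": 0,"jaw": 0},{"tx": 0,"ty": 0,"tz": 0,"rx": 0,"ry": 0,"rz": 0,"jaw": 0}]'

```text
time_s: 30.2
tcp_pos: [607.4, -285.9, 270.9]
orientation: [-0.702, 0.702, -0.083, 0.084]
ft_force: [-0.8, 0.7, -4.5]
opening: 0.501
```

```bash
python3 - <<'E'
from go import *
s=read_camera('scene'); save(s,'s28.png',(60,100,260,300),3)
go([605.5,-286.6,272],-.245)
E
```

```text
t 30.25 pos [ 606.  -286.   270.8] F [-0.6 -0.8 -4.7] open 0.501 tilt [-0.001 -1.    -0.001]
tool shift m [-0.0003 -0.0012 -0.0007] ry 0.007 q [ 0.01  0.66  0.49  1.7  -0.38  0.88  0.42]
```

View pics/s28.png

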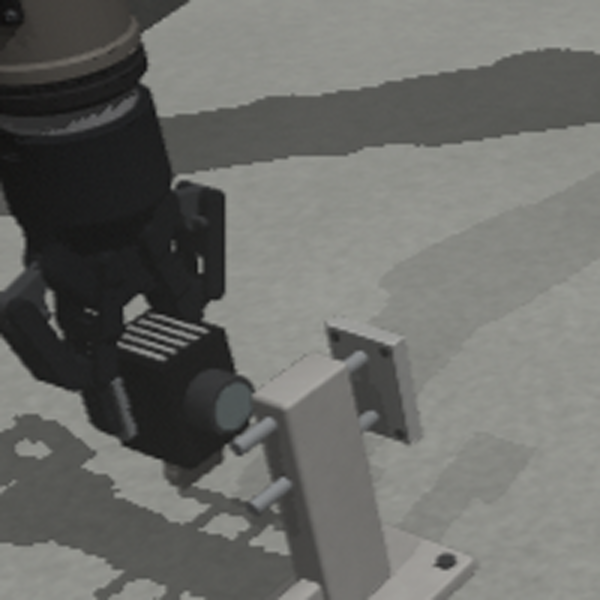

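Call:
drive_tool --increments '[{"tx": 0,"ty": 0,"tz": 0.01,"rx": 0,"ry": 0,"rz": 0,"jaw": 0},{"tx": 0,"ty": 0,"tz": 0.012,"rx": 0,"ry": 0,"rz": 0,"jaw": 0},{"tx": 0,"ty": 0,"tz": 0.009,"rx": 0,"ry": 0,"rz": 0,"jaw": 0},{"tx": 0,"ty": 0,"tz": 0.004,"rx": 0,"ry": 0,"rz": 0,"jaw": 0},{"tx": 0,"ty": 0,"tz": 0,"rx": 0,"ry": 0,"rz": 0,"jaw": 0}]' --newtons 20

```text
time_s: 30.67
tcp_pos: [614.4, -250.3, 271.6]
orientation: [0.702, -0.702, 0.083, -0.083]
ft_force: [-0.6, -0.0, -3.4]
opening: 0.498
```

Call:
drive_tool --increments '[{"tx": 0,"ty": 0,"tz": 0.004,"rx": 0,"ry": 0,"rz": 0,"jaw": 0},{"tx": 0,"ty": 0,"tz": 0.004,"rx": 0,"ry": 0,"rz": 0,"jaw": 0}]'

```text
time_s: 30.83
tcp_pos: [614.5, -248.1, 272.2]
orientation: [-0.7, 0.704, -0.085, 0.085]
ft_force: [-4.8, -16.0, -4.1]
opening: 0.504
```

Call:
drive_tool --increments '[{"tx": 0,"ty": 0,"tz": 0.004,"rx": 0,"ry": 0,"rz": 0,"jaw": 0},{"tx": 0,"ty": 0,"tz": 0,"rx": 0,"ry": 0,"rz": 0,"jaw": 0}]'

```text
time_s: 31.0
tcp_pos: [614.3, -247.4, 272.5]
orientation: [-0.698, 0.706, -0.086, 0.087]
ft_force: [-4.1, -15.8, -5.4]
opening: 0.499
```

Call:
drive_tool --increments '[{"tx": 0,"ty": 0,"tz": 0.004,"rx": 0,"ry": 0,"rz": 0,"jaw": 0},{"tx": 0,"ty": 0,"tz": 0.004,"rx": 0,"ry": 0,"rz": 0,"jaw": 0}]'

```text
time_s: 31.17
tcp_pos: [614.1, -245.8, 272.9]
orientation: [-0.694, 0.709, -0.088, 0.089]
ft_force: [-7.7, -39.9, -7.9]
opening: 0.503
```

Call:
drive_tool --increments '[{"tx": 0,"ty": 0,"tz": 0.003,"rx": 0,"ry": 0,"rz": 0,"jaw": 0},{"tx": 0,"ty": 0,"tz": 0,"rx": 0,"ry": 0,"rz": 0,"jaw": 0}]'

```text
time_s: 31.33
tcp_pos: [614.0, -245.2, 273.1]
orientation: [-0.693, 0.71, -0.089, 0.09]
ft_force: [-7.8, -36.0, -8.2]
opening: 0.5
```

```bash
python3 - <<'E'
from go import *
p=read_camera("wrist"); save(p,'w29.png',(200,150,420,460),1.9)
go([614.5,-248,272],-.245)
E
```

```text
t 31.38 pos [ 614.  -245.3  273.1] F [ -7.1 -36.8  -7.7] open 0.503 tilt [ 0.004 -1.    -0.022]
tool shift m [ 0.0011  0.0012 -0.0025] ry -0.0083 q [-0.07  0.64  0.51  1.73 -0.36  0.86  0.34]
```

View pics/w29.png

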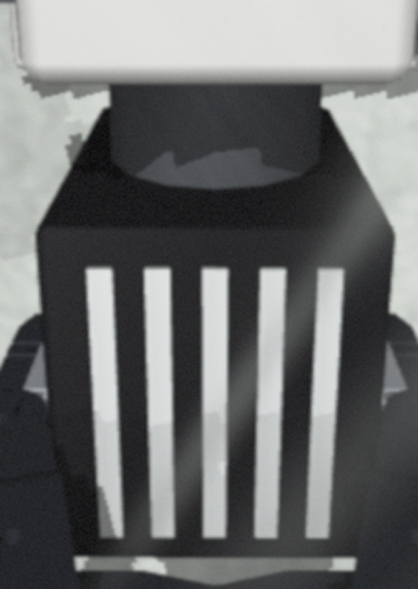

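Call:
drive_tool --increments '[{"tx": 0,"ty": 0,"tz": 0.004,"rx": 0,"ry": 0,"rz": 0,"jaw": 0},{"tx": 0,"ty": 0,"tz": 0,"rx": 0,"ry": 0,"rz": 0,"jaw": 0}]'

```text
time_s: 31.55
tcp_pos: [614.0, -244.5, 273.4]
orientation: [-0.692, 0.711, -0.09, 0.091]
ft_force: [-8.7, -43.8, -10.1]
opening: 0.503
```

Call:
drive_tool --increments '[{"tx": 0,"ty": 0,"tz": 0.003,"rx": 0,"ry": 0,"rz": 0,"jaw": 0},{"tx": 0,"ty": 0,"tz": 0,"rx": 0,"ry": 0,"rz": 0,"jaw": 0}]'

```text
time_s: 31.72
tcp_pos: [613.9, -244.0, 273.6]
orientation: [-0.69, 0.712, -0.09, 0.092]
ft_force: [-9.9, -49.8, -9.9]
opening: 0.504
```

Call:
drive_tool --increments '[{"tx": 0,"ty": 0,"tz": 0.004,"rx": 0,"ry": 0,"rz": 0,"jaw": 0},{"tx": 0,"ty": 0,"tz": 0,"rx": 0,"ry": 0,"rz": 0,"jaw": 0}]'

```text
time_s: 31.88
tcp_pos: [613.8, -243.2, 273.9]
orientation: [-0.688, 0.713, -0.091, 0.093]
ft_force: [-11.1, -57.4, -10.8]
opening: 0.503
```

Call:
drive_tool --increments '[{"tx": 0,"ty": 0,"tz": 0.003,"rx": 0,"ry": 0,"rz": 0,"jaw": 0},{"tx": 0,"ty": 0,"tz": 0,"rx": 0,"ry": 0,"rz": 0,"jaw": 0}]'

```text
time_s: 32.05
tcp_pos: [613.7, -242.7, 274.0]
orientation: [-0.687, 0.714, -0.092, 0.094]
ft_force: [-11.5, -62.0, -12.6]
opening: 0.502
```

```bash
python3 - <<'E'
from go import *
p=read_camera("wrist"); save(p,'w30.png',(200,150,420,460),1.9)
go([614.5,-248,272],-.245)
E
```

```text
t 32.1 pos [ 613.7 -242.7  274. ] F [-11.4 -62.6 -12.7] open 0.502 tilt [ 0.007 -0.999 -0.038]
tool shift m [ 0.0021  0.0022 -0.0048] ry -0.018 q [-0.09  0.64  0.52  1.73 -0.36  0.86  0.31]
```

View pics/w30.png

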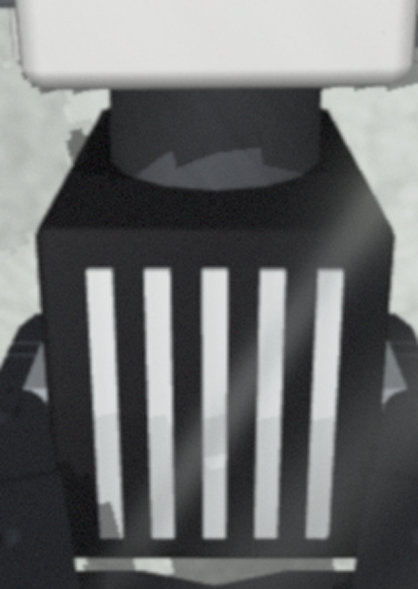

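Call:
drive_tool --increments '[{"tx": 0,"ty": 0,"tz": -0.008,"rx": 0.06,"ry": 0,"rz": 0,"jaw": 0},{"tx": 0,"ty": 0,"tz": 0.011,"rx": -0.07,"ry": 0,"rz": 0,"jaw": 0},{"tx": 0,"ty": 0,"tz": 0.01,"rx": -0.06,"ry": 0,"rz": 0,"jaw": 0},{"tx": 0,"ty": 0,"tz": -0.009,"rx": 0.07,"ry": 0,"rz": 0,"jaw": 0},{"tx": 0,"ty": 0,"tz": 0,"rx": 0,"ry": 0,"rz": 0,"jaw": 0}]'

```text
time_s: 32.52
tcp_pos: [613.6, -239.0, 275.7]
orientation: [-0.689, 0.713, -0.093, 0.093]
ft_force: [-18.1, -58.7, -1.3]
opening: 0.5
```

```bash
python3 - <<'E'
from go import *
p=read_camera("wrist"); save(p,'w31.png',(200,150,420,460),1.9)
go([614.5,-248,272],-.245)
E
```

```text
t 32.57 pos [ 613.7 -238.8  275.8] F [-19.4 -59.7  -2.3] open 0.503 tilt [ 0.004 -0.999 -0.035]
tool shift m [ 0.0031  0.0041 -0.0085] ry -0.0189 q [-0.09  0.64  0.52  1.73 -0.35  0.86  0.31]
```

View pics/w31.png

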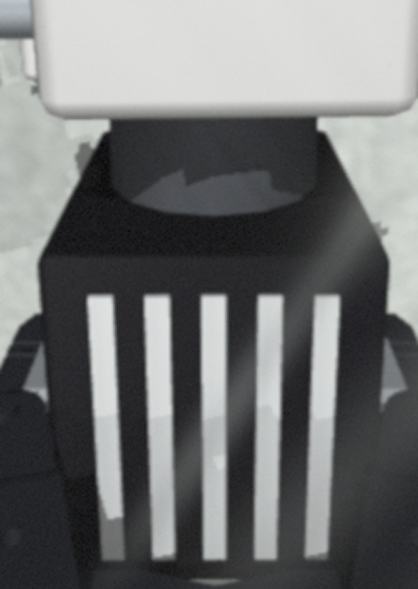

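Call:
drive_tool --increments '[{"tx": 0,"ty": 0,"tz": -0.008,"rx": 0.06,"ry": 0,"rz": 0,"jaw": 0},{"tx": 0,"ty": 0,"tz": 0.011,"rx": -0.07,"ry": 0,"rz": 0,"jaw": 0},{"tx": 0,"ty": 0,"tz": 0.01,"rx": -0.06,"ry": 0,"rz": 0,"jaw": 0},{"tx": 0,"ty": 0,"tz": -0.009,"rx": 0.07,"ry": 0,"rz": 0,"jaw": 0},{"tx": 0,"ty": 0,"tz": 0,"rx": 0,"ry": 0,"rz": 0,"jaw": 0}]'

```text
time_s: 32.98
tcp_pos: [613.3, -237.0, 276.6]
orientation: [-0.688, 0.713, -0.094, 0.093]
ft_force: [-21.2, -62.8, -1.8]
opening: 0.504
```

Call:
drive_tool --increments '[{"tx": 0,"ty": 0,"tz": -0.03,"rx": 0,"ry": 0,"rz": 0,"jaw": 0},{"tx": 0,"ty": 0,"tz": -0.041,"rx": 0,"ry": 0,"rz": 0,"jaw": 0},{"tx": 0,"ty": 0,"tz": -0.01,"rx": 0,"ry": 0,"rz": 0,"jaw": 0},{"tx": 0,"ty": 0,"tz": 0,"rx": 0,"ry": 0,"rz": 0,"jaw": 0}]' --newtons 100

```text
time_s: 33.32
tcp_pos: [602.9, -293.1, 274.6]
orientation: [-0.7, 0.703, -0.087, 0.087]
ft_force: [0.3, -0.5, -4.2]
opening: 0.506
```

```bash
python3 - <<'E'
from go import *
p=read_camera("wrist"); save(p,'w32.png',(200,150,420,460),1.9)
import pickle; pickle.dump(p,open('w32.pkl','wb'))
c,s=np.cos(-.245),np.sin(-.245)
T=np.array([581.7,-167.3])-70*np.array([c,s])-110*np.array([-s,c])
go([T[0],T[1],276],-.245)
E
```

```text
t 33.37 pos [ 604.2 -290.1  274.2] F [ 0.4  1.2 -5.3] open 0.5 tilt [ 0.    -1.    -0.002]
tool shift m [-0.1216 -0.0019  0.0038] ry 0.0013 q [ 0.02  0.65  0.49  1.7  -0.37  0.89  0.42]
```

View pics/w32.png

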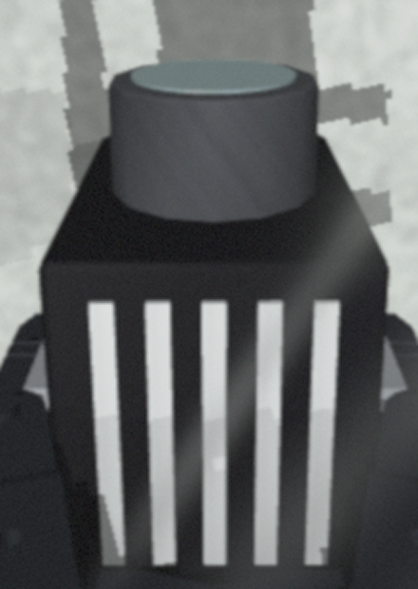

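Call:
drive_tool --increments '[{"tx": -0.025,"ty": 0,"tz": 0,"rx": 0,"ry": 0,"rz": 0,"jaw": 0},{"tx": -0.036,"ty": 0,"tz": 0,"rx": 0,"ry": 0,"rz": 0,"jaw": 0},{"tx": -0.036,"ty": 0,"tz": 0.01,"rx": 0,"ry": 0,"rz": 0,"jaw": 0},{"tx": -0.025,"ty": 0,"tz": 0.025,"rx": 0,"ry": 0,"rz": 0,"jaw": 0},{"tx": 0,"ty": 0,"tz": 0.036,"rx": 0,"ry": 0,"rz": 0,"jaw": 0}]'

```text
time_s: 33.78
tcp_pos: [497.6, -190.2, 273.4]
orientation: [0.702, -0.702, 0.089, -0.085]
ft_force: [-0.3, -0.5, -5.4]
opening: 0.502
```

Call:
drive_tool --increments '[{"tx": 0,"ty": 0,"tz": 0.035,"rx": 0,"ry": 0,"rz": 0,"jaw": 0},{"tx": 0,"ty": 0,"tz": 0.005,"rx": 0,"ry": -0.12,"rz": 0,"jaw": 0},{"tx": 0,"ty": 0,"tz": 0,"rx": 0,"ry": -0.12,"rz": 0,"jaw": 0},{"tx": 0,"ty": 0,"tz": 0,"rx": 0,"ry": -0.12,"rz": 0,"jaw": 0},{"tx": 0,"ty": 0,"tz": 0,"rx": 0,"ry": -0.12,"rz": 0,"jaw": 0}]'

```text
time_s: 34.2
tcp_pos: [513.8, -148.4, 274.1]
orientation: [0.702, -0.701, -0.089, 0.088]
ft_force: [-0.0, -0.2, -3.2]
opening: 0.501
```

Call:
drive_tool --increments '[{"tx": 0,"ty": 0,"tz": 0,"rx": 0,"ry": -0.12,"rz": 0,"jaw": 0},{"tx": 0,"ty": 0,"tz": 0,"rx": 0,"ry": -0.12,"rz": 0,"jaw": 0},{"tx": 0,"ty": 0,"tz": 0,"rx": 0,"ry": -0.12,"rz": 0,"jaw": 0},{"tx": 0,"ty": 0,"tz": 0,"rx": 0,"ry": -0.12,"rz": 0,"jaw": 0},{"tx": 0,"ty": 0,"tz": 0,"rx": 0,"ry": -0.12,"rz": 0,"jaw": 0}]'

```text
time_s: 34.62
tcp_pos: [513.7, -149.1, 274.2]
orientation: [0.644, -0.644, -0.291, 0.291]
ft_force: [1.0, -0.8, -3.8]
opening: 0.502
```

Call:
drive_tool --increments '[{"tx": 0,"ty": 0,"tz": 0,"rx": 0,"ry": -0.12,"rz": 0,"jaw": 0},{"tx": 0,"ty": 0,"tz": 0,"rx": 0,"ry": -0.12,"rz": 0,"jaw": 0},{"tx": 0,"ty": 0,"tz": 0,"rx": 0,"ry": -0.12,"rz": 0,"jaw": 0},{"tx": 0,"ty": 0,"tz": 0,"rx": 0,"ry": -0.12,"rz": 0,"jaw": 0},{"tx": 0,"ty": 0,"tz": 0,"rx": 0,"ry": 0,"rz": 0,"jaw": 0}]'

```text
time_s: 35.03
tcp_pos: [513.6, -149.4, 274.2]
orientation: [-0.557, 0.557, 0.436, -0.435]
ft_force: [0.3, 0.6, -3.7]
opening: 0.499
```

```bash
python3 - <<'E'
from wp import *
from go import *
p=pickle.load(open('w32.pkl','rb'))
def rel(n,pts,t,x0):
    p=pickle.load(open('w%s.pkl'%n,'rb')); wo=[(p,u,l) for u,l in zip(un(pts,(200,150),1.9),SLn+[np.array([-25,-22,62.]),np.array([-25,22,62.])])]
    return fit6(wo,x0)
x=rel('32',[(100,300),(327,300),(113,565),(316,565),(41,265),(387,265)],None,[604,-280,93,-1.81,0,0])
d=x[:2]-np.array([604.2,-290.1]); print("lamp frame rel", np.cos(x[3])*d[0]+np.sin(x[3])*d[1], -np.sin(x[3])*d[0]+np.cos(x[3])*d[1], x[2]-274.2)
c,s=np.cos(-.245),np.sin(-.245)
T=np.array([581.7,-167.3])-40*np.array([c,s]); print(T)
go([T[0],T[1],272],np.pi/2-.25)
E
```

```text
xyz yaw pitch roll [ 6.05530e+02 -2.86266e+02  8.92220e+01 -1.81600e+00 -3.90000e-02
  4.00000e-03] [2.1, -0.2, -1.6, -0.2, 1.0, 0.1, -1.1, 0.2, -1.1, 0.1, 1.0, 0.1]
lamp frame rel -4.0420174810884175 0.35942230571666267 -184.97759426395388
[ 542.894507   -157.59774701]
t 35.03 pos [ 513.6 -149.4  274.2] F [ 0.3  0.6 -3.7] open 0.499 tilt [ 0.001 -1.    -0.001]
tool shift m [-0.0008  0.0022 -0.0304] ry 0.0058 q [ 0.08  0.42  0.11  2.01 -0.07  0.72  1.55]
```

Call:
drive_tool --increments '[{"tx": 0,"ty": 0,"tz": -0.01,"rx": 0,"ry": 0.006,"rz": 0,"jaw": 0},{"tx": 0,"ty": 0,"tz": -0.015,"rx": 0,"ry": 0,"rz": 0,"jaw": 0},{"tx": 0,"ty": 0,"tz": -0.012,"rx": 0,"ry": 0,"rz": 0,"jaw": 0},{"tx": 0,"ty": 0,"tz": -0.005,"rx": 0,"ry": 0,"rz": 0,"jaw": 0},{"tx": 0,"ty": 0,"tz": 0,"rx": 0,"ry": 0,"rz": 0,"jaw": 0}]'

```text
time_s: 35.45
tcp_pos: [555.5, -160.7, 274.0]
orientation: [-0.56, 0.56, 0.432, -0.431]
ft_force: [0.9, -0.4, -4.0]
opening: 0.505
```

```bash
python3 look.py 33; python3 - <<'E'
from go import *
import pickle
p=pickle.load(open('w33.pkl','rb')); 
im=p['img'][415:480,220:420,::-1]; cv2.imwrite('pics/w33b.png',cv2.resize(np.clip(im.astype(float)*1.5,0,255).astype(np.uint8),None,fx=4,fy=4,interpolation=cv2.INTER_CUBIC))
t,r,o=RT(); c,s=np.cos(-.245),np.sin(-.245); d=t[:2]-[581.7,-167.3]; print("n",c*d[0]+s*d[1],"y",-s*d[0]+c*d[1])
E
```

```text
t 35.45 pos [ 555.5 -160.7  274. ] F [ 0.9 -0.4 -4. ] open 0.505 tilt [-0.    -1.    -0.002]
tool shift m [-0.0017  0.0047 -0.0143] ry -0.0192 q [ 0.09  0.48  0.11  1.91 -0.07  0.76  1.55]
n -28.732944878033955 y -0.26732683317776207
```

View pics/s33.png

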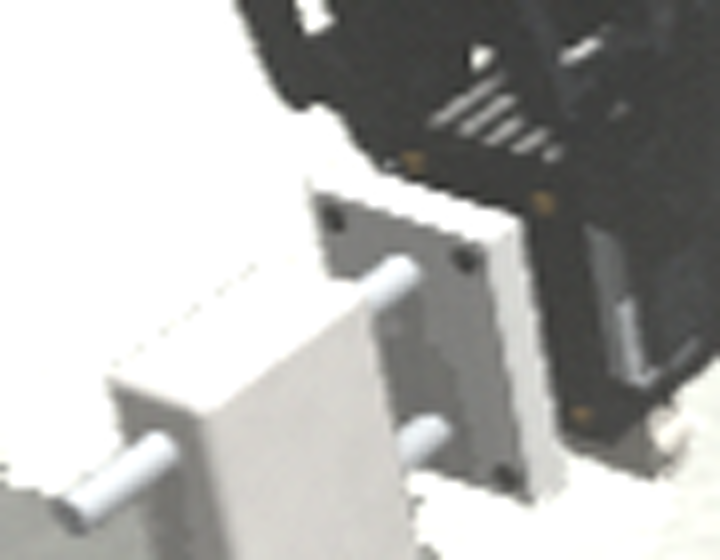

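View pics/w33b.png

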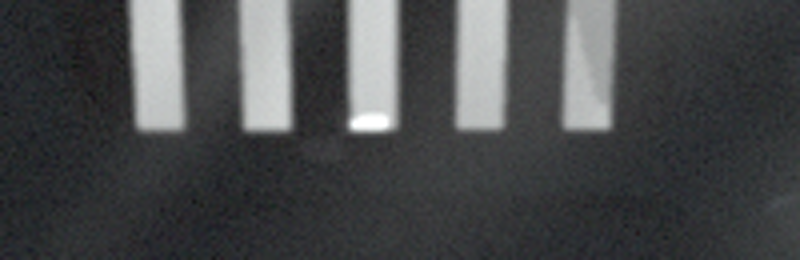

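```bash
python3 - <<'E'
from p6 import *
s=pickle.load(open('s33.pkl','rb'))
H=un([(333,218),(463,258),(505,475)],(130,185),8); S=un([(413,159),(543,202),(582,413)],(130,185),8)
loc=[(-16,146),(16,146),(16,96)]
c,sn=np.cos(-.245),np.sin(-.245)
def W(x,y,z,o): return np.array([581.7+c*x-sn*y+o[0],-167.3+sn*x+c*y+o[1],z+o[2]])
o=least_squares(lambda o:np.r_[np.ravel([px(s,W(10,y,z,o))-u for (y,z),u in zip(loc,H)]),.3*o],[0,0,0]).x; print("bias",o)
for d in (9,10,11,12,13):
    f=lambda q:np.ravel([px(s,W(-d,y+q[0],z+q[1],o))-u for (y,z),u in zip(loc,S)])
    r=least_squares(f,[0,0]); print(d,r.x.round(2),(r.cost).round(2))
E
```

```text
bias [-0.18331293  0.58320716 -0.35017056]
9 [4.28 3.49] 0.11
10 [3.3  2.62] 0.09
11 [2.31 1.75] 0.07
12 [1.33 0.87] 0.06
13 [ 0.35 -0.  ] 0.05
```

Call:
drive_tool --increments '[{"tx": 0,"ty": 0,"tz": -0.003,"rx": 0,"ry": 0,"rz": 0,"jaw": 0},{"tx": 0,"ty": 0,"tz": -0.003,"rx": 0,"ry": 0,"rz": 0,"jaw": 0},{"tx": 0,"ty": 0,"tz": -0.002,"rx": 0,"ry": 0,"rz": 0,"jaw": 0},{"tx": 0,"ty": 0,"tz": 0,"rx": 0,"ry": 0,"rz": 0,"jaw": 0}]'

```text
time_s: 35.88
tcp_pos: [562.0, -163.0, 274.0]
orientation: [-0.559, 0.56, 0.432, -0.432]
ft_force: [-0.0, 0.3, -4.4]
opening: 0.502
```

Call:
drive_tool --increments '[{"tx": 0,"ty": 0,"tz": -0.0015,"rx": 0,"ry": 0,"rz": 0,"jaw": 0},{"tx": 0,"ty": 0,"tz": 0,"rx": 0,"ry": 0,"rz": 0,"jaw": 0}]'

```text
time_s: 36.05
tcp_pos: [563.2, -163.4, 273.9]
orientation: [-0.56, 0.56, 0.432, -0.432]
ft_force: [0.5, 0.1, -4.2]
opening: 0.498
```

Call:
drive_tool --increments '[{"tx": 0,"ty": 0,"tz": -0.0015,"rx": 0,"ry": 0,"rz": 0,"jaw": 0},{"tx": 0,"ty": 0,"tz": 0,"rx": 0,"ry": 0,"rz": 0,"jaw": 0}]'

```text
time_s: 36.22
tcp_pos: [564.8, -163.8, 273.9]
orientation: [-0.56, 0.56, 0.432, -0.432]
ft_force: [-0.2, 1.0, -3.2]
opening: 0.498
```

Call:
drive_tool --increments '[{"tx": 0,"ty": 0,"tz": -0.0015,"rx": 0,"ry": 0,"rz": 0,"jaw": 0},{"tx": 0,"ty": 0,"tz": 0,"rx": 0,"ry": 0,"rz": 0,"jaw": 0}]'

```text
time_s: 36.38
tcp_pos: [566.2, -164.2, 273.9]
orientation: [-0.559, 0.56, 0.432, -0.432]
ft_force: [0.9, 0.4, -3.1]
opening: 0.496
```

Call:
drive_tool --increments '[{"tx": 0,"ty": 0,"tz": -0.0015,"rx": 0,"ry": 0,"rz": 0,"jaw": 0},{"tx": 0,"ty": 0,"tz": 0,"rx": 0,"ry": 0,"rz": 0,"jaw": 0}]'

```text
time_s: 36.55
tcp_pos: [567.3, -164.4, 273.7]
orientation: [0.56, -0.559, -0.432, 0.433]
ft_force: [-2.0, 0.4, -3.0]
opening: 0.502
```

```bash
python3 look.py 34
```

```text
t 36.55 pos [ 567.3 -164.4  273.7] F [-2.   0.4 -3. ] open 0.502 tilt [-0.    -1.     0.001]
tool shift m [-0.0011  0.0044 -0.0021] ry -0.0175 q [ 0.09  0.49  0.11  1.88 -0.08  0.77  1.56]
```

View pics/s34.png

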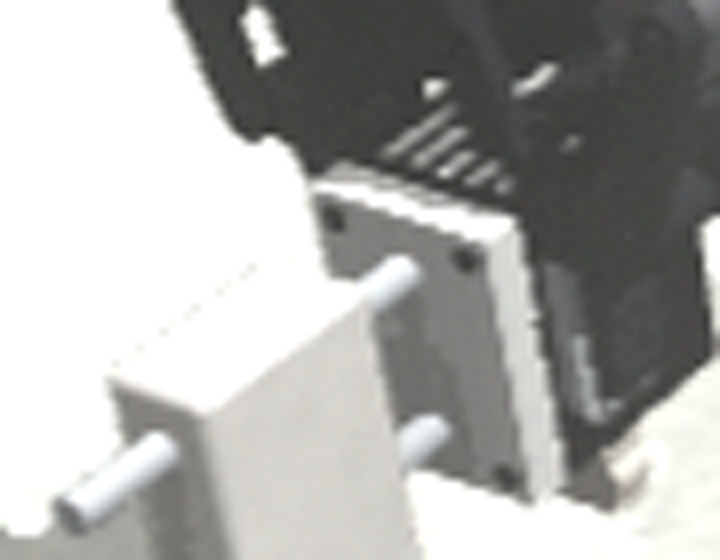

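Call:
drive_tool --increments '[{"tx": 0,"ty": 0,"tz": -0.002,"rx": 0,"ry": 0,"rz": 0,"jaw": 0},{"tx": 0,"ty": 0,"tz": -0.002,"rx": 0,"ry": 0,"rz": 0,"jaw": 0},{"tx": 0,"ty": 0,"tz": -0.002,"rx": 0,"ry": 0,"rz": 0,"jaw": 0},{"tx": 0,"ty": 0,"tz": -0.002,"rx": 0,"ry": 0,"rz": 0,"jaw": 0},{"tx": 0,"ty": 0,"tz": 0,"rx": 0,"ry": 0,"rz": 0,"jaw": 0}]'

```text
time_s: 37.07
tcp_pos: [574.0, -166.3, 273.3]
orientation: [0.561, -0.558, -0.431, 0.433]
ft_force: [-8.0, 1.6, 0.1]
opening: 0.502
```

Call:
drive_tool --increments '[{"tx": 0,"ty": 0,"tz": -0.0015,"rx": 0,"ry": 0,"rz": 0,"jaw": 0},{"tx": 0,"ty": 0,"tz": -0.0015,"rx": 0,"ry": 0,"rz": 0,"jaw": 0},{"tx": 0,"ty": 0,"tz": 0,"rx": 0,"ry": 0,"rz": 0,"jaw": 0}]'

```text
time_s: 37.32
tcp_pos: [576.6, -167.0, 273.2]
orientation: [0.561, -0.558, -0.431, 0.433]
ft_force: [-9.2, 3.1, 0.1]
opening: 0.501
```

```bash
python3 look.py 35
```

```text
t 37.32 pos [ 576.6 -167.   273.2] F [-9.2  3.1  0.1] open 0.501 tilt [-0.    -1.     0.006]
tool shift m [-0.001   0.0039  0.0075] ry -0.0177 q [ 0.09  0.51  0.11  1.85 -0.08  0.79  1.56]
```

View pics/s35.png

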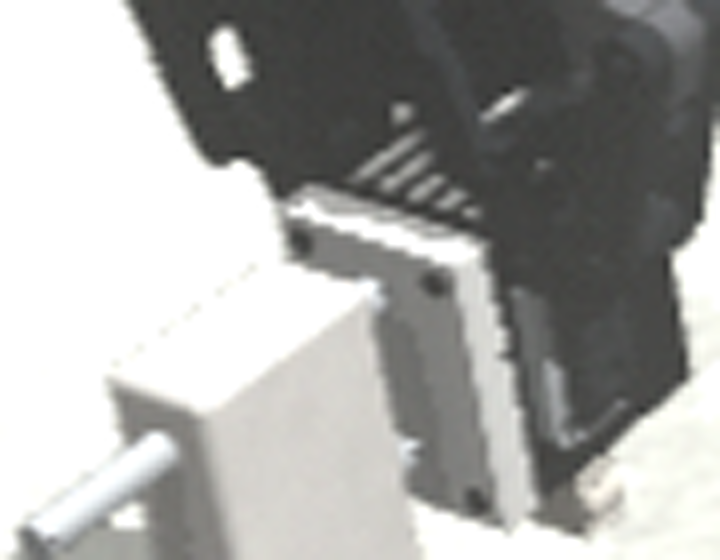

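View pics/w35.png

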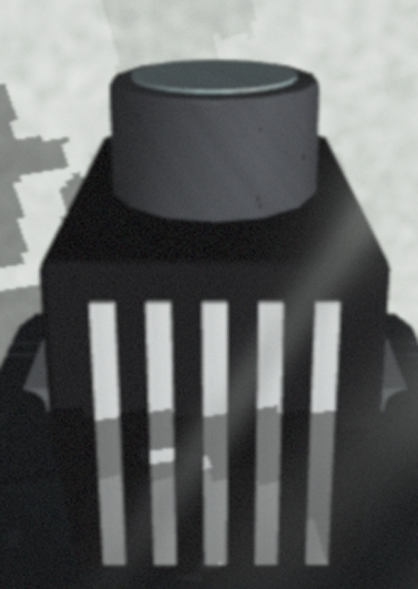

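```bash
python3 - <<'E'
from p6 import *
from go import *
s=pickle.load(open('s35.pkl','rb')); o=np.array([-.18,.58,-.35])
c,sn=np.cos(-.245),np.sin(-.245)
def W(x,y,z): return np.array([581.7+c*x-sn*y+o[0],-167.3+sn*x+c*y+o[1],z+o[2]])
def C(W): return ((px(s,W)-[130,185]+.5)*8-.5).round(0)
H=un([(302,242),(435,283),(477,498)],(130,185),8)
f=lambda q:np.ravel([px(s,W(10+q[0],y,z))-u for (y,z),u in zip([(-16,146),(16,146),(16,96)],H)])
r=least_squares(f,[9]);P=r.x[0];print("push",P,r.fun.round(1))
for y in(-14,0,14): print("slit end",y,C(W(P-4.7,y,152)))
print("corners",C(W(P,22,90)),C(W(P,22,152)),C(W(P,-22,152)))
print("+1z",C(W(P-4.7,0,153)),"+1y",C(W(P-4.7,1,152)),"-1x",C(W(P-5.7,0,152)))
im=s['img'][195:225,165:200,::-1]; im=np.clip(im.astype(float)*2.2,0,255).astype(np.uint8); cv2.imwrite('pics/s35z.png',cv2.resize(im,None,fx=20,fy=20,interpolation=cv2.INTER_CUBIC))
go([576,-167,273],np.pi/2-.245)
E
```

```text
push 8.561748062518364 [-0.2 -0.4 -0.2 -0.2 -0.   0.1]
slit end -14 [355. 177.]
slit end 0 [413. 195.]
slit end 14 [471. 213.]
corners [539. 504.] [489. 236.] [306. 179.]
+1z [412. 191.] +1y [417. 196.] -1x [417. 193.]
t 37.42 pos [ 576.4 -166.9  273.2] F [-9.6  3.1  0.5] open 0.504 tilt [-0.    -1.     0.006]
tool shift m [-0.0002  0.0002  0.0004] ry -0.0108 q [ 0.09  0.51  0.11  1.85 -0.08  0.79  1.56]
```

View pics/s35z.png

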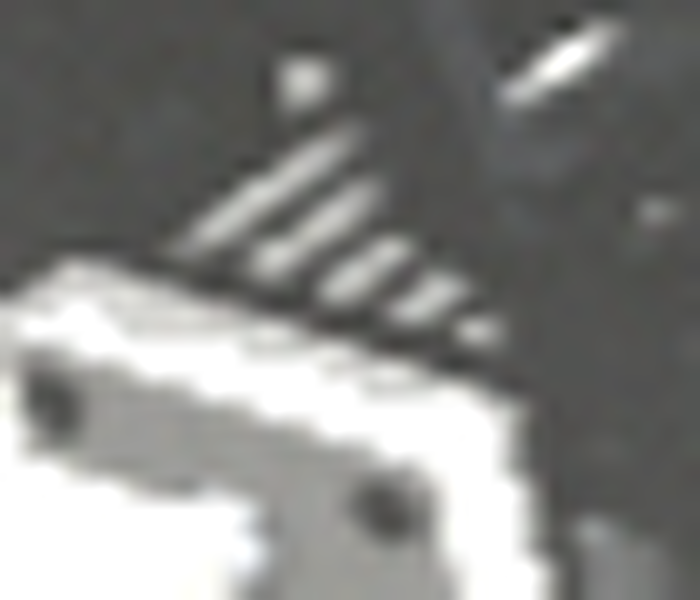

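Call:
drive_tool --increments '[{"tx": 0,"ty": 0,"tz": 0,"rx": 0,"ry": 0,"rz": 0,"jaw": 0},{"tx": 0,"ty": 0,"tz": 0,"rx": 0,"ry": 0,"rz": 0,"jaw": 0},{"tx": 0,"ty": 0,"tz": 0,"rx": 0,"ry": 0,"rz": 0,"jaw": 0}]'

```text
time_s: 37.67
tcp_pos: [576.3, -166.9, 273.1]
orientation: [0.561, -0.558, -0.431, 0.433]
ft_force: [-8.0, 2.5, 1.1]
opening: 0.499
```

```bash
python3 -c "
from station import *
o=get_obs(); print(o['time_s'],o['ft_force'],o['tcp_pos'],o['opening']); print(sign_off())"
```

```text
37.6667 [-8.00567568  2.46164023  1.1107612 ] [ 576.33075809 -166.89127576  273.14194619] 0.499480966692344
the job is handed in; nothing more can be done
None
```

I pulled the lamp out of its socket and handed the job in at 37.7 s, still gripping it and pressing it against the mounting plate. There was no verdict, so what follows rests on my own readings.

**On the way:**
- **Tilt:** the lamp tilted about 0.29 rad in the grip while it was being pulled out. I never let go of it. I straightened it by pressing the blade against the side of the socket.
- **Slide:** the fingers then stuck out past the lamp's back and touched the plate first. I pressed the lens against the side of the carrier's column, with about 65 N at the wrist, until the lamp slid about 7 mm forward in the grip.
- **Early tries:** several earlier presses pushed the plate with a finger, the lamp's lower edge or the blade. The deepest moved the plate about 14 mm, short of the end stop.

**Last checks:**

| What | Reading | Wanted |
|---|---|---|
| Press force at the wrist | about 10 N, then 8.4 N in the very last reading | 6.5 to 14 N |
| Plate pushed back | about 8.6 mm from the scene camera, 9 to 9.5 mm from a rougher estimate | 4 to 16 mm, 10 mm best |
| Edges flush with the plate | within about 1 mm (scene camera) | within 5 mm |
| Lamp tilt | about 0 after correcting for the wrist camera's error | below 0.08 rad |

**Where they disagree or fall short:**
- The wrist-camera fit was biased by about 0.04 rad in tilt and several millimetres in position. I relied on the scene camera for the final alignment.
- I did not measure lamp-to-plate contact separately. I judged it from the pictures and from the wrist force, which roughly matches the spring at that plate position.
- I did not check the bottle, screwdriver and slide box again at the end. The arm's path stayed clear of them.

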